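# Set out the telescope drivers from the lidded tin

## Robot

A 6-joint arm with a two-finger parallel gripper is mounted at the origin on the work surface. World frame = base frame: x ahead of the robot, y to its left, z up, the work surface at z = 0. Lengths are in m, angles in degrees, forces in N, time in s.
With the tool pointing down it reaches from about 0.4 to 0.825 m from the base axis. Payload 7 kg.
Tool frame: the origin (TCP) lies on the centre line of the jaws, within the pads' length; the fingertips stand 25 mm ahead of it and the grasp point (between the pads) lies 6 mm ahead of it; x points along the fingers, z is the direction in which the jaws open and shut, and the axes are right-handed (so a half turn about x gives the same grasp; the last joint's range is limited). The gripper opens to 88 mm and grips with 3 to 60 N. Pads are 19 mm wide; open, the fingers measure 130 mm over their backs; the gripper's body (78 mm by 193 mm) begins 47 mm behind the grasp point.
Start: joints at [-52.019, 20.546, 0.682, 0, -70.136, -16.507], TCP at [0.247, -0.628, 0.252] pointing down, gripper open.
Joint ranges: [-176.03, 176.03], [-82.01, 121.73], [-58.28, 71.71], [-173.87, 95.51], [-174.79, -0.11], [-173.66, 173.66]. Speed limits (degrees/s): [136.94, 136.94, 172.46, 180, 180, 180].

## Interface

Orientations are given as [roll, pitch, yaw] about the fixed x, y, z axes, in that order (R = Rz(yaw) Ry(pitch) Rx(roll)).
In Python, from plant import ctrl gives the robot as it stands. The module is installed in compiled form; this text tells all that it offers.
- The arm moves only by the tool send_rows, never from a script. Its argument "deltas" is a list of rows, each an object of numbers: "dx", "dy", "dz": the shift along the tool's x, y, z in mm; "ax", "ay", "az": the turn, a rotation vector about the tool's x, y, z in units of 5 degrees (1.0 is 5 degrees); "fingers": the opening, from 0 (shut) to 1 (fully open). A call has 1 to 12 rows; each row shifts and turns the commanded pose from where the row before left it, along the tool's axes as they then stand; what a row does not reach is not made up. A row lasts 1/8 s, in which the tool goes at most 62.5 mm and 10.7 degrees, less where a joint would pass 70% of its speed; a pose out of reach is approached as far as the arm can. A call with a gripper value outside its range is refused whole. The fingers move at their own pace and stop on an object; the grip force is fixed at half the most. Time passes only in rows, so rows that do not move let the fingers close. It gives the time, the measured TCP pose, the force and the opening at its end, in the units of the state.
- ctrl.get_obs(): the state, without advancing time (a new reading comes with each control period).
- ctrl.snapshot(name): name is "scene" or "top" or "wrist"; returns a dict with "image" (480x640x3 uint8, blue, green, red), "fx", "fy", "cx", "cy" (pixels), "R" (3x3) and "t" (3): a world point X has camera coordinates R X + t; the wrist camera has in their place "hand_eye" (4x4, takes a point from camera to tool coordinates, whose origin is the TCP and whose axes are the tool frame's). Camera axes: x right, y down, z forward; pixel columns grow to the right and rows downward; lengths in m; the calibration is good to about 2 mm. The wrist camera is an equidistant fisheye: a pixel r from the principal point sees the ray r / f radians off the axis. A picture is of the moment at which its call begins: read the wrist's pose just before it. There is no depth.
- ctrl.close_job(): hands the job in, once; it reports no verdict.
The state is a dict: "clock": time; "joint_pos": joint angles; "qvel": joint speeds; "tau": joint torques, N m; "tool_pos": TCP position; "orientation": TCP orientation; "force": force on the tool from outside, world axes, zero at the start; "moment": the same for the moment, N m; "opening": finger opening in m.
Only numpy, scipy, OpenCV 4.12 (cv2) and the standard library are available. Lean on these libraries where they do the work, as an engineer would, in place of code of your own. Each camera call takes 0.05 s, during which the arm holds its last target.

## Task

Get the telescope adjusting drivers ready for tonight: lift the knobbed lid off the round tool tin and set it down, knob up, in the middle of the cork mat. Stand every driver, both those in the tin and any lying on the desk, upright in the pockets of the wooden holder with the steel tip down and the handle up; only when all of them are standing, put the lid back on the tin so that it sits flat in place. Leave the mug, the eyepiece and the meter alone.

Things in the scene. Friction and masses are not known exactly. Their poses are not given: they have to be found in the camera images.
- tin: Round blue tool tin, fixed to the desk; 224 mm outer diameter, inner diameter 212 mm (at the narrowest), 65 mm high to the rim. Origin at the centre of its underside, z up. Inside, a flat grey foam deck lies 37 mm above the desk (28 mm below the rim). The lid sits loosely on the rim at the start.
- lid: Loose round blue lid, about 250 g: a flange of 222 mm diameter and 6 mm thick, below it a plug of 202 mm diameter and 5 mm deep that drops into the tin with about 5 mm play all round; on top, in the middle, an upright black cylindrical knob of 30 mm diameter and 36 mm tall. Origin at the centre of the plug's underside, z along the knob: the lid's top face is at z = 11 mm, the knob's top at 47 mm. Seated on the tin the origin is 60 mm above the tin's underside.
- mat: Round brown cork mat, 250 mm diameter, 3 mm thick, fixed flat on the desk, where the lid is set aside. Origin at the centre of its underside.
- caddy: Long wooden holder, fixed to the desk, 62 mm (own x) by 274 mm (own y) and 95 mm high, open at the top, with five pockets in one row along its y axis. Pocket centres at y = -112, -56, 0, 56 and 112 mm, x = 0; each is 46 mm (x) by 34 mm (y) and 85 mm deep, its floor 10 mm above the desk. Origin at the centre of its underside. A driver standing in a pocket sticks out about 55 mm.
- driver_red: Adjusting driver, 140 mm long, 70 g: red square handle 22 x 22 x 80 mm, steel shank 8 mm thick, 60 mm long. Origin on its long axis, in the handle, 105 mm from the shank tip; own x axis points to the tip. Starts lying flat inside the closed tin, on its grey foam deck, 46 mm from its neighbours, shanks pointing alternately one way and the other. May be absent.
- driver_yellow: Adjusting driver, 140 mm long, 70 g: yellow square handle 22 x 22 x 80 mm, steel shank 8 mm thick, 60 mm long. Origin on its long axis, in the handle, 105 mm from the shank tip; own x axis points to the tip. Starts lying flat inside the closed tin, on its grey foam deck, 46 mm from its neighbours, shanks pointing alternately one way and the other. May be absent.
- driver_green: Adjusting driver, 140 mm long, 70 g: green square handle 22 x 22 x 80 mm, steel shank 8 mm thick, 60 mm long. Origin on its long axis, in the handle, 105 mm from the shank tip; own x axis points to the tip. Starts lying flat inside the closed tin, on its grey foam deck, 46 mm from its neighbours, shanks pointing alternately one way and the other. May be absent.
- driver_orange: Adjusting driver, 140 mm long, 70 g: orange square handle 22 x 22 x 80 mm, steel shank 8 mm thick, 60 mm long. Origin on its long axis, in the handle, 105 mm from the shank tip; own x axis points to the tip. Starts lying flat on the desk top. May be absent.
- driver_black: Adjusting driver, 140 mm long, 70 g: black square handle 22 x 22 x 80 mm, steel shank 8 mm thick, 60 mm long. Origin on its long axis, in the handle, 105 mm from the shank tip; own x axis points to the tip. Starts lying flat on the desk top. May be absent.
- mug: White mug, 80 mm wide, 90 mm tall: leave alone. Origin at the centre of its underside.
- eyepiece: Black telescope eyepiece standing on end, 50 mm wide, 88 mm tall: leave alone. Origin at the centre of its underside.
- meter: Grey hand-held meter lying flat, 150 x 80 x 36 mm: leave alone. Origin at the centre of its underside.
There are look-alikes about, which are no part of the job. Of the things that look like the driver_black, take the one that is farthest from the robot's base at the start.

How it is judged:
By the outcome, as a careful person would: the job done as asked, in the order asked, and still so for the second after the job is handed in, with the robot touching nothing.
Of driver_red, driver_yellow, driver_green, driver_orange, driver_black only 3 to 5 are there at a start; the rules pass over those that are not, and their reading is None.
At some moment in a run one of lid, driver_orange, driver_black may be knocked a few centimetres aside while the robot is not near it.
Once in a run the grip may slacken for a moment while it holds something.
It also fails if it takes over 210 s, if anything falls off the work surface, if the arm or the gripper's body presses on something with over 40 N, if the wrist force passes 120 N, or if a joint passes its speed limit or range.

## Working session

There is one attempt and no reset: what is moved stays moved. The work goes in short steps, Python scripts to look and compute and a tool call to move; the robot and the scene stay as the last step left them, time stands still between calls to the robot, and variables do not carry over. Pictures are saved under pics/ and viewed, and the job is handed in when it is done.

Besides the shell and the picture viewer there is one more tool, called after "Request:" as name(argument=value, ...) on one line, values as JSON. send_rows: Moves the arm, as the interface text tells. Its arguments: {"type":"object","properties":{"deltas":{"type":"array","items":{"type":"object","properties":{"dx":{"type":"number"},"dy":{"type":"number"},"dz":{"type":"number"},"ax":{"type":"number"},"ay":{"type":"number"},"az":{"type":"number"},"fingers":{"type":"number"}}}}},"required":["deltas"]}

```bash
mkdir -p pics; ls; python3 - <<'E'
from plant import ctrl
import cv2
print(ctrl.get_obs())
for n in ["scene","top","wrist"]:
    s=ctrl.snapshot(n); cv2.imwrite(f"pics/{n}0.png",s["image"])
    print(n,{k:v for k,v in s.items() if k!="image"})
E
```

```text
pics
{'clock': 0.0, 'joint_pos': array([-5.20178773e+01,  2.05886858e+01,  6.35150814e-01, -2.18908366e-02,
       -7.01380438e+01, -1.65048510e+01]), 'qvel': array([ 0.01616427, -0.06805446, -0.05857127, -0.01105905,  0.07677601,
       -0.00017013]), 'tau': array([-1.07551332e-03, -5.82717419e+01,  2.93057352e+01,  6.99748412e+00,
        6.76450931e-03, -1.60525137e-04]), 'tool_pos': array([ 0.24693496, -0.62771886,  0.2506586 ]), 'orientation': array([  3.84161893,  89.90613667, 115.3114366 ]), 'force': array([-0.48008627,  0.09555679,  0.34133332]), 'moment': array([-0.01297285, -0.00720218,  0.02609894]), 'opening': 0.08779396255651105}
scene {'fx': 510.80860263042405, 'fy': 510.80860263042405, 'cx': 318.47671093547336, 'cy': 236.87485722824292, 'R': array([[ 0.63891888,  0.76924244, -0.00698018],
       [ 0.57882386, -0.48669769, -0.65428457],
       [-0.5067007 ,  0.41399447, -0.75621622]]), 't': array([-0.33669784, -0.22634915,  1.44619927])}
top {'fx': 450.71163694774305, 'fy': 450.71163694774305, 'cx': 314.1944327219249, 'cy': 240.0336446893374, 'R': array([[-0.00541772, -0.99996269, -0.00672872],
       [-0.99463167,  0.00608394, -0.10329969],
       [ 0.10333677,  0.00613295, -0.99462752]]), 't': array([0.01667718, 0.50154965, 1.06554194])}
wrist {'fx': 371.64829954431775, 'fy': 371.64829954431775, 'cx': 319.7168684757742, 'cy': 233.15954322536044, 'hand_eye': array([[-3.10228086e-04, -2.69834473e-01,  9.62906673e-01,
        -1.33038686e-01],
       [ 2.68892457e-04, -9.62906707e-01, -2.69834396e-01,
         7.22576652e-02],
       [ 9.99999916e-01,  1.75208133e-04,  3.71277159e-04,
        -7.88603483e-04],
       [ 0.00000000e+00,  0.00000000e+00,  0.00000000e+00,
         1.00000000e+00]])}
```

View pics/top0.png

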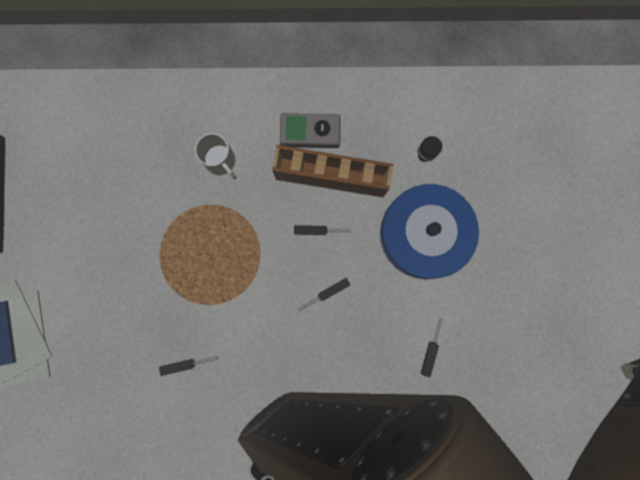

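View pics/scene0.png

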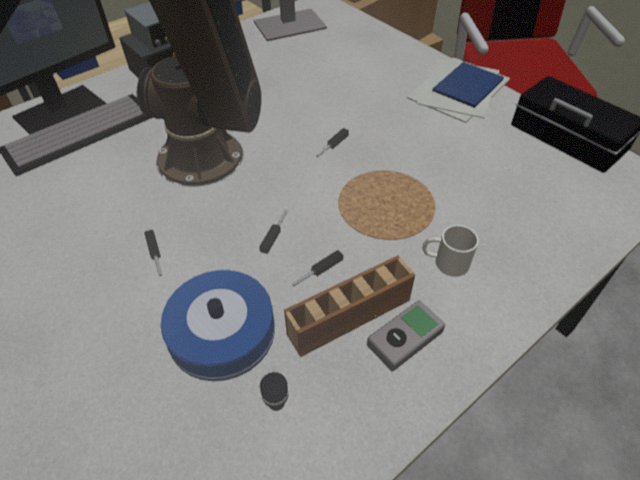

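View pics/wrist0.png

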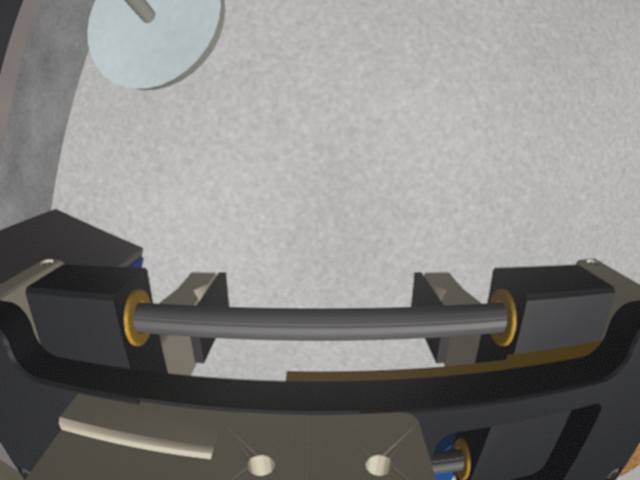

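The pictures show a tin with its lid at (430,231), the mat at (210,254) and the caddy at (333,170). Four black drivers are visible at (322,230), (325,295), (430,350) and (190,366) in the top view, and no orange one. Next I measure.

```bash
cat > h.py <<'E'
import numpy as np, cv2
from scipy.spatial.transform import Rotation as Ro
from plant import ctrl
def pose(o=None):
    o=o or ctrl.get_obs()
    return np.array(o["tool_pos"]), Ro.from_euler('xyz',o["orientation"],degrees=True).as_matrix()
def snap(n,save=None):
    p=pose(); s=ctrl.snapshot(n); s["pose"]=p; s["name"]=n
    if save: cv2.imwrite(f"pics/{save}.png",s["image"])
    return s
def rays(s,uv):
    uv=np.atleast_2d(np.array(uv,float))
    a=(uv[:,0]-s["cx"])/s["fx"]; b=(uv[:,1]-s["cy"])/s["fy"]
    if s["name"]=="wrist":
        r=np.hypot(a,b)+1e-12
        d=np.c_[np.sin(r)*a/r,np.sin(r)*b/r,np.cos(r)]
        p,R=s["pose"]; H=s["hand_eye"]
        return p+R@H[:3,3], d@(R@H[:3,:3]).T
    d=np.c_[a,b,np.ones(len(a))]
    return -s["R"].T@s["t"], d@s["R"]
def onplane(s,uv,z):
    o,d=rays(s,uv); k=(z-o[2])/d[:,2]
    return o+k[:,None]*d
def proj(s,X):
    X=np.atleast_2d(X)
    if s["name"]=="wrist":
        p,R=s["pose"];H=s["hand_eye"]
        c=((X-p)@R-H[:3,3])@H[:3,:3]
        th=np.arctan2(np.hypot(c[:,0],c[:,1]),c[:,2]); ph=np.arctan2(c[:,1],c[:,0])
        return np.c_[s["cx"]+s["fx"]*th*np.cos(ph), s["cy"]+s["fy"]*th*np.sin(ph)]
    c=X@s["R"].T+s["t"]
    return np.c_[s["cx"]+s["fx"]*c[:,0]/c[:,2], s["cy"]+s["fy"]*c[:,1]/c[:,2]]
E
python3 - <<'E'
from h import *
s=snap("top"); im=s["image"]; hsv=cv2.cvtColor(im,cv2.COLOR_BGR2HSV)
def blobs(m,z,lab,amin=60):
    n,l,st,c=cv2.connectedComponentsWithStats(m.astype(np.uint8))
    for i in range(1,n):
        if st[i,4]>=amin and st[i,4]<12000:
            cn=max(cv2.findContours((l==i).astype(np.uint8),cv2.RETR_EXTERNAL,cv2.CHAIN_APPROX_NONE)[0],key=cv2.contourArea)
            P=onplane(s,cn[:,0,:],z)[:,:2]
            r=cv2.minAreaRect((P*1000).astype(np.float32))
            print(lab,st[i,4],np.round(c[i]),"rect",np.round(r[0],1),np.round(r[1],1),round(r[2],1),hsv[l==i].mean(0).round())
V=hsv[...,2]
blobs((V<60)&(np.arange(480)[:,None]>100),0.022,"dark")
blobs((hsv[...,0]>100)&(hsv[...,0]<130)&(hsv[...,1]>120),0.071,"blue",1000)
blobs((hsv[...,0]<25)&(hsv[...,1]>90)&(V>70),0.003,"brown",200)
blobs((hsv[...,0]<25)&(hsv[...,1]>90)&(V>40),0.095,"caddy",200)
print(hsv[230,310],hsv[290,337],hsv[360,430],hsv[367,177])
cv2.imwrite("pics/crop1.png",cv2.resize(im[100:390,150:500],None,fx=2.2,fy=2.0,interpolation=cv2.INTER_CUBIC))
E
```

```text
dark 158 [322. 128.] rect [783.   -7.2] [35. 36.] 89.5 [38.  7. 45.]
dark 437 [  1. 188.] rect [624.5 784.1] [289.6  10. ] 3.8 [52.  6. 42.]
dark 384 [430. 148.] rect [ 727.3 -270.8] [47.3 66.7] 44.8 [88.  7. 44.]
dark 115 [310. 145.] rect [739.6  23. ] [139.2   5.1] 89.6 [30. 10. 51.]
dark 81 [286. 154.] rect [717.4  84.8] [29.7 19.1] 75.2 [13. 61. 55.]
dark 89 [309. 158.] rect [707.2  25.3] [28.8 19.4] 78.0 [13. 67. 53.]
dark 93 [333. 162.] rect [697.2 -33.8] [29.7 20. ] 79.9 [13. 67. 52.]
dark 94 [357. 165.] rect [686.9 -92.4] [29.2 20.4] 79.9 [12. 63. 53.]
dark 85 [380. 169.] rect [ 676.7 -151.4] [28.8 19.9] 79.9 [11. 57. 53.]
dark 733 [331. 184.] rect [641.5 -24.1] [279.9  17.7] 80.0 [12. 60. 54.]
dark 131 [433. 229.] rect [ 528.5 -276.6] [31.9 27. ] 89.6 [113.  27.  50.]
dark 235 [310. 230.] rect [527.9  22.7] [75.6 17.2] 89.6 [32.  5. 52.]
dark 215 [334. 289.] rect [383.1 -32.2] [16.3 76. ] 29.2 [55.  4. 55.]
dark 96 [ 10. 332.] rect [287.  742.8] [141.9   3.9] 11.3 [108.  36.  54.]
dark 289 [429. 359.] rect [ 218.2 -256.4] [20.8 76.1] 72.6 [57.  4. 54.]
dark 4258 [615. 441.] rect [  48.1 -710.9] [138.2 324.1] 57.5 [21. 39. 45.]
dark 251 [176. 367.] rect [202.3 341.3] [17.6 77.9] 12.5 [46.  4. 56.]
blue 4626 [430. 231.] rect [ 517.5 -256.8] [216.2 215.3] 89.6 [110. 141. 108.]
brown 2359 [333. 169.] rect [689.  -32.3] [293.6  68.7] 79.9 [ 15. 109. 109.]
brown 7667 [209. 254.] rect [471.7 273.4] [242.7 242.1] 45.0 [ 15. 108. 123.]
caddy 2384 [333. 169.] rect [664.1 -29. ] [269.3  63. ] 79.9 [ 15. 109. 108.]
caddy 7667 [209. 254.] rect [464.8 251.3] [222.6 222.1] 45.0 [ 15. 108. 123.]
[165   9  54] [120   5  55] [ 0  0 55] [60  4 57]
```

View pics/crop1.png

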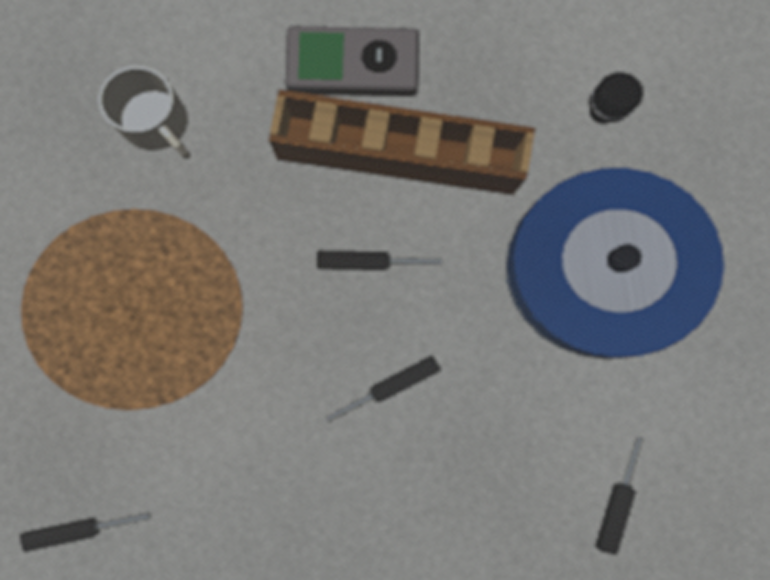

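```bash
cat >> h.py <<'E'
def aim(ax,jaw):
    "rotation with tool x along ax, tool z along jaw (made orthogonal)"
    x=np.array(ax,float);x/=np.linalg.norm(x);z=np.array(jaw,float);z-=x*(z@x);z/=np.linalg.norm(z)
    return np.c_[x,np.cross(z,x),z]
def delta(tp,tR=None,grasp=False):
    """shift in tool axes (mm) and turn (5deg units) from measured pose; tp: target TCP (or grasp pt)"""
    p,R=pose()
    tR=R if tR is None else tR
    tp=np.array(tp,float)
    if grasp: tp=tp-0.006*tR[:,0]
    d=R.T@(tp-p)*1000; rv=Ro.from_matrix(R.T@tR).as_rotvec(degrees=True)
    print("pos",np.round(p,4),"shift in present axes",np.round(d,1),"turn",np.round(rv/5,2),"| shift in target axes",np.round(tR.T@(tp-p)*1000,1))
    return d,rv/5
def st():
    o=ctrl.get_obs(); p,R=pose(o)
    print("t",round(o["clock"],2),"p",np.round(p,4),"x",np.round(R[:,0],3),"z",np.round(R[:,2],3),"F",np.round(o["force"],1),"op",round(o["opening"],4),"q",np.round(o["joint_pos"],1))
    import json; open("log.jsonl","a").write(json.dumps([list(map(float,o["joint_pos"])),p.tolist(),R.tolist()])+"\n")
E
python3 -c "
from h import *
st(); delta([.50,-.257,.25])"
```

```text
t 0.2 p [ 0.247  -0.6279  0.251 ] x [-0.     0.001 -1.   ] z [-0.366  0.931  0.001] F [-0.2  1.1 -1. ] op 0.0878 q [-52.   20.6   0.7  -0.  -70.1 -16.5]
pos [ 0.247  -0.6279  0.251 ] shift in present axes [   1.2 -371.2  252.6] turn [0. 0. 0.] | shift in target axes [   1.2 -371.2  252.6]
```

Request:
send_rows(deltas=[{"dy": -46,"dz": 31},{"dy": -46,"dz": 31},{"dy": -46,"dz": 31},{"dy": -46,"dz": 32},{"dy": -46,"dz": 32},{"dy": -46,"dz": 32},{"dy": -46,"dz": 32},{"dy": -46,"dz": 32},{}])

```text
validation failed for argument at $.de...
```

```bash
python3 -c "
from h import *
st(); s=snap('wrist','w1'); snap('top','top1'); s2=snap('scene','scene1')
for n,X in dict(knob=[.517,-.257,.107],lid=[.517,-.257,.071]).items(): print(n,proj(s,X))"
```

```text
t 0.2 p [ 0.247  -0.6279  0.251 ] x [-0.     0.001 -1.   ] z [-0.366  0.931  0.001] F [-0.2  1.1 -1. ] op 0.0878 q [-52.   20.6   0.7  -0.  -70.1 -16.5]
knob [[495.29179635 494.60309   ]]
lid [[487.64449603 476.65601343]]
```

View pics/w1.png

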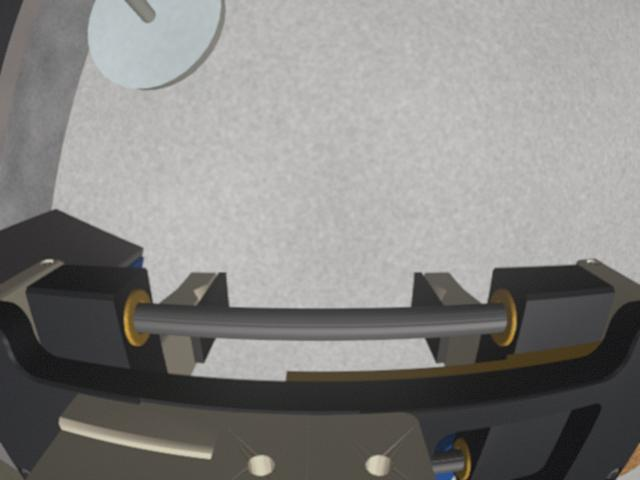

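View pics/scene1.png

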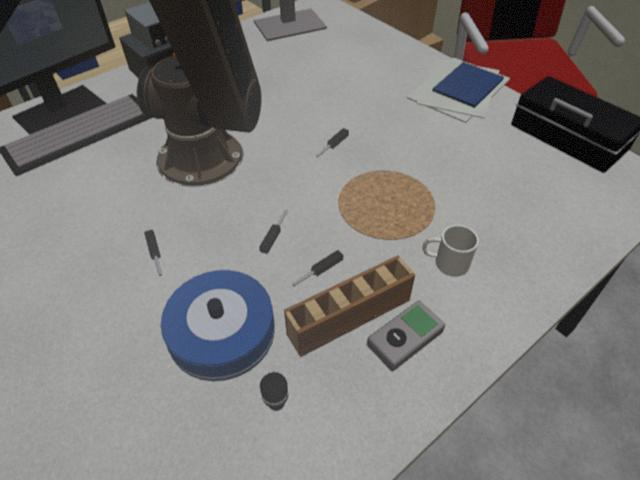

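View pics/top1.png

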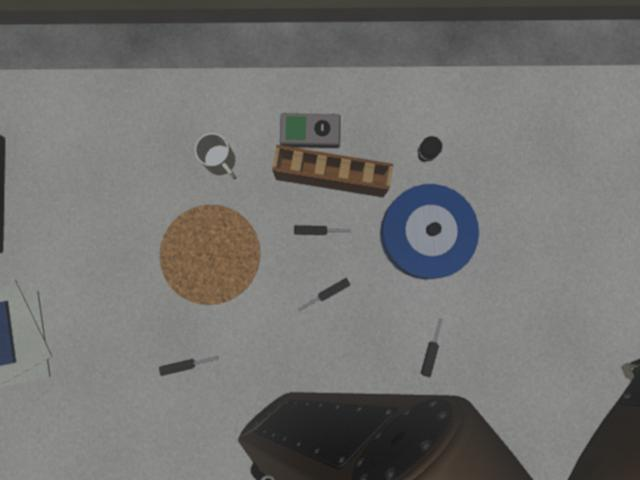

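The pictures are unchanged because the call was refused. I'll resend it with every key filled in.

Request:
send_rows(deltas=[{"dx": 0,"dy": -46,"dz": 31,"ax": 0,"ay": 0,"az": 0,"fingers": 1},{"dx": 0,"dy": -46,"dz": 31,"ax": 0,"ay": 0,"az": 0,"fingers": 1},{"dx": 0,"dy": -46,"dz": 31,"ax": 0,"ay": 0,"az": 0,"fingers": 1},{"dx": 0,"dy": -46,"dz": 32,"ax": 0,"ay": 0,"az": 0,"fingers": 1},{"dx": 0,"dy": -46,"dz": 32,"ax": 0,"ay": 0,"az": 0,"fingers": 1},{"dx": 0,"dy": -46,"dz": 32,"ax": 0,"ay": 0,"az": 0,"fingers": 1},{"dx": 0,"dy": -46,"dz": 32,"ax": 0,"ay": 0,"az": 0,"fingers": 1},{"dx": 0,"dy": -46,"dz": 32,"ax": 0,"ay": 0,"az": 0,"fingers": 1},{"dx": 0,"dy": 0,"dz": 0,"ax": 0,"ay": 0,"az": 0,"fingers": 1}])

```text
clock: 1.48
tool_pos: [0.4988, -0.2552, 0.2517]
orientation: [-102.1, 90.0, 9.7]
force: [-0.1, -0.9, 0.4]
opening: 0.0876
```

```bash
python3 -c "
from h import *
st(); s=snap('wrist','w1'); snap('top','top1'); s2=snap('scene','scene1')
for n,X in dict(knob=[.517,-.257,.107],lid=[.517,-.257,.071]).items(): print(n,proj(s,X))"
```

```text
t 1.48 p [ 0.4988 -0.2552  0.2517] x [ 0.001  0.    -1.   ] z [-0.37   0.929 -0.   ] F [-0.1 -0.9  0.4] op 0.0876 q [ -7.1   9.8 -14.   -0.  -66.2 -61.2]
knob [[309.83051372 246.15915911]]
lid [[310.87059895 233.6818695 ]]
```

View pics/w1.png

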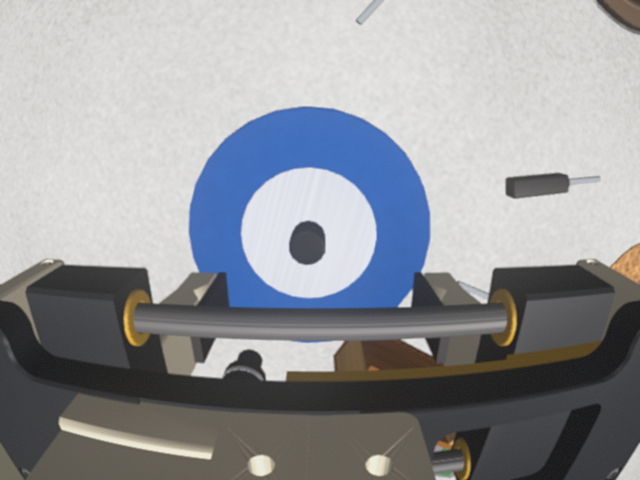

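View pics/scene1.png

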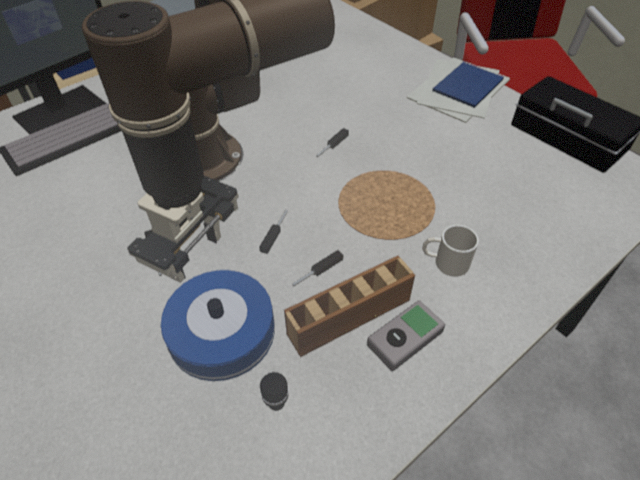

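The wrist view shows the lid with its white disc around (309,232) and the knob at (307,243). I fit these next.

```bash
python3 - <<'E'
from h import *
def fit(s):
    im=s["image"]; hsv=cv2.cvtColor(im,cv2.COLOR_BGR2HSV)
    blue=((hsv[...,0]>100)&(hsv[...,0]<130)&(hsv[...,1]>110)).astype(np.uint8)
    cs,hi=cv2.findContours(blue,cv2.RETR_CCOMP,cv2.CHAIN_APPROX_NONE)
    best=max([i for i in range(len(cs)) if hi[0][i][3]>=0],key=lambda i:cv2.contourArea(cs[i]))
    P=onplane(s,cs[best][:,0],.071)[:,:2]
    A=np.c_[2*P,np.ones(len(P))]; c=np.linalg.lstsq(A,(P**2).sum(1),rcond=None)[0]
    print(s["name"],"disc",c[:2].round(4),"r",np.sqrt(c[2]+c[0]**2+c[1]**2).round(4))
    out=max(cs,key=cv2.contourArea)
fit(snap("wrist")); fit(snap("scene"))
s=snap("wrist"); im=s["image"]; g=cv2.cvtColor(im,cv2.COLOR_BGR2GRAY)
m=np.zeros_like(g); m[200:280,270:345]=(g[200:280,270:345]<110)
cn=max(cv2.findContours(m,cv2.RETR_EXTERNAL,cv2.CHAIN_APPROX_NONE)[0],key=cv2.contourArea)
print(cv2.boundingRect(cn))
top=im[225:275,280:335]; 
gg=m*(g<75); cn=max(cv2.findContours((gg>0).astype(np.uint8),cv2.RETR_EXTERNAL,cv2.CHAIN_APPROX_NONE)[0],key=cv2.contourArea)
print(cv2.boundingRect(cn), cv2.minEnclosingCircle(cn), onplane(s,[cv2.minEnclosingCircle(cn)[0]],.107))
print(g[215:268:3,307])
E
```

```text
wrist disc [ 0.5197 -0.2587] r 0.0611
scene disc [ 0.5182 -0.2574] r 0.0633
(293, 226, 35, 42)
(294, 227, 33, 24) ((309.375, 242.68182373046875), 17.027917861938477) [[ 0.51186078 -0.26208196  0.107     ]]
[227 229 230 221  72  70  69  77  77  78  77  77  77  76  79  76  74  73]
```

```bash
python3 -c "
from h import *
delta([.519,-.258,.100])"
```

```text
pos [ 0.4963 -0.2589  0.2516] shift in present axes [151.6 -21.5  -7.5] turn [0. 0. 0.] | shift in target axes [151.6 -21.5  -7.5]
```

```bash
python3 -c "
from h import *
st()
s=snap('wrist');st();s=snap('wrist');st()"
```

```text
t 1.77 p [ 0.4963 -0.2589  0.2516] x [-0. -0. -1.] z [-0.365  0.931  0.   ] F [ 0.2  0.8 -0. ] op 0.088 q [ -7.5   9.7 -14.1   0.  -66.2 -61.1]
t 1.82 p [ 0.4963 -0.2589  0.2516] x [-0. -0. -1.] z [-0.365  0.931 -0.   ] F [-0.6 -0.5 -0.1] op 0.0875 q [ -7.5   9.7 -14.1   0.  -66.2 -61.1]
t 1.88 p [ 0.4964 -0.2588  0.2516] x [-0. -0. -1.] z [-0.365  0.931 -0.   ] F [ 0.1 -1.2 -0. ] op 0.088 q [ -7.5   9.7 -14.1   0.  -66.2 -61.1]
```

Request:
send_rows(deltas=[{"dx": 15,"dy": -11,"dz": -4,"ax": 0,"ay": 0,"az": 0,"fingers": 1},{"dx": 30,"dy": -11,"dz": -3,"ax": 0,"ay": 0,"az": 0,"fingers": 1},{"dx": 40,"dy": 0,"dz": 0,"ax": 0,"ay": 0,"az": 0,"fingers": 1},{"dx": 30,"dy": 0,"dz": 0,"ax": 0,"ay": 0,"az": 0,"fingers": 1},{"dx": 20,"dy": 0,"dz": 0,"ax": 0,"ay": 0,"az": 0,"fingers": 0.7},{"dx": 16,"dy": 0,"dz": 0,"ax": 0,"ay": 0,"az": 0,"fingers": 0.5},{"dx": 0,"dy": 0,"dz": 0,"ax": 0,"ay": 0,"az": 0,"fingers": 0.4},{"dx": 0,"dy": 0,"dz": 0,"ax": 0,"ay": 0,"az": 0,"fingers": 0.2},{"dx": 0,"dy": 0,"dz": 0,"ax": 0,"ay": 0,"az": 0,"fingers": 0.2},{"dx": 0,"dy": 0,"dz": 0,"ax": 0,"ay": 0,"az": 0,"fingers": 0.2}])

```text
clock: 3.12
tool_pos: [0.5203, -0.2565, 0.1013]
orientation: [-119.2, 89.9, -7.7]
force: [-0.1, -1.0, 0.4]
opening: 0.0336
```

```bash
python3 -c "
from h import *
st()
s=snap('scene','s2')"
```

```text
t 3.12 p [ 0.5203 -0.2565  0.1013] x [ 0.001 -0.    -1.   ] z [-0.366  0.931 -0.001] F [-0.1 -1.   0.4] op 0.0336 q [ -6.9  19.7 -22.4   0.  -47.8 -61.6]
```

View pics/s2.png

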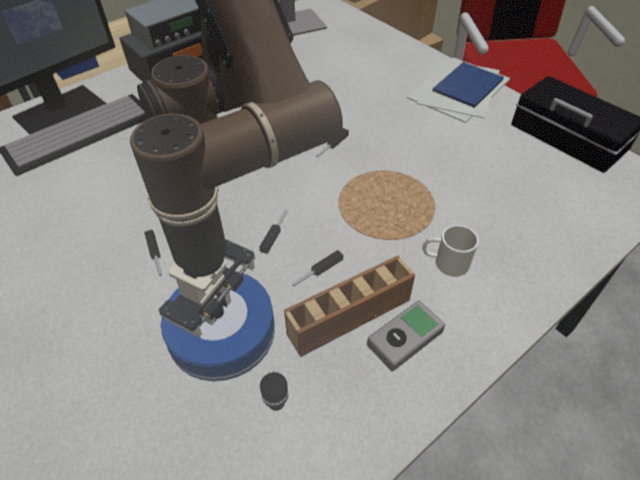

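Request:
send_rows(deltas=[{"dx": 0,"dy": 0,"dz": 0,"ax": 0,"ay": 0,"az": 0,"fingers": 0},{"dx": 0,"dy": 0,"dz": 0,"ax": 0,"ay": 0,"az": 0,"fingers": 0},{"dx": 0,"dy": 0,"dz": 0,"ax": 0,"ay": 0,"az": 0,"fingers": 0},{"dx": -10,"dy": 0,"dz": 0,"ax": 0,"ay": 0,"az": 0,"fingers": 0},{"dx": -20,"dy": 0,"dz": 0,"ax": 0,"ay": 0,"az": 0,"fingers": 0},{"dx": -25,"dy": 0,"dz": 0,"ax": 0,"ay": 0,"az": 0,"fingers": 0},{"dx": -25,"dy": 0,"dz": 0,"ax": 0,"ay": 0,"az": 0,"fingers": 0},{"dx": -25,"dy": 0,"dz": 0,"ax": 0,"ay": 0,"az": 0,"fingers": 0},{"dx": -20,"dy": 0,"dz": 0,"ax": 0,"ay": 0,"az": 0,"fingers": 0},{"dx": 0,"dy": 0,"dz": 0,"ax": 0,"ay": 0,"az": 0,"fingers": 0},{"dx": 0,"dy": 0,"dz": 0,"ax": 0,"ay": 0,"az": 0,"fingers": 0}])

```text
clock: 4.55
tool_pos: [0.5193, -0.2561, 0.2245]
orientation: [39.3, 89.9, 150.8]
force: [0.0, 0.5, -3.8]
opening: 0.0292
```

```bash
python3 - <<'E'
from h import *
st()
s=snap('scene','s3')
t=snap('top','t3')
for s in (s,t):
    hsv=cv2.cvtColor(s["image"],cv2.COLOR_BGR2HSV)
    m=((hsv[...,0]<25)&(hsv[...,1]>80)&(hsv[...,2]>70)).astype(np.uint8)
    m=cv2.morphologyEx(m,cv2.MORPH_OPEN,np.ones((3,3)))
    cn=max(cv2.findContours(m,cv2.RETR_EXTERNAL,cv2.CHAIN_APPROX_NONE)[0],key=cv2.contourArea)
    e=cv2.fitEllipse(cn)
    print(e,onplane(s,[e[0]],.003))
delta([.4717,.2734,.20])
E
```

```text
t 4.55 p [ 0.5193 -0.2561  0.2245] x [-0.001  0.001 -1.   ] z [-0.366  0.931  0.001] F [ 0.   0.5 -3.8] op 0.0292 q [ -6.9  12.7 -13.9  -0.  -63.4 -61.6]
((386.4175109863281, 204.76904296875), (66.26063537597656, 94.6660385131836), 96.20030212402344) [[0.47740582 0.26824199 0.003     ]]
((209.41087341308594, 254.30819702148438), (97.20050048828125, 99.6558837890625), 50.256919860839844) [[0.4701795  0.27283307 0.003     ]]
pos [ 0.5192 -0.2562  0.2242] shift in present axes [  24.7 -149.6  510.2] turn [0. 0. 0.] | shift in target axes [  24.7 -149.6  510.2]
```

View pics/s3.png

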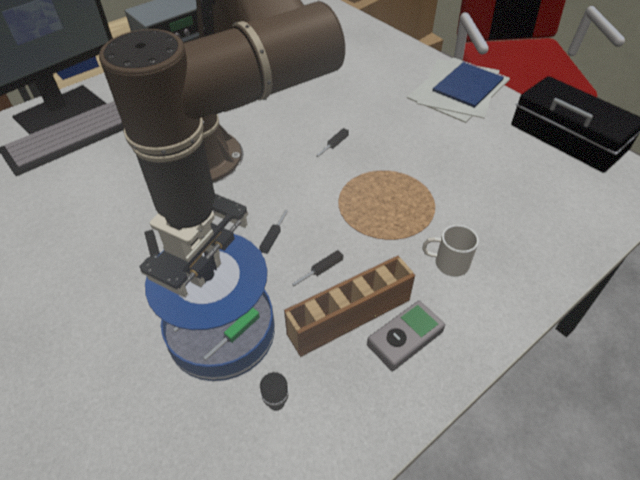

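View pics/t3.png

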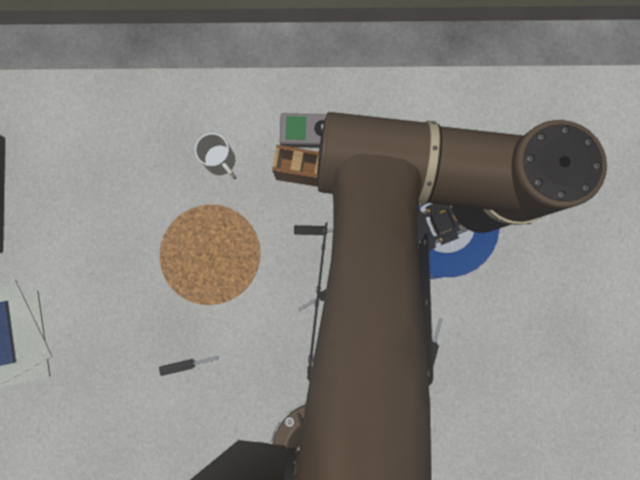

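Request:
send_rows(deltas=[{"dx": 0,"dy": -7,"dz": 25,"ax": 0,"ay": 0,"az": 0,"fingers": 0},{"dx": 0,"dy": -14,"dz": 48,"ax": 0,"ay": 0,"az": 0,"fingers": 0},{"dx": 0,"dy": -14,"dz": 48,"ax": 0,"ay": 0,"az": 0,"fingers": 0},{"dx": 0,"dy": -14,"dz": 48,"ax": 0,"ay": 0,"az": 0,"fingers": 0},{"dx": 0,"dy": -14,"dz": 48,"ax": 0,"ay": 0,"az": 0,"fingers": 0},{"dx": 0,"dy": -14,"dz": 48,"ax": 0,"ay": 0,"az": 0,"fingers": 0},{"dx": 0,"dy": -14,"dz": 48,"ax": 0,"ay": 0,"az": 0,"fingers": 0},{"dx": 0,"dy": -14,"dz": 48,"ax": 0,"ay": 0,"az": 0,"fingers": 0},{"dx": 0,"dy": -14,"dz": 48,"ax": 0,"ay": 0,"az": 0,"fingers": 0},{"dx": 0,"dy": -14,"dz": 48,"ax": 0,"ay": 0,"az": 0,"fingers": 0},{"dx": 0,"dy": -14,"dz": 40,"ax": 0,"ay": 0,"az": 0,"fingers": 0},{"dx": 0,"dy": -2,"dz": 10,"ax": 0,"ay": 0,"az": 0,"fingers": 0}])

```text
clock: 6.15
tool_pos: [0.4726, 0.272, 0.2244]
orientation: [114.4, 89.9, -134.0]
force: [-0.5, 0.1, -3.3]
opening: 0.0295
```

Request:
send_rows(deltas=[{"dx": 0,"dy": 0,"dz": 0,"ax": 0,"ay": 0,"az": 0,"fingers": 0},{"dx": 0,"dy": 0,"dz": 0,"ax": 0,"ay": 0,"az": 0,"fingers": 0}])

```text
clock: 6.4
tool_pos: [0.4729, 0.2689, 0.2252]
orientation: [115.2, 89.9, -133.4]
force: [0.6, -0.8, -2.4]
opening: 0.0295
```

```bash
python3 - <<'E'
from h import *
st()
snap('wrist','w4');t=snap('top','t4'); 
E
```

```text
t 6.4 p [0.4729 0.2689 0.2252] x [-0.001 -0.001 -1.   ] z [-0.365  0.931 -0.   ] F [ 0.6 -0.8 -2.4] op 0.0295 q [  50.3    9.4  -18.1   -0.   -62.6 -118.8]
```

View pics/w4.png

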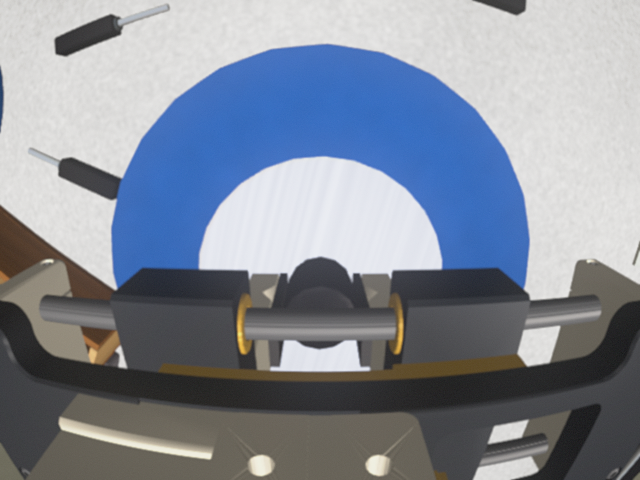

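View pics/t4.png

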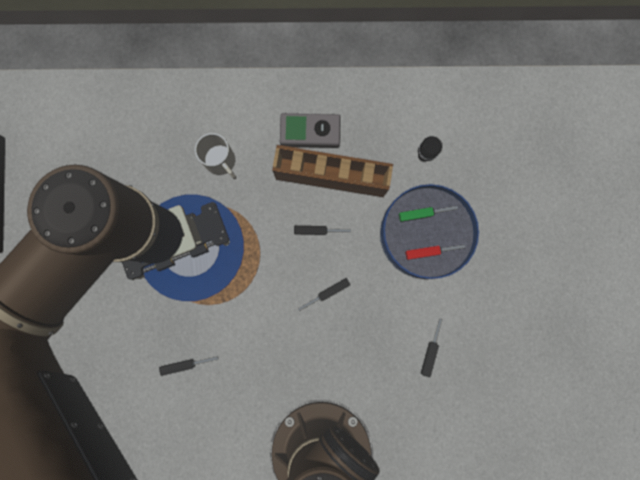

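Top view: green at (417,214) and red at (424,253) lie in the tin, with no yellow and no orange. The lid is held over the mat, so I check where it sits in the grip.

```bash
python3 - <<'E'
from h import *
s=snap('wrist')
hsv=cv2.cvtColor(s["image"],cv2.COLOR_BGR2HSV)
blue=((hsv[...,0]>100)&(hsv[...,0]<130)&(hsv[...,1]>110)).astype(np.uint8)
cn=max(cv2.findContours(blue,cv2.RETR_EXTERNAL,cv2.CHAIN_APPROX_NONE)[0],key=cv2.contourArea)[:,0]
cn=cn[(cn[:,1]<255)&~((cn[:,0]<140))]
# keep outer arc: for rows, use those far from disc
P=onplane(s,cn,.195)[:,:2]
p=s["pose"][0]
P=P[np.hypot(*(P-p[:2]).T)>.09]
A=np.c_[2*P,np.ones(len(P))]; c=np.linalg.lstsq(A,(P**2).sum(1),rcond=None)[0]
print(len(P),"lid c",c[:2].round(4),"r",np.sqrt(c[2]+c[0]**2+c[1]**2).round(4),p)
t=snap('top')
hsv=cv2.cvtColor(t["image"],cv2.COLOR_BGR2HSV)
# tin rim + drivers
for nm,lo,hi in (("green",50,85),("red",0,6)):
    m=((hsv[...,0]>=lo)&(hsv[...,0]<=hi)&(hsv[...,1]>130)&(np.arange(640)[None]>370)).astype(np.uint8)
    cn=max(cv2.findContours(m,cv2.RETR_EXTERNAL,cv2.CHAIN_APPROX_NONE)[0],key=cv2.contourArea)[:,0]
    P=onplane(t,cn,.055)[:,:2]*1000; print(nm,cv2.minAreaRect(P.astype(np.float32)))
blue=((hsv[...,0]>100)&(hsv[...,0]<130)&(hsv[...,1]>90)&(np.arange(640)[None]>370)).astype(np.uint8)
cn=max(cv2.findContours(blue,cv2.RETR_EXTERNAL,cv2.CHAIN_APPROX_NONE)[0],key=cv2.contourArea)
e=cv2.fitEllipse(cn);print(e,onplane(t,[e[0]],.065))
E
```

```text
488 lid c [0.4715 0.2674] r 0.1089 [0.47308475 0.26882703 0.2255706 ]
green ((559.6392211914062, -228.44200134277344), (18.824344635009766, 78.72016906738281), 9.180261611938477)
red ((468.0481872558594, -241.72848510742188), (19.422500610351562, 80.39998626708984), 8.41430950164795)
((429.8208312988281, 231.32968139648438), (92.44068908691406, 95.30878448486328), 97.78926849365234) [[ 0.51637485 -0.25662325  0.065     ]]
```

Request:
send_rows(deltas=[{"dx": 20,"dy": -2.5,"dz": 2,"ax": 0,"ay": 0,"az": 0,"fingers": 0},{"dx": 35,"dy": 0,"dz": 0,"ax": 0,"ay": 0,"az": 0,"fingers": 0},{"dx": 40,"dy": 0,"dz": 0,"ax": 0,"ay": 0,"az": 0,"fingers": 0},{"dx": 35,"dy": 0,"dz": 0,"ax": 0,"ay": 0,"az": 0,"fingers": 0},{"dx": 25,"dy": 0,"dz": 0,"ax": 0,"ay": 0,"az": 0,"fingers": 0},{"dx": 15,"dy": 0,"dz": 0,"ax": 0,"ay": 0,"az": 0,"fingers": 0},{"dx": 8,"dy": 0,"dz": 0,"ax": 0,"ay": 0,"az": 0,"fingers": 0},{"dx": 0,"dy": 0,"dz": 0,"ax": 0,"ay": 0,"az": 0,"fingers": 0},{"dx": 0,"dy": 0,"dz": 0,"ax": 0,"ay": 0,"az": 0,"fingers": 0}])

```text
clock: 7.72
tool_pos: [0.4751, 0.2732, 0.0484]
orientation: [-66.5, 89.9, 44.9]
force: [0.1, 0.2, -1.7]
opening: 0.0292
```

Request:
send_rows(deltas=[{"dx": 3,"dy": 0,"dz": 0,"ax": 0,"ay": 0,"az": 0,"fingers": 0},{"dx": 0,"dy": 0,"dz": 0,"ax": 0,"ay": 0,"az": 0,"fingers": 0},{"dx": 0,"dy": 0,"dz": 0,"ax": 0,"ay": 0,"az": 0,"fingers": 0.5},{"dx": 0,"dy": 0,"dz": 0,"ax": 0,"ay": 0,"az": 0,"fingers": 0.6},{"dx": 0,"dy": 0,"dz": 0,"ax": 0,"ay": 0,"az": 0,"fingers": 0.8},{"dx": -10,"dy": 0,"dz": 0,"ax": 0,"ay": 0,"az": 0,"fingers": 0.8},{"dx": -30,"dy": 0,"dz": 0,"ax": 0,"ay": 0,"az": 0,"fingers": 1},{"dx": -50,"dy": 0,"dz": 0,"ax": 0,"ay": 0,"az": 0,"fingers": 1},{"dx": -60,"dy": 0,"dz": 0,"ax": 0,"ay": 0,"az": 0,"fingers": 1},{"dx": -60,"dy": 15,"dz": 0,"ax": 0,"ay": 0,"az": 0,"fingers": 1},{"dx": 0,"dy": 0,"dz": 0,"ax": 0,"ay": 0,"az": 0,"fingers": 1},{"dx": 0,"dy": 0,"dz": 0,"ax": 0,"ay": 0,"az": 0,"fingers": 1}])

```text
clock: 9.22
tool_pos: [0.4603, 0.2671, 0.2552]
orientation: [-44.3, 89.9, 67.2]
force: [-0.1, 0.2, -1.0]
opening: 0.0877
```

```bash
python3 - <<'E'
from h import *
st()
w=snap('wrist','w5'); s=snap('scene','s5')
def circ(P):
    A=np.c_[2*P,np.ones(len(P))]; c=np.linalg.lstsq(A,(P**2).sum(1),rcond=None)[0]
    return c[:2].round(4),np.sqrt(c[2]+c[0]**2+c[1]**2).round(4)
for v in (w,s):
    hsv=cv2.cvtColor(v["image"],cv2.COLOR_BGR2HSV)
    blue=((hsv[...,0]>100)&(hsv[...,0]<130)&(hsv[...,1]>110)).astype(np.uint8)
    cs,hi=cv2.findContours(blue,cv2.RETR_CCOMP,cv2.CHAIN_APPROX_NONE)
    best=max([i for i in range(len(cs)) if hi[0][i][3]>=0],key=lambda i:cv2.contourArea(cs[i]))
    print(v["name"],"disc",circ(onplane(v,cs[best][:,0],.014)[:,:2]))
    m=((hsv[...,0]<25)&(hsv[...,1]>70)&(hsv[...,2]>70)|(blue>0)).astype(np.uint8)
    print()
E
```

```text
t 9.22 p [0.4603 0.2671 0.2552] x [ 0.001  0.001 -1.   ] z [-0.366  0.931  0.001] F [-0.1  0.2 -1. ] op 0.0877 q [  51.2    6.9  -17.    -0.   -66.  -119.7]
wrist disc (array([0.4735, 0.2716]), np.float64(0.0613))

scene disc (array([0.4715, 0.2738]), np.float64(0.0647))
```

View pics/w5.png

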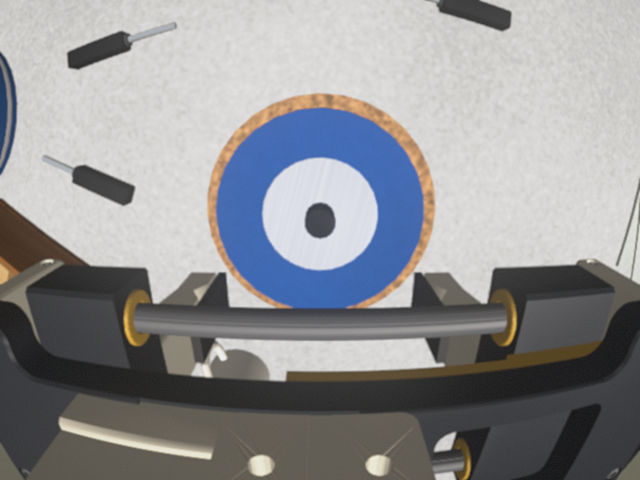

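View pics/s5.png

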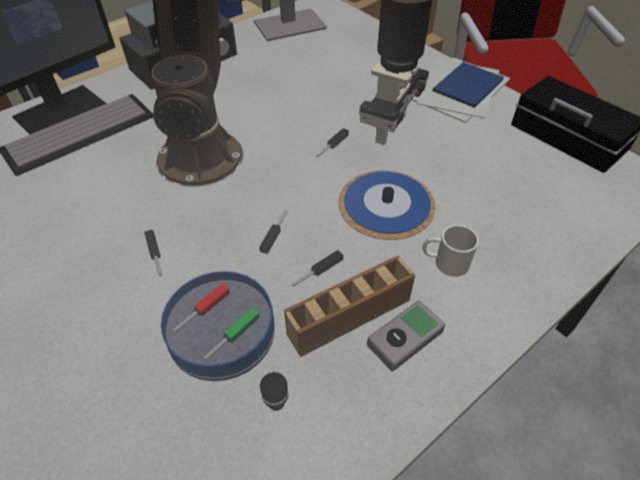

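The lid lies on the mat, knob up. I check how well it is centred, and fit a kinematic model from the joint log to plan the tilted poses.

```bash
python3 - <<'E'
from h import *
w=snap('wrist')
def circ(P):
    A=np.c_[2*P,np.ones(len(P))]; c=np.linalg.lstsq(A,(P**2).sum(1),rcond=None)[0]
    return c[:2].round(4),np.sqrt(c[2]+c[0]**2+c[1]**2).round(4)
hsv=cv2.cvtColor(w["image"],cv2.COLOR_BGR2HSV)
blue=((hsv[...,0]>100)&(hsv[...,0]<130)&(hsv[...,1]>110))
br=(hsv[...,0]<25)&(hsv[...,1]>70)&(hsv[...,2]>90)
m=(blue|br).astype(np.uint8); m[300:]=0; m[:,:190]=0;m[:,450:]=0
cn=max(cv2.findContours(m,cv2.RETR_EXTERNAL,cv2.CHAIN_APPROX_NONE)[0],key=cv2.contourArea)[:,0]
cn=cn[cn[:,1]<270]
print("mat",circ(onplane(w,cn,.003)[:,:2]))
b=blue.astype(np.uint8);b[:,:200]=0
cn=max(cv2.findContours(b,cv2.RETR_EXTERNAL,cv2.CHAIN_APPROX_NONE)[0],key=cv2.contourArea)[:,0]
cn=cn[cn[:,1]<270]
print("lid",circ(onplane(w,cn,.014)[:,:2]))
import json
L=[json.loads(l) for l in open("log.jsonl")]
# planar model j4=0 : radial coordinate of TCP in arm plane, with lateral offset
for q,p,R in L:
    a=np.radians(q[0]); x=np.cos(a)*p[0]+np.sin(a)*p[1]; y=-np.sin(a)*p[0]+np.cos(a)*p[1]
    print(np.round(q,1),"r",round(x,4),"lat",round(y,4),"z",round(p[2],4))
E
```

```text
mat (array([0.4751, 0.2723]), np.float64(0.1114))
lid (array([0.4727, 0.2714]), np.float64(0.1083))
[-52.   20.6   0.7  -0.  -70.1 -16.5] r 0.6469 lat -0.1917 z 0.251
[-52.   20.6   0.7  -0.  -70.1 -16.5] r 0.6469 lat -0.1917 z 0.251
[ -7.1   9.8 -14.   -0.  -66.2 -61.2] r 0.5264 lat -0.1917 z 0.2517
[ -7.5   9.7 -14.1   0.  -66.2 -61.1] r 0.5259 lat -0.1918 z 0.2516
[ -7.5   9.7 -14.1   0.  -66.2 -61.1] r 0.5259 lat -0.1918 z 0.2516
[ -7.5   9.7 -14.1   0.  -66.2 -61.1] r 0.5259 lat -0.1918 z 0.2516
[ -6.9  19.7 -22.4   0.  -47.8 -61.6] r 0.5475 lat -0.1918 z 0.1013
[ -6.9  12.7 -13.9  -0.  -63.4 -61.6] r 0.5464 lat -0.1916 z 0.2245
[  50.3    9.4  -18.1   -0.   -62.6 -118.8] r 0.509 lat -0.1918 z 0.2252
[  51.2    6.9  -17.    -0.   -66.  -119.7] r 0.4965 lat -0.1917 z 0.2552
```

```bash
python3 - <<'E'
import json,numpy as np
L=[json.loads(l) for l in open("log.jsonl")][1:]
A=[];b=[]
for q,p,R in L:
    a=np.radians(q[0]); x=np.cos(a)*p[0]+np.sin(a)*p[1]
    q2=np.radians(q[1]);B=q2-np.radians(q[2])
    A+=[[1,0,np.sin(q2),np.cos(B)],[0,1,np.cos(q2),-np.sin(B)]]; b+=[x,p[2]]
c,r,rk,sv=np.linalg.lstsq(np.array(A),np.array(b),rcond=None); print("r0,z0,L1,L2",c.round(4),"res",np.abs(A@c-b).max(),sv)
A=np.array(A); A2=np.c_[A,[f for l in L for f in (np.sin(np.radians(l[0][1]-l[0][2])),np.cos(np.radians(l[0][1]-l[0][2])))]]
c,r,rk,sv=np.linalg.lstsq(A2,np.array(b),rcond=None); print(c.round(4),np.abs(A2@c-b).max(),sv)
E
```

```text
r0,z0,L1,L2 [ 0.001  -0.154   0.6009  0.4627] res 0.0005515307778722889 [4.48826901 3.97221603 0.22094941 0.16769755]
[ 5.000e-04 -1.547e-01  6.001e-01  4.626e-01  1.600e-03] 0.0005581666262217677 [5.1881676  4.23688347 0.23409896 0.22094904 0.16767434]
```

```bash
python3 - <<'E'
from h import *
st()
delta([.53,.03,.30],aim([0,0,-1],[-.985,.17,0]))
E
```

```text
t 9.38 p [0.4602 0.2667 0.2534] x [-0.002 -0.002 -1.   ] z [-0.366  0.931 -0.001] F [-0.8  0.5 -0.9] op 0.0876 q [  51.2    7.1  -17.1   -0.   -66.  -119.8]
pos [0.4602 0.2667 0.2534] shift in present axes [ -46.3   21.8 -245.9] turn [-11.75   0.    -0.03] | shift in target axes [ -46.6  221.4 -109. ]
```

Request:
send_rows(deltas=[{"dx": -8,"dy": 0,"dz": 0,"ax": -2,"ay": 0,"az": 0,"fingers": 1},{"dx": -8,"dy": 0,"dz": 0,"ax": -2,"ay": 0,"az": 0,"fingers": 1},{"dx": -8,"dy": 0,"dz": 0,"ax": -2,"ay": 0,"az": 0,"fingers": 1},{"dx": -8,"dy": 0,"dz": 0,"ax": -2,"ay": 0,"az": 0,"fingers": 1},{"dx": -8,"dy": 0,"dz": 0,"ax": -2,"ay": 0,"az": 0,"fingers": 1},{"dx": -6,"dy": 0,"dz": 0,"ax": -1.75,"ay": 0,"az": 0,"fingers": 1},{"dx": 0,"dy": 44,"dz": -22,"ax": 0,"ay": 0,"az": 0,"fingers": 1},{"dx": 0,"dy": 44,"dz": -22,"ax": 0,"ay": 0,"az": 0,"fingers": 1},{"dx": 0,"dy": 45,"dz": -22,"ax": 0,"ay": 0,"az": 0,"fingers": 1},{"dx": 0,"dy": 44,"dz": -22,"ax": 0,"ay": 0,"az": 0,"fingers": 1},{"dx": 0,"dy": 44,"dz": -21,"ax": 0,"ay": 0,"az": 0,"fingers": 1},{"dx": 0,"dy": 0,"dz": 0,"ax": 0,"ay": 0,"az": 0,"fingers": 1}])

```text
clock: 10.88
tool_pos: [0.5307, 0.0281, 0.299]
orientation: [37.8, 89.8, -152.2]
force: [-0.1, 0.6, -1.1]
opening: 0.0878
```

Request:
send_rows(deltas=[{"dx": 0,"dy": 0,"dz": 0,"ax": 0,"ay": 0,"az": 0,"fingers": 1},{"dx": 0,"dy": 0,"dz": 0,"ax": 0,"ay": 0,"az": 0,"fingers": 1}])

```text
clock: 11.12
tool_pos: [0.5303, 0.0317, 0.3001]
orientation: [26.5, 89.9, -163.3]
force: [-0.7, -0.2, 0.3]
opening: 0.0879
```

```bash
python3 - <<'E'
from h import *
st()
w=snap('wrist','w6')
E
```

```text
t 11.12 p [0.5303 0.0317 0.3001] x [-0.001 -0.    -1.   ] z [-0.986  0.169  0.001] F [-0.7 -0.2  0.3] op 0.0879 q [ 24.6   5.3 -12.9  -0.  -71.9 -34.3]
```

View pics/w6.png

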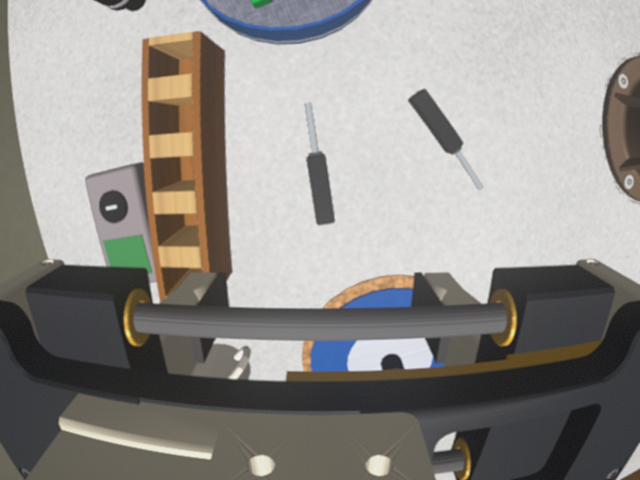

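```bash
python3 - <<'E'
from h import *
w=snap('wrist')
c=w["image"][20:300,100:350]
cv2.imwrite("pics/c6.png",cv2.resize(c,None,fx=2.1,fy=2.1,interpolation=cv2.INTER_CUBIC))
# predict caddy from top estimate
import math
c0=np.array([.664,-.029]); a=math.radians(-9.9)
X=np.array([math.cos(a),math.sin(a)]);Y=np.array([-math.sin(a),math.cos(a)])
for y in (-137,-112,-56,0,56,112,137): print(y,[proj(w,[*(c0+Y*y/1000+X*x/1000),.095])[0].round(0) for x in (-31,0,31)])
E
```

```text
-137 [array([202.,  30.]), array([171.,  34.]), array([143.,  38.])]
-112 [array([201.,  55.]), array([170.,  59.]), array([142.,  63.])]
-56 [array([201., 114.]), array([170., 116.]), array([142., 118.])]
0 [array([203., 173.]), array([173., 174.]), array([145., 175.])]
56 [array([206., 230.]), array([177., 230.]), array([150., 230.])]
112 [array([211., 283.]), array([183., 282.]), array([156., 281.])]
137 [array([213., 305.]), array([186., 304.]), array([160., 302.])]
```

View pics/c6.png

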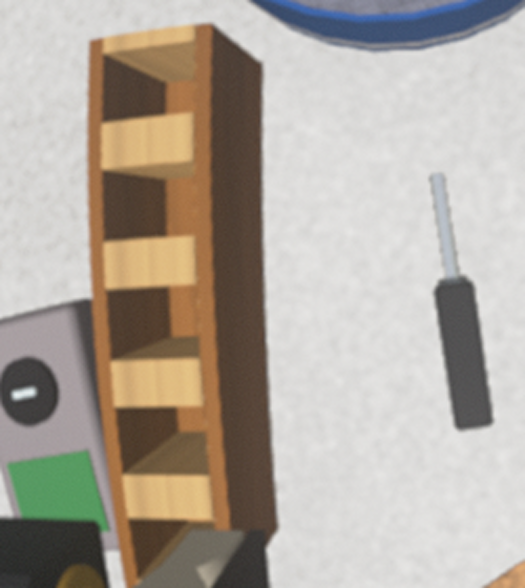

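```bash
cat >> h.py <<'E'
def driver(s,m,ztop):
    "handle rect from mask at top-face height; returns centre, axis"
    cn=max(cv2.findContours(m.astype(np.uint8),cv2.RETR_EXTERNAL,cv2.CHAIN_APPROX_NONE)[0],key=cv2.contourArea)[:,0]
    P=(onplane(s,cn,ztop)[:,:2]*1000).astype(np.float32)
    r=cv2.minAreaRect(P); b=cv2.boxPoints(r)
    e=b[1]-b[0]; f=b[2]-b[1]; L=e if np.linalg.norm(e)>np.linalg.norm(f) else f
    u=L/np.linalg.norm(L)
    if u[1]>0:u=-u   # towards -y
    print("c",np.round(r[0],1),"size",np.round(r[1],1),"axis(-y way)",u.round(3))
    return np.array(r[0])/1000,u
E
python3 - <<'E'
from h import *
w=snap('wrist'); g=cv2.cvtColor(w["image"],cv2.COLOR_BGR2GRAY)
m=np.zeros_like(g); m[140:235,290:350]=g[140:235,290:350]<110
c,u=driver(w,m,.022); driver(w,m,.011)
R=aim([0,0,-1],[-.985,.17,0])
# shank
hs=cv2.cvtColor(w["image"],cv2.COLOR_BGR2HSV)
m2=np.zeros_like(g); m2[95:152,295:325]=(g[95:152,295:325]<190)
ys,xs=np.nonzero(m2); P=onplane(w,np.c_[xs,ys],.011)[:,:2]; t=(P-c)@u; print("shank extent",t.min(),t.max(),"lateral mean",((P-c)@[-u[1],u[0]]).mean())
E
```

```text
c [528.6  21.9] size [80.3 19.8] axis(-y way) [-0.022 -1.   ]
c [528.9  23.6] size [82.5 20.4] axis(-y way) [-0.022 -1.   ]
shank extent 0.040194262515136144 0.09710867391795083 lateral mean -0.00032588312441805557
```

```bash
cat >> h.py <<'E'
def lie(c,d,surf,s=112,th=30,back=0,up=.0227):
    "grasp pose for a lying driver: c handle centre xy (s=100), d tip dir xy"
    d=np.array([*d,0.]);d/=np.linalg.norm(d); a=d*np.sin(np.radians(th))-np.array([0,0,np.cos(np.radians(th))])
    z=np.cross(a,d); z/=np.linalg.norm(z)   # jaw
    if z[0]>0: z=-z
    R=aim(a,z); G=np.array([*c,surf+up])-d*(s-100)/1000
    return G-.006*a-back*a, R
E
python3 - <<'E'
from h import *
tp,R=lie([.5286,.0222],[-.022,-1],0,back=.07); print(tp,R.round(3))
delta(tp,R)
E
```

```text
[0.52969973 0.0721879  0.08851793] [[-0.011 -0.019 -1.   ]
 [-0.5   -0.866  0.022]
 [-0.866  0.5    0.   ]]
pos [0.5304 0.0318 0.3005] shift in present axes [212.  -39.7   7.5] turn [-1.65  0.44  5.99] | shift in target axes [ 163.4 -141.     1.6]
```

Request:
send_rows(deltas=[{"dx": 0,"dy": 0,"dz": 0,"ax": -0.41,"ay": 0.11,"az": 1.5,"fingers": 1},{"dx": 0,"dy": 0,"dz": 0,"ax": -0.41,"ay": 0.11,"az": 1.5,"fingers": 1},{"dx": 0,"dy": 0,"dz": 0,"ax": -0.41,"ay": 0.11,"az": 1.5,"fingers": 0.8},{"dx": 0,"dy": 0,"dz": 0,"ax": -0.41,"ay": 0.11,"az": 1.5,"fingers": 0.8},{"dx": 27,"dy": -23,"dz": 0,"ax": 0,"ay": 0,"az": 0,"fingers": 0.7},{"dx": 27,"dy": -24,"dz": 0,"ax": 0,"ay": 0,"az": 0,"fingers": 0.7},{"dx": 27,"dy": -23,"dz": 0,"ax": 0,"ay": 0,"az": 0,"fingers": 0.7},{"dx": 27,"dy": -24,"dz": 0,"ax": 0,"ay": 0,"az": 0,"fingers": 0.7},{"dx": 27,"dy": -23,"dz": 0,"ax": 0,"ay": 0,"az": 0,"fingers": 0.7},{"dx": 28,"dy": -24,"dz": 1,"ax": 0,"ay": 0,"az": 0,"fingers": 0.7},{"dx": 0,"dy": 0,"dz": 0,"ax": 0,"ay": 0,"az": 0,"fingers": 0.7},{"dx": 0,"dy": 0,"dz": 0,"ax": 0,"ay": 0,"az": 0,"fingers": 0.7}])

```text
clock: 12.78
tool_pos: [0.531, 0.0718, 0.0899]
orientation: [90.1, 60.0, -91.3]
force: [-1.0, -0.8, 0.4]
opening: 0.0617
```

```bash
python3 - <<'E'
from h import *
st()
w=snap('wrist','w7');s=snap('scene','s7')
tp,R=lie([.5286,.0222],[-.022,-1],0); delta(tp,R)
E
```

```text
t 12.78 p [0.531  0.0718 0.0899] x [-0.011 -0.501 -0.866] z [-1.     0.023 -0.001] F [-1.  -0.8  0.4] op 0.0617 q [ 41.9  24.5 -33.9  26.1 -56.1 -62.7]
pos [0.5312 0.0719 0.0903] shift in present axes [71.4 -1.1  1.6] turn [-0.03 -0.01  0.01] | shift in target axes [71.4 -1.1  1.5]
```

View pics/w7.png

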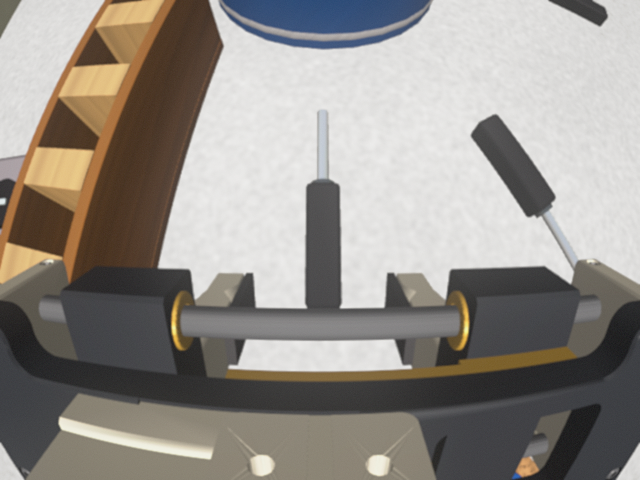

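View pics/s7.png

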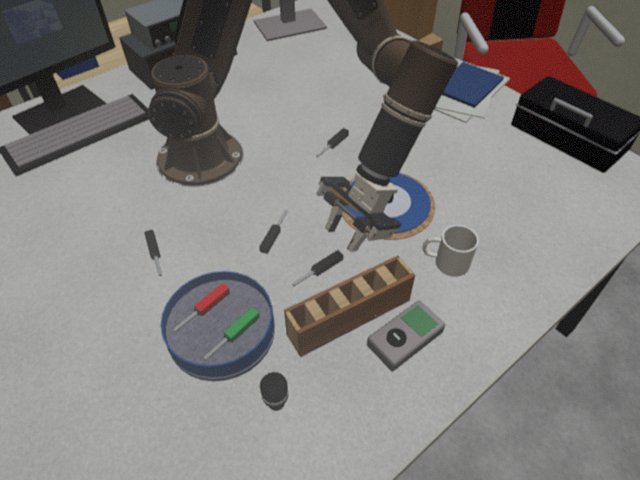

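Request:
send_rows(deltas=[{"dx": 20,"dy": -1,"dz": 1.5,"ax": 0,"ay": 0,"az": 0,"fingers": 0.7},{"dx": 25,"dy": 0,"dz": 0,"ax": 0,"ay": 0,"az": 0,"fingers": 0.6},{"dx": 15,"dy": 0,"dz": 0,"ax": 0,"ay": 0,"az": 0,"fingers": 0.6},{"dx": 11,"dy": 0,"dz": 0,"ax": 0,"ay": 0,"az": 0,"fingers": 0.6},{"dx": 0,"dy": 0,"dz": 0,"ax": 0,"ay": 0,"az": 0,"fingers": 0.6},{"dx": 0,"dy": 0,"dz": 0,"ax": 0,"ay": 0,"az": 0,"fingers": 0.6}])

```text
clock: 13.62
tool_pos: [0.5285, 0.037, 0.0273]
orientation: [90.1, 60.0, -91.3]
force: [0.4, -0.3, -0.5]
opening: 0.0523
```

Request:
send_rows(deltas=[{"dx": 0,"dy": 0,"dz": 0,"ax": 0,"ay": 0,"az": 0,"fingers": 0.3},{"dx": 0,"dy": 0,"dz": 0,"ax": 0,"ay": 0,"az": 0,"fingers": 0.1},{"dx": 0,"dy": 0,"dz": 0,"ax": 0,"ay": 0,"az": 0,"fingers": 0},{"dx": 0,"dy": 0,"dz": 0,"ax": 0,"ay": 0,"az": 0,"fingers": 0},{"dx": 0,"dy": 0,"dz": 0,"ax": 0,"ay": 0,"az": 0,"fingers": 0},{"dx": -10,"dy": 6,"dz": 0,"ax": 0,"ay": 0,"az": 0,"fingers": 0},{"dx": -30,"dy": 17,"dz": 0,"ax": 0,"ay": 0,"az": 0,"fingers": 0},{"dx": -40,"dy": 23,"dz": 0,"ax": 0,"ay": 0,"az": 0,"fingers": 0},{"dx": -40,"dy": 23,"dz": 0,"ax": 0,"ay": 0,"az": 0,"fingers": 0},{"dx": -40,"dy": 23,"dz": 0,"ax": 0,"ay": 0,"az": 0,"fingers": 0},{"dx": -30,"dy": 17,"dz": 0,"ax": 0,"ay": 0,"az": 0,"fingers": 0},{"dx": 0,"dy": 0,"dz": 0,"ax": 0,"ay": 0,"az": 0,"fingers": 0}])

```text
clock: 15.12
tool_pos: [0.529, 0.0382, 0.2491]
orientation: [90.5, 60.2, -90.9]
force: [0.6, 0.6, -0.6]
opening: 0.022
```

```bash
python3 - <<'E'
from h import *
st()
w=snap('wrist','w8')
E
```

```text
t 15.12 p [0.529  0.0382 0.2491] x [-0.008 -0.497 -0.868] z [-1.     0.024 -0.004] F [ 0.6  0.6 -0.6] op 0.022 q [ 39.8  13.  -25.5  23.2 -73.4 -52.3]
```

View pics/w8.png

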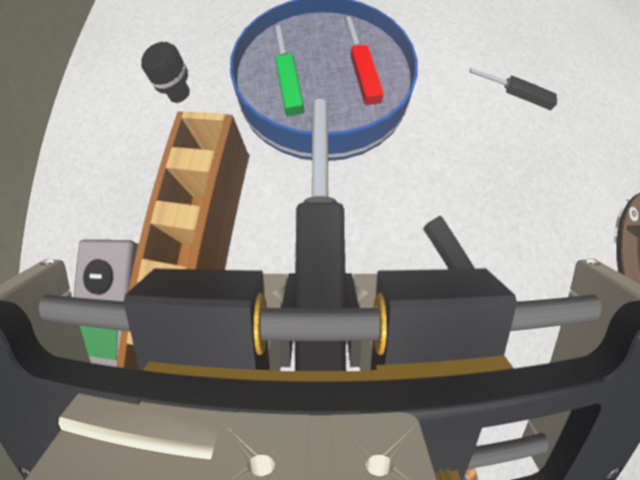

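Request:
send_rows(deltas=[{"dx": 0,"dy": 0,"dz": 0,"ax": 0,"ay": 0,"az": -1.5,"fingers": 0},{"dx": 0,"dy": 0,"dz": 0,"ax": 0,"ay": 0,"az": -1.5,"fingers": 0},{"dx": 0,"dy": 0,"dz": 0,"ax": 0,"ay": 0,"az": -1.5,"fingers": 0},{"dx": 0,"dy": 0,"dz": 0,"ax": 0,"ay": 0,"az": -1.5,"fingers": 0},{"dx": 0,"dy": 0,"dz": 0,"ax": 0,"ay": 0,"az": -1.5,"fingers": 0},{"dx": 0,"dy": 0,"dz": 0,"ax": 0,"ay": 0,"az": -1.5,"fingers": 0},{"dx": 0,"dy": 0,"dz": 0,"ax": 0,"ay": 0,"az": -1.5,"fingers": 0},{"dx": 0,"dy": 0,"dz": 0,"ax": 0,"ay": 0,"az": -1.5,"fingers": 0},{"dx": 0,"dy": 0,"dz": 0,"ax": 0,"ay": 0,"az": 0,"fingers": 0}])

```text
clock: 16.3
tool_pos: [0.5278, 0.0355, 0.2441]
orientation: [-89.6, 60.0, 88.7]
force: [-0.4, 0.2, -0.5]
opening: 0.0219
```

```bash
python3 - <<'E'
from h import *
st()
w=snap('scene','s9')
E
```

```text
t 16.3 p [0.5278 0.0355 0.2441] x [ 0.011  0.5   -0.866] z [-1.     0.029  0.004] F [-0.4  0.2 -0.5] op 0.0219 q [  2.5  10.4  -7.9 -31.6 -72.4   5.8]
```

View pics/s9.png

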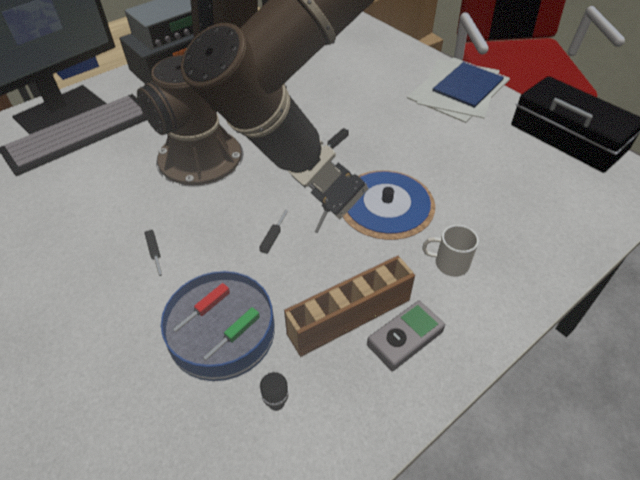

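```bash
cat >> h.py <<'E'
C0=np.array([.664,-.029]); CX=np.array([np.cos(np.radians(-9.9)),np.sin(np.radians(-9.9))]); CY=np.array([-CX[1],CX[0]])
TIP=np.array([71.6,91.4,0])/1000; DAX=np.array([.5,.866,0])
def place(py,ztip,tip=TIP,dax=DAX,h=None):
    "TCP pose so that the driver tip is at pocket py (mm), height ztip, driver vertical"
    h=CY if h is None else h
    R=aim([h[0]*.866,h[1]*.866,-.5],[-CX[0],-CX[1],0])
    T=np.array([*(C0+CY*py/1000),ztip])
    return T-R@tip,R
E
python3 - <<'E'
from h import *
tp,R=place(112,.125); print(tp,R.round(3),(R@DAX).round(3))
delta(tp,R)
E
```

```text
[0.68045259 0.06526909 0.23995493] [[ 0.149 -0.086 -0.985]
 [ 0.853 -0.493  0.172]
 [-0.5   -0.866 -0.   ]] [-0. -0. -1.]
pos [0.5279 0.036  0.2445] shift in present axes [  20.2  -27.  -151.7] turn [ 1.17  1.21 -6.02] | shift in target axes [  50.   -23.6 -145.3]
```

Request:
send_rows(deltas=[{"dx": 0,"dy": 0,"dz": 0,"ax": 0.23,"ay": 0.24,"az": -1.2,"fingers": 0},{"dx": 0,"dy": 0,"dz": 0,"ax": 0.23,"ay": 0.24,"az": -1.2,"fingers": 0},{"dx": 0,"dy": 0,"dz": 0,"ax": 0.23,"ay": 0.24,"az": -1.2,"fingers": 0},{"dx": 0,"dy": 0,"dz": 0,"ax": 0.23,"ay": 0.24,"az": -1.2,"fingers": 0},{"dx": 0,"dy": 0,"dz": 0,"ax": 0.23,"ay": 0.24,"az": -1.2,"fingers": 0},{"dx": 0,"dy": 0,"dz": 0,"ax": 0,"ay": 0,"az": 0,"fingers": 0},{"dx": 0,"dy": 0,"dz": 0,"ax": 0,"ay": 0,"az": 0,"fingers": 0}])

```text
clock: 17.23
tool_pos: [0.528, 0.038, 0.2458]
orientation: [-90.2, 30.2, 80.4]
force: [0.6, -1.4, -0.7]
opening: 0.022
```

```bash
python3 - <<'E'
from h import *
st()
delta(*place(112,.125))
E
```

```text
t 17.23 p [0.528  0.038  0.2458] x [ 0.144  0.852 -0.503] z [-0.986  0.165 -0.003] F [ 0.6 -1.4 -0.7] op 0.022 q [-18.4  18.2  -7.2 -59.1 -84.6  26.4]
pos [0.528  0.038  0.2458] shift in present axes [  48.2  -20.7 -145.8] turn [ 0.07  0.05 -0.03] | shift in target axes [  48.9  -21.5 -145.4]
```

Request:
send_rows(deltas=[{"dx": 10,"dy": -4,"dz": -29,"ax": 0,"ay": 0,"az": 0,"fingers": 0},{"dx": 10,"dy": -4,"dz": -29,"ax": 0,"ay": 0,"az": 0,"fingers": 0},{"dx": 10,"dy": -4,"dz": -29,"ax": 0,"ay": 0,"az": 0,"fingers": 0},{"dx": 10,"dy": -4,"dz": -29,"ax": 0,"ay": 0,"az": 0,"fingers": 0},{"dx": 9,"dy": -5,"dz": -29,"ax": 0,"ay": 0,"az": 0,"fingers": 0},{"dx": 0,"dy": 0,"dz": 0,"ax": 0,"ay": 0,"az": 0,"fingers": 0},{"dx": 0,"dy": 0,"dz": 0,"ax": 0,"ay": 0,"az": 0,"fingers": 0}])

```text
clock: 18.1
tool_pos: [0.6795, 0.0666, 0.2406]
orientation: [-90.2, 30.1, 80.4]
force: [-0.7, 0.2, -0.7]
opening: 0.0215
```

```bash
python3 - <<'E'
from h import *
st()
delta(*place(112,.125))
s=snap('scene','s10'); t=snap('top','t10'); snap('wrist','w10')
for v in (s,t): print(proj(v,[*(C0+CY*.112),.125]),proj(v,[*(C0+CY*.112),.265]),proj(v,[*(C0+CY*.112),.095]))
cv2.imwrite("pics/s10c.png",cv2.resize(s["image"][150:350,280:480],None,fx=3,fy=3))
cv2.imwrite("pics/t10c.png",cv2.resize(t["image"][100:250,230:430],None,fx=4,fy=4))
E
```

```text
t 18.1 p [0.6795 0.0666 0.2406] x [ 0.144  0.853 -0.501] z [-0.986  0.165 -0.004] F [-0.7  0.2 -0.7] op 0.0215 q [-12.4  28.1   8.6 -60.6 -82.7  18.6]
pos [0.6795 0.0666 0.2406] shift in present axes [-0.7  1.1 -1.2] turn [ 0.08  0.05 -0.01] | shift in target axes [-0.7  1.1 -1.2]
[[397.88446411 260.35517765]] [[406.35765288 212.88309263]] [[396.28860864 269.29615475]]
[[283.38700673 155.23736139]] [[277.98715562 134.24720733]] [[284.35638001 159.00548282]]
```

View pics/s10c.png

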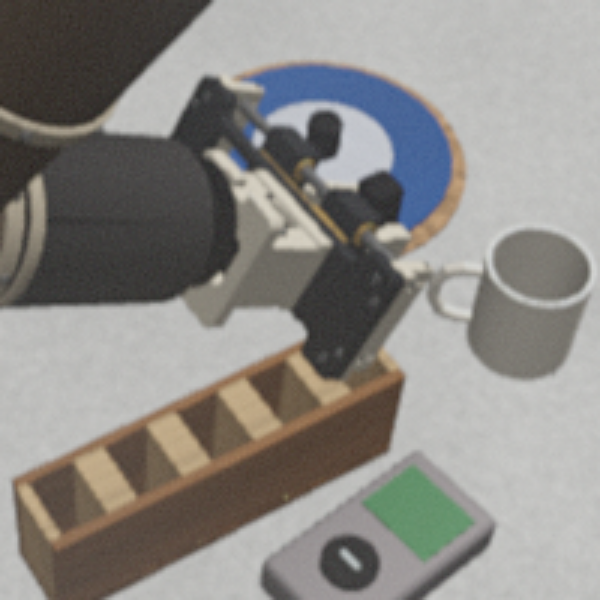

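View pics/w10.png

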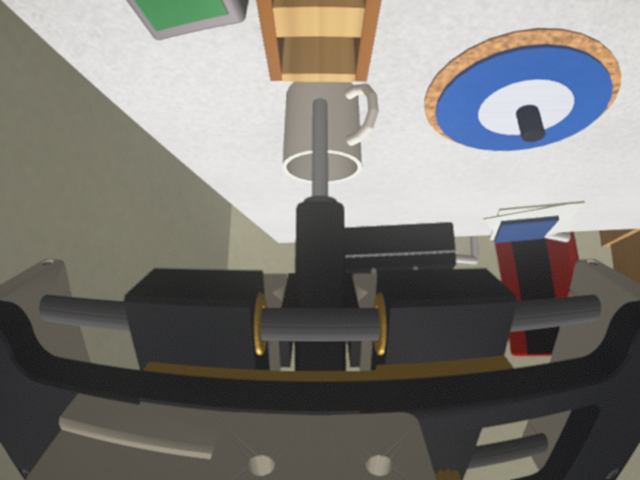

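View pics/t10c.png

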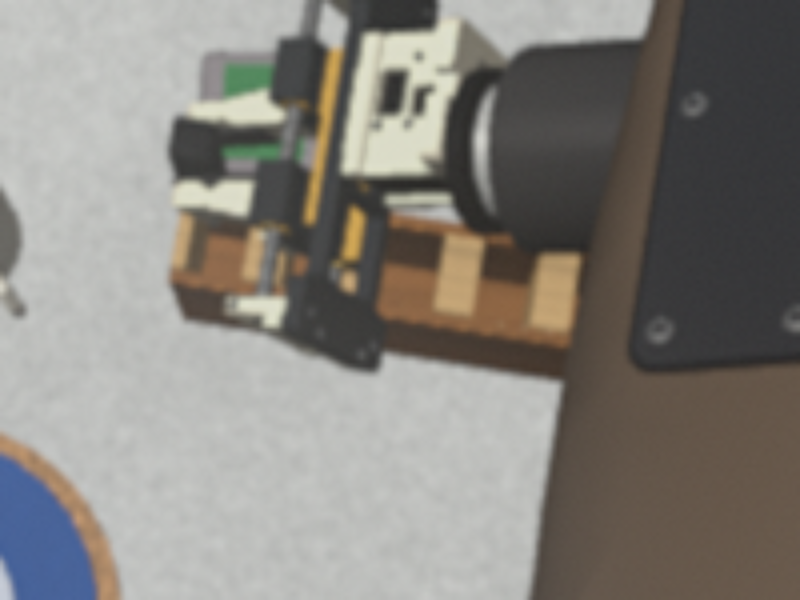

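```bash
python3 - <<'E'
from h import *
w=snap('wrist'); p,R=w["pose"]
print("tip pred px",proj(w,p+R@TIP), "handle junction",proj(w,p+R@(TIP-.06*DAX)))
for y in (137,129,95): print(y,[proj(w,[*(C0+CY*y/1000+CX*x),.095])[0].round(0) for x in (-.031,-.023,.023,.031)])
E
```

```text
tip pred px [[321.08998522  98.31535588]] handle junction [[321.32460276 201.99050451]]
137 [array([368.,  83.]), array([356.,  82.]), array([284.,  82.]), array([271.,  82.])]
129 [array([369.,  75.]), array([357.,  75.]), array([283.,  74.]), array([270.,  75.])]
95 [array([376.,  39.]), array([362.,  38.]), array([278.,  37.]), array([264.,  38.])]
```

Request:
send_rows(deltas=[{"dx": 0,"dy": 1,"dz": -1,"ax": 0,"ay": 0,"az": 0,"fingers": 0},{"dx": 10,"dy": 17.3,"dz": 0,"ax": 0,"ay": 0,"az": 0,"fingers": 0},{"dx": 10,"dy": 17.3,"dz": 0,"ax": 0,"ay": 0,"az": 0,"fingers": 0},{"dx": 10,"dy": 17.3,"dz": 0,"ax": 0,"ay": 0,"az": 0,"fingers": 0},{"dx": 10,"dy": 17.3,"dz": 0,"ax": 0,"ay": 0,"az": 0,"fingers": 0},{"dx": 0,"dy": 0,"dz": 0,"ax": 0,"ay": 0,"az": 0,"fingers": 0},{"dx": 0,"dy": 0,"dz": 0,"ax": 0,"ay": 0,"az": 0,"fingers": 0}])

```text
clock: 19.18
tool_pos: [0.6814, 0.0648, 0.1594]
orientation: [-90.2, 30.0, 80.3]
force: [0.1, 0.3, -0.5]
opening: 0.0218
```

```bash
python3 - <<'E'
from h import *
st()
delta(*place(112,.013))
E
```

```text
t 19.18 p [0.6814 0.0648 0.1594] x [ 0.146  0.854 -0.5  ] z [-0.986  0.167 -0.003] F [ 0.1  0.3 -0.5] op 0.0218 q [-12.8  33.6   6.2 -61.7 -79.1  25.8]
pos [0.6814 0.0648 0.1594] shift in present axes [16.  27.1  1.2] turn [0.06 0.03 0.  ] | shift in target axes [16.  27.1  1.1]
```

Request:
send_rows(deltas=[{"dx": 5,"dy": 8.7,"dz": 0.5,"ax": 0,"ay": 0,"az": 0,"fingers": 0},{"dx": 5,"dy": 8.7,"dz": 0.5,"ax": 0,"ay": 0,"az": 0,"fingers": 0},{"dx": 4,"dy": 6.9,"dz": 0,"ax": 0,"ay": 0,"az": 0,"fingers": 0},{"dx": 2,"dy": 3,"dz": 0,"ax": 0,"ay": 0,"az": 0,"fingers": 0},{"dx": 0,"dy": 0,"dz": 0,"ax": 0,"ay": 0,"az": 0,"fingers": 0},{"dx": 0,"dy": 0,"dz": 0,"ax": 0,"ay": 0,"az": 0,"fingers": 0}])

```text
clock: 19.92
tool_pos: [0.6805, 0.0652, 0.1279]
orientation: [-90.2, 30.0, 80.3]
force: [0.1, 0.4, -0.9]
opening: 0.0221
```

```bash
python3 - <<'E'
from h import *
st()
delta(*place(112,.012))
s=snap('scene'); cv2.imwrite("pics/s11c.png",cv2.resize(s["image"][150:350,280:480],None,fx=3,fy=3))
E
```

```text
t 19.93 p [0.6805 0.0652 0.1279] x [ 0.146  0.854 -0.5  ] z [-0.986  0.167 -0.004] F [ 0.1  0.4 -0.9] op 0.0221 q [-12.9  35.9   5.4 -62.2 -77.8  28.6]
pos [0.6805 0.0652 0.1279] shift in present axes [0.5 0.8 0. ] turn [0.07 0.03 0.  ] | shift in target axes [0.5 0.8 0. ]
```

View pics/s11c.png

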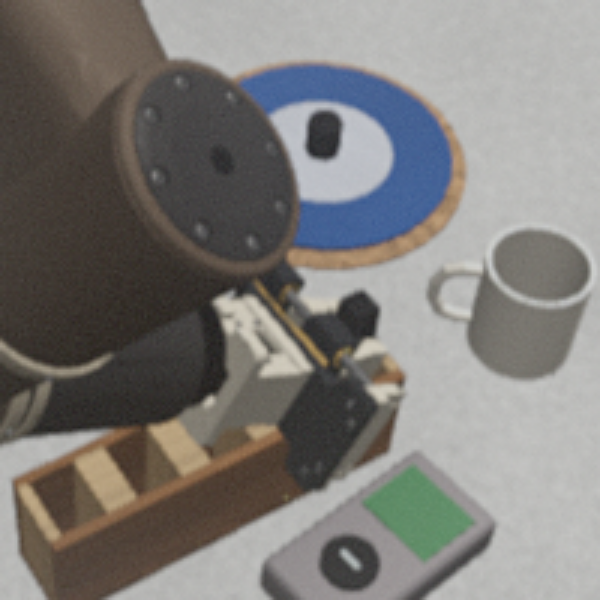

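Request:
send_rows(deltas=[{"dx": 0,"dy": 0,"dz": 0,"ax": 0,"ay": 0,"az": 0,"fingers": 0.4},{"dx": 0,"dy": 0,"dz": 0,"ax": 0,"ay": 0,"az": 0,"fingers": 0.5},{"dx": 0,"dy": 0,"dz": 0,"ax": 0,"ay": 0,"az": 0,"fingers": 0.6},{"dx": -10,"dy": 0,"dz": 0,"ax": 0,"ay": 0,"az": 0,"fingers": 0.6},{"dx": -25,"dy": 0,"dz": 0,"ax": 0,"ay": 0,"az": 0,"fingers": 0.6},{"dx": -30,"dy": 0,"dz": 0,"ax": 0,"ay": 0,"az": 0,"fingers": 0.6},{"dx": -40,"dy": -20,"dz": 0,"ax": 0,"ay": 0,"az": 0,"fingers": 0.6},{"dx": -40,"dy": -40,"dz": 10,"ax": 0,"ay": 0,"az": 0,"fingers": 0.6},{"dx": -40,"dy": -40,"dz": 20,"ax": 0,"ay": 0,"az": 0,"fingers": 0.6},{"dx": 0,"dy": 0,"dz": 0,"ax": 0,"ay": 0,"az": 0,"fingers": 0.5},{"dx": 0,"dy": 0,"dz": 0,"ax": 0,"ay": 0,"az": 0,"fingers": 0.5}])

```text
clock: 21.35
tool_pos: [0.6314, -0.0396, 0.3076]
orientation: [-90.3, 30.0, 80.2]
force: [-0.5, 0.9, -0.6]
opening: 0.0441
```

```bash
python3 - <<'E'
from h import *
st()
s=snap('scene','s12'); snap('wrist','w12')
tp,R=lie([.5596,-.2284],[.16,-.987],.037,back=.09);print(tp)
delta(tp,R)
E
```

```text
t 21.35 p [ 0.6314 -0.0396  0.3076] x [ 0.148  0.853 -0.5  ] z [-0.986  0.168 -0.005] F [-0.5  0.9 -0.6] op 0.0441 q [-21.8  24.4  11.5 -58.1 -93.6  17.5]
[ 0.54999889 -0.16917316  0.14283844]
pos [ 0.6315 -0.0387  0.3057] shift in present axes [-41.9 212.1  58.7] turn [-4.03 -1.1  17.83] | shift in target axes [198.9  18.8 101.3]
```

View pics/s12.png

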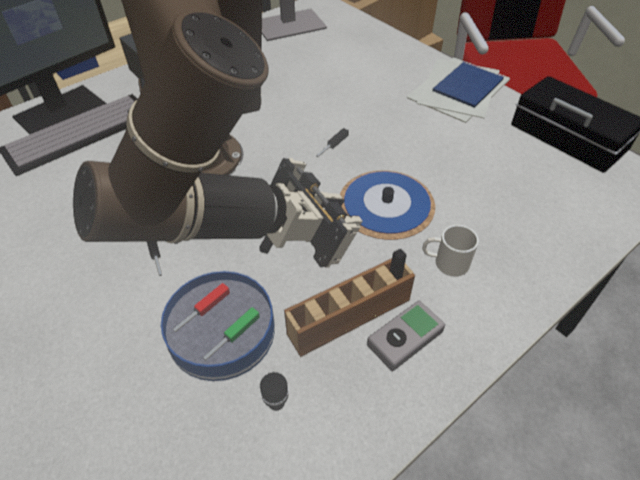

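View pics/w12.png

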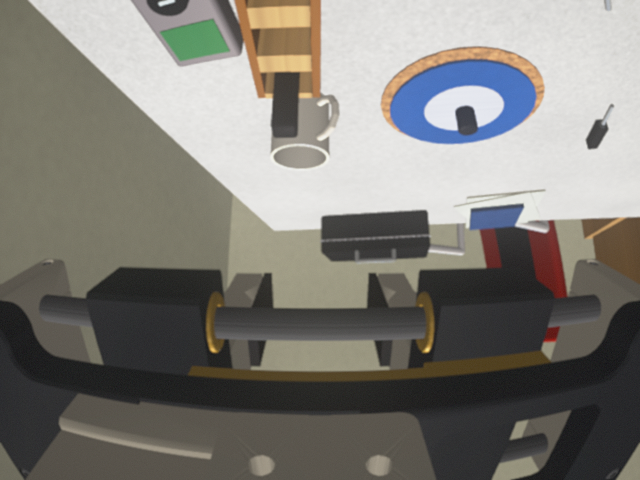

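The black driver stands in the end pocket at (398,263). Now I go over the tin to measure green and red.

Request:
send_rows(deltas=[{"dx": 0,"dy": 10,"dz": 10,"ax": 0,"ay": 0,"az": 1.5,"fingers": 0.5},{"dx": 0,"dy": 10,"dz": 10,"ax": 0,"ay": 0,"az": 1.5,"fingers": 0.5},{"dx": 0,"dy": 10,"dz": 10,"ax": 0,"ay": 0,"az": 1.5,"fingers": 0.5},{"dx": 0,"dy": 10,"dz": 10,"ax": 0,"ay": 0,"az": 1.5,"fingers": 0.5},{"dx": 0,"dy": 20,"dz": 10,"ax": 0,"ay": 0,"az": 1.5,"fingers": 0.5},{"dx": 0,"dy": 20,"dz": 10,"ax": 0,"ay": 0,"az": 1.5,"fingers": 0.5},{"dx": 0,"dy": 20,"dz": 10,"ax": 0,"ay": 0,"az": 1.5,"fingers": 0.5},{"dx": 0,"dy": 20,"dz": 10,"ax": 0,"ay": 0,"az": 1.5,"fingers": 0.5},{"dx": 0,"dy": 20,"dz": 0,"ax": 0,"ay": 0,"az": 0,"fingers": 0.5},{"dx": 0,"dy": 0,"dz": 0,"ax": 0,"ay": 0,"az": 0,"fingers": 0.4},{"dx": 0,"dy": 0,"dz": 0,"ax": 0,"ay": 0,"az": 0,"fingers": 0.4}])

```text
clock: 22.82
tool_pos: [0.5332, -0.1448, 0.2508]
orientation: [-153.2, 89.8, 17.2]
force: [-0.3, 0.9, -1.1]
opening: 0.0358
```

```bash
python3 - <<'E'
from h import *
st()
w=snap('wrist','w13')
hsv=cv2.cvtColor(w["image"],cv2.COLOR_BGR2HSV)
G=(hsv[...,0]>=45)&(hsv[...,0]<=85)&(hsv[...,1]>130); G[260:]=0
Rd=((hsv[...,0]<=6)|(hsv[...,0]>174))&(hsv[...,1]>140); Rd[260:]=0
for m in (G,Rd):
    for z in (.059,.048): driver(w,m,z)
E
```

```text
t 22.82 p [ 0.5332 -0.1448  0.2508] x [ 0.003  0.001 -1.   ] z [-0.986  0.168 -0.002] F [-0.3  0.9 -1.1] op 0.0358 q [  5.1   9.  -15.1  -0.  -65.8 -14.8]
c [ 559.5 -229. ] size [21.1 78.3] axis(-y way) [ 0.168 -0.986]
c [ 560.8 -229.4] size [21.8 80.9] axis(-y way) [ 0.168 -0.986]
c [ 470.1 -242.3] size [22.2 78.6] axis(-y way) [ 0.151 -0.988]
c [ 468.4 -243.2] size [22.9 81.3] axis(-y way) [ 0.151 -0.988]
```

View pics/w13.png

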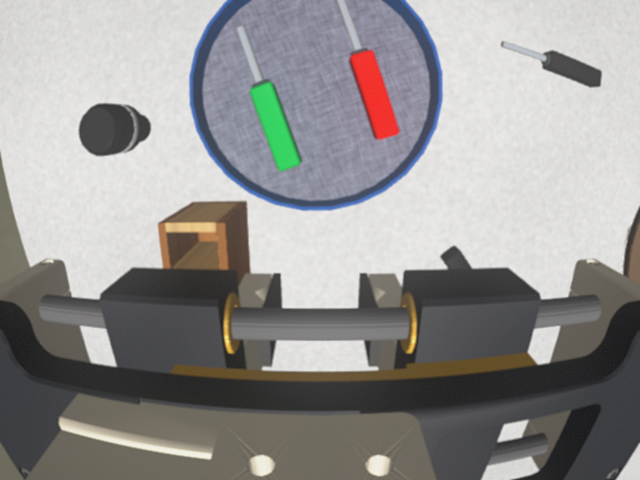

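```bash
python3 - <<'E'
from h import *
tp,R=lie([.5602,-.2291],[.168,-.986],.037,s=110,th=22,back=.08);print(tp)
delta(tp,R)
E
```

```text
[ 0.55310917 -0.1874836   0.13943781]
pos [ 0.5332 -0.1448  0.2509] shift in present axes [111.5  38.8 -26.5] turn [-3.83  0.71  4.36] | shift in target axes [120.3   0.4 -12.5]
```

```bash
python3 - <<'E'
from h import *
tp,R=lie([.5602,-.2291],[.168,-.986],.037,s=98,th=0,back=.06,up=.0207);print(tp)
delta(tp,R)
E
```

```text
[ 0.56053593 -0.23107159  0.1237    ]
pos [ 0.5332 -0.1448  0.2509] shift in present axes [127.2  80.6 -41.1] turn [-3.87 -0.03  0.01] | shift in target axes [127.2  89.7 -12.5]
```

Request:
send_rows(deltas=[{"dx": 0,"dy": 0,"dz": 0,"ax": -1.3,"ay": 0,"az": 0,"fingers": 0.38},{"dx": 0,"dy": 0,"dz": 0,"ax": -1.3,"ay": 0,"az": 0,"fingers": 0.38},{"dx": 0,"dy": 0,"dz": 0,"ax": -1.27,"ay": 0,"az": 0,"fingers": 0.38},{"dx": 0,"dy": 30,"dz": -4,"ax": 0,"ay": 0,"az": 0,"fingers": 0.38},{"dx": 40,"dy": 30,"dz": -4,"ax": 0,"ay": 0,"az": 0,"fingers": 0.38},{"dx": 45,"dy": 30,"dz": -4,"ax": 0,"ay": 0,"az": 0,"fingers": 0.38},{"dx": 42,"dy": 0,"dz": 0,"ax": 0,"ay": 0,"az": 0,"fingers": 0.38},{"dx": 0,"dy": 0,"dz": 0,"ax": 0,"ay": 0,"az": 0,"fingers": 0.38},{"dx": 0,"dy": 0,"dz": 0,"ax": 0,"ay": 0,"az": 0,"fingers": 0.38}])

```text
clock: 24.0
tool_pos: [0.5614, -0.2314, 0.1259]
orientation: [159.3, 89.7, -11.0]
force: [0.2, 1.0, 0.0]
opening: 0.033
```

```bash
python3 - <<'E'
from h import *
st()
w=snap('wrist','w14')
tp,R=lie([.5602,-.2291],[.168,-.986],.037,s=98,th=0,back=0,up=.0207);delta(tp,R)
hsv=cv2.cvtColor(w["image"],cv2.COLOR_BGR2HSV)
G=(hsv[...,0]>=45)&(hsv[...,0]<=85)&(hsv[...,1]>130); G[300:]=0
driver(w,G,.059)
E
```

```text
t 24.0 p [ 0.5614 -0.2314  0.1259] x [ 0.005 -0.001 -1.   ] z [-0.985 -0.17  -0.004] F [0.2 1.  0. ] op 0.033 q [ -4.   20.3 -17.6   0.  -51.9  13.7]
pos [ 0.5618 -0.2312  0.1265] shift in present axes [62.8 -0.5  1.6] turn [ 0.02 -0.07 -0.02] | shift in target axes [62.8 -0.4  1.2]
c [ 561.7 -238.9] size [20.5 61.7] axis(-y way) [ 0.159 -0.987]
```

View pics/w14.png

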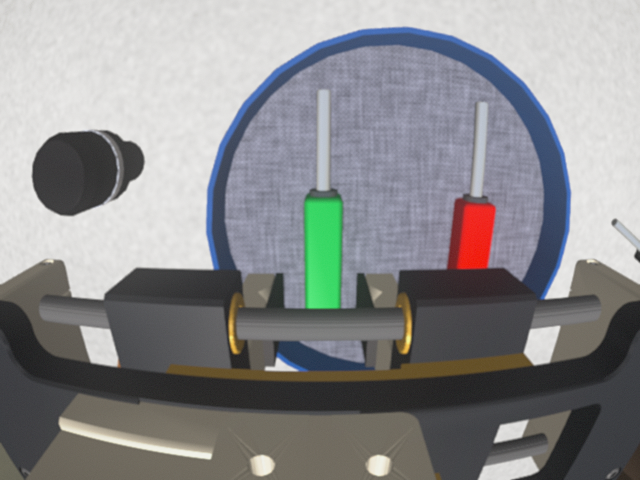

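Request:
send_rows(deltas=[{"dx": 20,"dy": 0,"dz": 0.7,"ax": 0,"ay": 0,"az": 0,"fingers": 0.38},{"dx": 20,"dy": 0,"dz": 0,"ax": 0,"ay": 0,"az": 0,"fingers": 0.38},{"dx": 14,"dy": 0,"dz": 0,"ax": 0,"ay": 0,"az": 0,"fingers": 0.38},{"dx": 8,"dy": 0,"dz": 0,"ax": 0,"ay": 0,"az": 0,"fingers": 0.38},{"dx": 0,"dy": 0,"dz": 0,"ax": 0,"ay": 0,"az": 0,"fingers": 0.38},{"dx": 0,"dy": 0,"dz": 0,"ax": 0,"ay": 0,"az": 0,"fingers": 0.38}])

```text
clock: 24.8
tool_pos: [0.5603, -0.2313, 0.0629]
orientation: [163.4, 89.8, -6.8]
force: [0.6, 0.1, 0.8]
opening: 0.0333
```

Request:
send_rows(deltas=[{"dx": 0,"dy": 0,"dz": 0,"ax": 0,"ay": 0,"az": 0,"fingers": 0.2},{"dx": 0,"dy": 0,"dz": 0,"ax": 0,"ay": 0,"az": 0,"fingers": 0},{"dx": 0,"dy": 0,"dz": 0,"ax": 0,"ay": 0,"az": 0,"fingers": 0},{"dx": 0,"dy": 0,"dz": 0,"ax": 0,"ay": 0,"az": 0,"fingers": 0},{"dx": -10,"dy": 0,"dz": 0,"ax": 0,"ay": 0,"az": 0,"fingers": 0},{"dx": -30,"dy": 0,"dz": 0,"ax": 0,"ay": 0,"az": 0,"fingers": 0},{"dx": -40,"dy": 0,"dz": 0,"ax": 0,"ay": 0,"az": 0,"fingers": 0},{"dx": -40,"dy": 0,"dz": 0,"ax": 0,"ay": 0,"az": 0,"fingers": 0},{"dx": -30,"dy": 0,"dz": 0,"ax": 0,"ay": 0,"az": 0,"fingers": 0},{"dx": 0,"dy": 0,"dz": 0,"ax": 0,"ay": 0,"az": 0,"fingers": 0},{"dx": 0,"dy": 0,"dz": 0,"ax": 0,"ay": 0,"az": 0,"fingers": 0}])

```text
clock: 26.18
tool_pos: [0.559, -0.231, 0.2121]
orientation: [172.4, 89.8, 2.1]
force: [1.0, 0.3, -0.8]
opening: 0.022
```

```bash
python3 - <<'E'
from h import *
st()
w=snap('wrist','w15')
tp,R=lie([.5286,.0222],[-.022,-1],0,s=98,th=0,up=.20);delta(tp,R)
E
```

```text
t 26.18 p [ 0.559  -0.231   0.2121] x [ 0.003  0.    -1.   ] z [-0.986 -0.169 -0.003] F [ 1.   0.3 -0.8] op 0.022 q [ -4.   15.5 -11.9  -0.  -62.5  13.7]
pos [ 0.5588 -0.231   0.2115] shift in present axes [   5.5 -252.7  -12.7] turn [ 2.2  -0.02  0.  ] | shift in target axes [   5.5 -250.5   35.8]
```

View pics/w15.png

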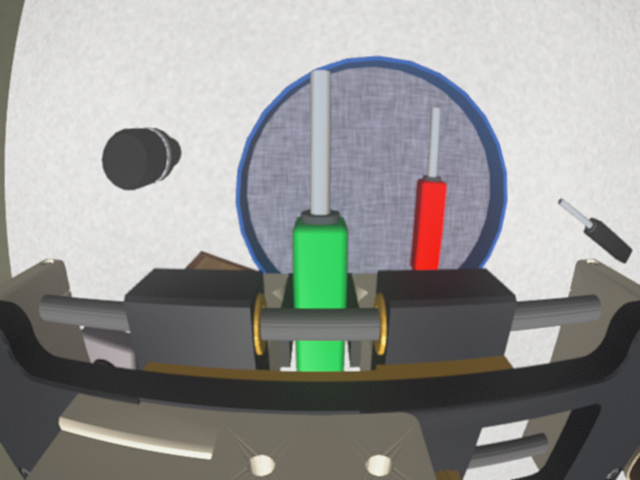

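Request:
send_rows(deltas=[{"dx": 0,"dy": -20,"dz": 0,"ax": 1.1,"ay": 0,"az": 0,"fingers": 0},{"dx": 0,"dy": -40,"dz": 0,"ax": 1.1,"ay": 0,"az": 0,"fingers": 0},{"dx": 0,"dy": -40,"dz": 0,"ax": 0,"ay": 0,"az": 0,"fingers": 0},{"dx": 0,"dy": -40,"dz": 0,"ax": 0,"ay": 0,"az": 0,"fingers": 0},{"dx": 0,"dy": -40,"dz": 10,"ax": 0,"ay": 0,"az": 0,"fingers": 0},{"dx": 0,"dy": -40,"dz": 10,"ax": 0,"ay": 0,"az": 0,"fingers": 0},{"dx": 0,"dy": -30,"dz": 10,"ax": 0,"ay": 0,"az": 0,"fingers": 0},{"dx": 0,"dy": 0,"dz": 0,"ax": 0,"ay": 0,"az": 0,"fingers": 0},{"dx": 0,"dy": 0,"dz": 0,"ax": 0,"ay": 0,"az": 0,"fingers": 0}])

```text
clock: 27.35
tool_pos: [0.5269, 0.0188, 0.2115]
orientation: [155.3, 89.9, -25.9]
force: [-0.3, -0.1, -0.7]
opening: 0.0219
```

```bash
python3 - <<'E'
from h import *
st()
tp,R=lie([.5286,.0222],[-.022,-1],0,s=98,th=0,up=.0207);delta(tp,R)
E
```

```text
t 27.35 p [0.5269 0.0188 0.2115] x [ 0.002 -0.001 -1.   ] z [-1.     0.021 -0.002] F [-0.3 -0.1 -0.7] op 0.0219 q [ 23.4   8.4 -21.3   0.1 -60.2 -24.7]
pos [0.5269 0.0188 0.2115] shift in present axes [184.8  -1.6  -1.2] turn [ 0.01 -0.02 -0.01] | shift in target axes [184.8  -1.4  -1.6]
```

Request:
send_rows(deltas=[{"dx": 30,"dy": 0,"dz": 0,"ax": 0,"ay": 0,"az": 0,"fingers": 0},{"dx": 40,"dy": 0,"dz": 0,"ax": 0,"ay": 0,"az": 0,"fingers": 0},{"dx": 40,"dy": 0,"dz": 0,"ax": 0,"ay": 0,"az": 0,"fingers": 0},{"dx": 35,"dy": 0,"dz": 0,"ax": 0,"ay": 0,"az": 0,"fingers": 0},{"dx": 25,"dy": 0,"dz": 0,"ax": 0,"ay": 0,"az": 0,"fingers": 0},{"dx": 13,"dy": 0,"dz": 0,"ax": 0,"ay": 0,"az": 0,"fingers": 0},{"dx": 0,"dy": 0,"dz": 0,"ax": 0,"ay": 0,"az": 0,"fingers": 0},{"dx": 0,"dy": 0,"dz": 0,"ax": 0,"ay": 0,"az": 0,"fingers": 0}])

```text
clock: 28.35
tool_pos: [0.5285, 0.0189, 0.03]
orientation: [-178.4, 89.7, 0.3]
force: [-0.1, 0.5, 0.2]
opening: 0.0219
```

Request:
send_rows(deltas=[{"dx": 2.5,"dy": 0,"dz": 0,"ax": 0,"ay": 0,"az": 0,"fingers": 0},{"dx": 0,"dy": 0,"dz": 0,"ax": 0,"ay": 0,"az": 0,"fingers": 0},{"dx": 0,"dy": 0,"dz": 0,"ax": 0,"ay": 0,"az": 0,"fingers": 0.4},{"dx": 0,"dy": 0,"dz": 0,"ax": 0,"ay": 0,"az": 0,"fingers": 0.6},{"dx": -10,"dy": 0,"dz": 0,"ax": 0,"ay": 0,"az": 0,"fingers": 0.6},{"dx": -30,"dy": 0,"dz": 0,"ax": 0,"ay": 0,"az": 0,"fingers": 0.6},{"dx": -40,"dy": 0,"dz": 0,"ax": 0,"ay": 0,"az": 0,"fingers": 0.6},{"dx": 0,"dy": -14,"dz": 0,"ax": 0,"ay": 0,"az": 1.5,"fingers": 0.6},{"dx": 0,"dy": -14,"dz": 0,"ax": 0,"ay": 0,"az": 1.5,"fingers": 0.6},{"dx": 0,"dy": -14,"dz": 0,"ax": 0,"ay": 0,"az": 1.5,"fingers": 0.6},{"dx": 0,"dy": -14,"dz": 0,"ax": 0,"ay": 0,"az": 1.5,"fingers": 0.6},{"dx": 0,"dy": 0,"dz": 0,"ax": 0,"ay": 0,"az": 0,"fingers": 0.6}])

```text
clock: 29.85
tool_pos: [0.5289, 0.0751, 0.0951]
orientation: [90.2, 59.8, -90.8]
force: [-0.8, -0.5, -0.4]
opening: 0.0528
```

```bash
python3 - <<'E'
from h import *
st(); st()
w=snap('wrist','w16')
hsv=cv2.cvtColor(w["image"],cv2.COLOR_BGR2HSV)
G=(hsv[...,0]>=45)&(hsv[...,0]<=85)&(hsv[...,1]>130); G[305:]=0;G[:,:230]=0
c,u=driver(w,G,.022)
tp,R=lie([.5286,.0215],[-.022,-1],0,s=112,th=30);delta(tp,R)
# junction point (handle/shank) end
ys,xs=np.nonzero(G); i=ys.argmin(); print("junction row",ys.min(),onplane(w,[[xs[ys==ys.min()].mean(),ys.min()]],.022))
E
```

```text
t 29.85 p [0.5289 0.0751 0.0951] x [-0.007 -0.503 -0.864] z [-1.     0.018 -0.002] F [-0.8 -0.5 -0.4] op 0.0528 q [ 42.5  24.  -33.8  26.  -56.7 -62.7]
t 29.85 p [0.5289 0.0751 0.0951] x [-0.007 -0.503 -0.864] z [-1.     0.018 -0.002] F [-0.8 -0.5 -0.4] op 0.0528 q [ 42.5  24.  -33.8  26.  -56.7 -62.7]
c [528.7  22.4] size [78.4 19.9] axis(-y way) [-0.015 -1.   ]
pos [0.5286 0.0743 0.0954] shift in present axes [77.3 -1.1 -0.9] turn [ 0.01 -0.03 -0.01] | shift in target axes [77.3 -1.  -1.1]
junction row 178 [[ 0.52801004 -0.01676965  0.022     ]]
```

View pics/w16.png

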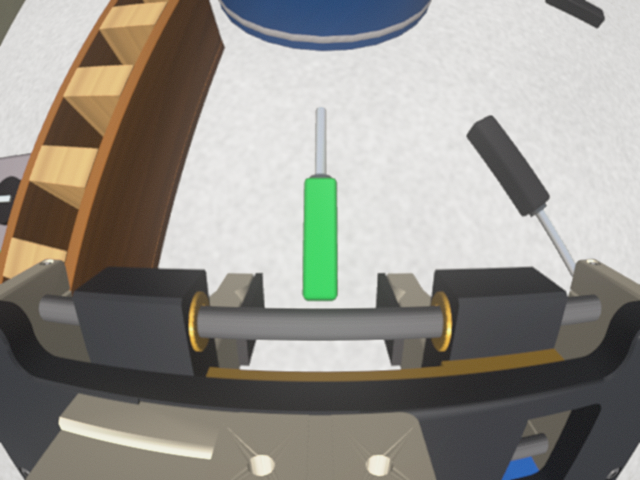

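Request:
send_rows(deltas=[{"dx": 20,"dy": -2,"dz": 0,"ax": 0,"ay": 0,"az": 0,"fingers": 0.6},{"dx": 25,"dy": 0,"dz": 0,"ax": 0,"ay": 0,"az": 0,"fingers": 0.6},{"dx": 18,"dy": 0,"dz": 0,"ax": 0,"ay": 0,"az": 0,"fingers": 0.6},{"dx": 13,"dy": 0,"dz": 0,"ax": 0,"ay": 0,"az": 0,"fingers": 0.6},{"dx": 0,"dy": 0,"dz": 0,"ax": 0,"ay": 0,"az": 0,"fingers": 0.6},{"dx": 0,"dy": 0,"dz": 0,"ax": 0,"ay": 0,"az": 0,"fingers": 0.6}])

```text
clock: 30.65
tool_pos: [0.5287, 0.0373, 0.0296]
orientation: [90.5, 60.0, -90.8]
force: [0.3, 0.3, 0.8]
opening: 0.0525
```

Request:
send_rows(deltas=[{"dx": 1.5,"dy": -0.7,"dz": 0,"ax": 0,"ay": 0,"az": 0,"fingers": 0.3},{"dx": 0,"dy": 0,"dz": 0,"ax": 0,"ay": 0,"az": 0,"fingers": 0.1},{"dx": 0,"dy": 0,"dz": 0,"ax": 0,"ay": 0,"az": 0,"fingers": 0},{"dx": 0,"dy": 0,"dz": 0,"ax": 0,"ay": 0,"az": 0,"fingers": 0},{"dx": 0,"dy": 0,"dz": 0,"ax": 0,"ay": 0,"az": 0,"fingers": 0},{"dx": -10,"dy": 6,"dz": 0,"ax": 0,"ay": 0,"az": 0,"fingers": 0},{"dx": -30,"dy": 17,"dz": 0,"ax": 0,"ay": 0,"az": 0,"fingers": 0},{"dx": -40,"dy": 23,"dz": 0,"ax": 0,"ay": 0,"az": 0,"fingers": 0},{"dx": -40,"dy": 23,"dz": 0,"ax": 0,"ay": 0,"az": 0,"fingers": 0},{"dx": -40,"dy": 23,"dz": 0,"ax": 0,"ay": 0,"az": 0,"fingers": 0},{"dx": -30,"dy": 17,"dz": 0,"ax": 0,"ay": 0,"az": 0,"fingers": 0},{"dx": 0,"dy": 0,"dz": 0,"ax": 0,"ay": 0,"az": 0,"fingers": 0}])

```text
clock: 32.15
tool_pos: [0.5282, 0.0383, 0.2495]
orientation: [90.9, 60.2, -90.5]
force: [0.0, 0.9, -2.1]
opening: 0.0213
```

Request:
send_rows(deltas=[{"dx": 0,"dy": 0,"dz": 0,"ax": 0,"ay": 0,"az": -1.5,"fingers": 0},{"dx": 0,"dy": 0,"dz": 0,"ax": 0,"ay": 0,"az": -1.5,"fingers": 0},{"dx": 0,"dy": 0,"dz": 0,"ax": 0,"ay": 0,"az": -1.5,"fingers": 0},{"dx": 0,"dy": 0,"dz": 0,"ax": 0,"ay": 0,"az": -1.5,"fingers": 0},{"dx": 0,"dy": 0,"dz": 0,"ax": 0,"ay": 0,"az": -1.5,"fingers": 0},{"dx": 0,"dy": 0,"dz": 0,"ax": 0,"ay": 0,"az": -1.5,"fingers": 0},{"dx": 0,"dy": 0,"dz": 0,"ax": 0,"ay": 0,"az": -1.5,"fingers": 0},{"dx": 0,"dy": 0,"dz": 0,"ax": 0,"ay": 0,"az": -1.5,"fingers": 0},{"dx": 0,"dy": 0,"dz": 0,"ax": 0,"ay": 0,"az": 0,"fingers": 0},{"dx": 0,"dy": 0,"dz": 0,"ax": 0,"ay": 0,"az": 0,"fingers": 0}])

```text
clock: 33.4
tool_pos: [0.5272, 0.0372, 0.246]
orientation: [-90.2, 60.1, 88.5]
force: [-0.4, 0.2, 0.0]
opening: 0.0217
```

```bash
python3 - <<'E'
from h import *
st()
delta(*place(0,.125)); w=snap('wrist','w17'); p,R=w["pose"]; print("tip pred",proj(w,p+R@TIP))
E
```

```text
t 33.4 p [0.5272 0.0372 0.246 ] x [ 0.013  0.498 -0.867] z [-1.     0.022 -0.002] F [-0.4  0.2  0. ] op 0.0217 q [  2.8  10.1  -8.  -31.4 -72.3   5.9]
pos [0.5272 0.0372 0.246 ] shift in present axes [ -34.    71.8 -135.8] turn [ 1.25  1.21 -6.01] | shift in target axes [ -47.2   34.2 -146.1]
tip pred [[320.95716627  98.65519456]]
```

View pics/w17.png

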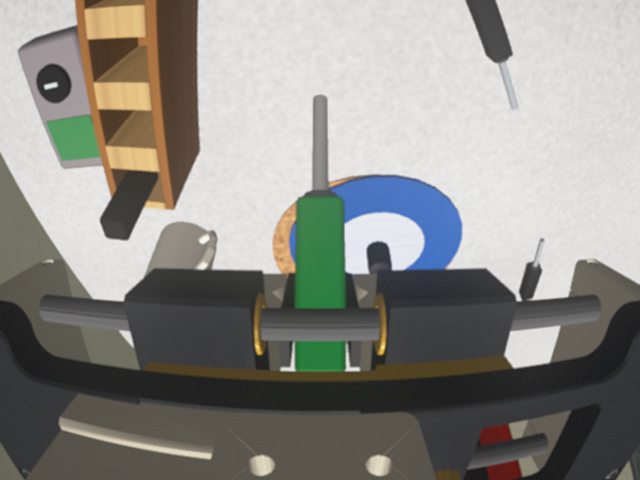

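Request:
send_rows(deltas=[{"dx": 0,"dy": 0,"dz": 0,"ax": 0.25,"ay": 0.24,"az": -1.2,"fingers": 0},{"dx": 0,"dy": 0,"dz": 0,"ax": 0.25,"ay": 0.24,"az": -1.2,"fingers": 0},{"dx": 0,"dy": 0,"dz": 0,"ax": 0.25,"ay": 0.24,"az": -1.2,"fingers": 0},{"dx": 0,"dy": 0,"dz": 0,"ax": 0.25,"ay": 0.24,"az": -1.2,"fingers": 0},{"dx": 0,"dy": 0,"dz": 0,"ax": 0.25,"ay": 0.24,"az": -1.2,"fingers": 0},{"dx": -10,"dy": 7,"dz": -28,"ax": 0,"ay": 0,"az": 0,"fingers": 0},{"dx": -10,"dy": 7,"dz": -30,"ax": 0,"ay": 0,"az": 0,"fingers": 0},{"dx": -10,"dy": 7,"dz": -30,"ax": 0,"ay": 0,"az": 0,"fingers": 0},{"dx": -10,"dy": 7,"dz": -30,"ax": 0,"ay": 0,"az": 0,"fingers": 0},{"dx": -7,"dy": 6,"dz": -28,"ax": 0,"ay": 0,"az": 0,"fingers": 0},{"dx": 0,"dy": 0,"dz": 0,"ax": 0,"ay": 0,"az": 0,"fingers": 0},{"dx": 0,"dy": 0,"dz": 0,"ax": 0,"ay": 0,"az": 0,"fingers": 0}])

```text
clock: 34.95
tool_pos: [0.661, -0.0427, 0.2402]
orientation: [-89.9, 30.0, 80.3]
force: [0.1, -0.1, -0.1]
opening: 0.0219
```

```bash
python3 - <<'E'
from h import *
st()
delta(*place(0,.125)); w=snap('wrist','w18'); p,R=w["pose"]; print("tip pred",proj(w,p+R@TIP))
for y in (28,17,-17): print(y,[proj(w,[*(C0+CY*y/1000+CX*x),.095])[0].round(0) for x in (-.031,-.023,.023,.031)])
E
```

```text
t 34.95 p [ 0.661  -0.0427  0.2402] x [ 0.145  0.854 -0.5  ] z [-0.986  0.168  0.001] F [ 0.1 -0.1 -0.1] op 0.0219 q [-21.1  30.4  12.  -58.1 -90.3  21.5]
pos [ 0.661  -0.0427  0.2402] shift in present axes [-1.9  1.3 -0.6] turn [0.01 0.04 0.  ] | shift in target axes [-1.9  1.3 -0.6]
tip pred [[321.0922898   98.30822551]]
28 [array([368.,  84.]), array([355.,  84.]), array([284.,  84.]), array([271.,  84.])]
17 [array([370.,  74.]), array([357.,  73.]), array([282.,  73.]), array([269.,  73.])]
-17 [array([377.,  36.]), array([362.,  36.]), array([277.,  35.]), array([263.,  36.])]
```

View pics/w18.png

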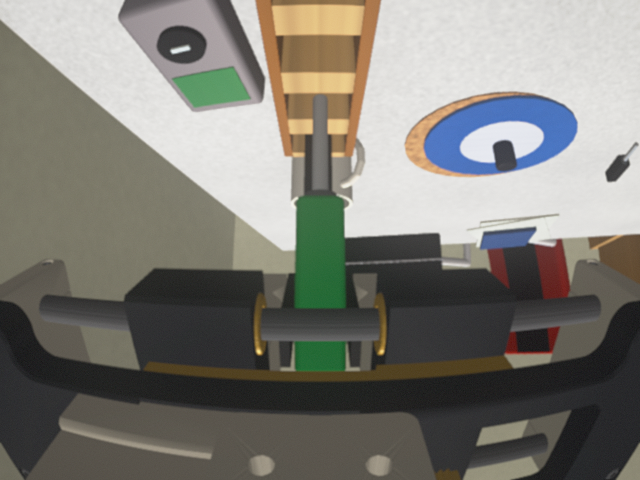

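Request:
send_rows(deltas=[{"dx": -2,"dy": 1.3,"dz": -0.6,"ax": 0,"ay": 0,"az": 0,"fingers": 0},{"dx": 10,"dy": 17.3,"dz": 0,"ax": 0,"ay": 0,"az": 0,"fingers": 0},{"dx": 10,"dy": 17.3,"dz": 0,"ax": 0,"ay": 0,"az": 0,"fingers": 0},{"dx": 10,"dy": 17.3,"dz": 0,"ax": 0,"ay": 0,"az": 0,"fingers": 0},{"dx": 10,"dy": 17.3,"dz": 0,"ax": 0,"ay": 0,"az": 0,"fingers": 0},{"dx": 0,"dy": 0,"dz": 0,"ax": 0,"ay": 0,"az": 0,"fingers": 0},{"dx": 0,"dy": 0,"dz": 0,"ax": 0,"ay": 0,"az": 0,"fingers": 0}])

```text
clock: 35.88
tool_pos: [0.662, -0.0467, 0.1604]
orientation: [-90.0, 30.0, 80.2]
force: [1.0, -0.6, -0.6]
opening: 0.0218
```

```bash
python3 - <<'E'
from h import *
st()
delta(*place(0,.0145))
E
```

```text
t 35.88 p [ 0.662  -0.0467  0.1604] x [ 0.148  0.854 -0.499] z [-0.985  0.17  -0.   ] F [ 1.  -0.6 -0.6] op 0.0218 q [-21.5  35.7   9.5 -58.2 -86.4  28.3]
pos [ 0.662  -0.0467  0.1604] shift in present axes [16.8 26.1  1.1] turn [0.01 0.01 0.01] | shift in target axes [16.8 26.1  1.1]
```

Request:
send_rows(deltas=[{"dx": 5,"dy": 8,"dz": 0.5,"ax": 0,"ay": 0,"az": 0,"fingers": 0},{"dx": 5,"dy": 8,"dz": 0.5,"ax": 0,"ay": 0,"az": 0,"fingers": 0},{"dx": 4,"dy": 6,"dz": 0,"ax": 0,"ay": 0,"az": 0,"fingers": 0},{"dx": 2.5,"dy": 3.5,"dz": 0,"ax": 0,"ay": 0,"az": 0,"fingers": 0},{"dx": 0,"dy": 0,"dz": 0,"ax": 0,"ay": 0,"az": 0,"fingers": 0},{"dx": 0,"dy": 0,"dz": 0,"ax": 0,"ay": 0,"az": 0,"fingers": 0}])

```text
clock: 36.62
tool_pos: [0.6612, -0.0449, 0.1302]
orientation: [-90.0, 30.0, 80.2]
force: [0.9, -0.2, -0.6]
opening: 0.0216
```

```bash
python3 - <<'E'
from h import *
st()
delta(*place(0,.0145))
E
```

```text
t 36.62 p [ 0.6612 -0.0449  0.1302] x [ 0.148  0.854 -0.499] z [-0.985  0.17  -0.   ] F [ 0.9 -0.2 -0.6] op 0.0216 q [-21.4  37.7   8.6 -58.5 -84.8  30.8]
pos [ 0.6612 -0.0449  0.1302] shift in present axes [ 0.2  0.7 -0.1] turn [0.01 0.01 0.01] | shift in target axes [ 0.2  0.7 -0.1]
```

Request:
send_rows(deltas=[{"dx": 1,"dy": 1.5,"dz": 0,"ax": 0,"ay": 0,"az": 0,"fingers": 0},{"dx": 0,"dy": 0,"dz": 0,"ax": 0,"ay": 0,"az": 0,"fingers": 0.4},{"dx": 0,"dy": 0,"dz": 0,"ax": 0,"ay": 0,"az": 0,"fingers": 0.5},{"dx": 0,"dy": 0,"dz": 0,"ax": 0,"ay": 0,"az": 0,"fingers": 0.6},{"dx": -10,"dy": 0,"dz": 0,"ax": 0,"ay": 0,"az": 0,"fingers": 0.6},{"dx": -25,"dy": 0,"dz": 0,"ax": 0,"ay": 0,"az": 0,"fingers": 0.6},{"dx": -30,"dy": 0,"dz": 0,"ax": 0,"ay": 0,"az": 0,"fingers": 0.6},{"dx": -40,"dy": -20,"dz": 0,"ax": 0,"ay": 0,"az": 0,"fingers": 0.6},{"dx": -30,"dy": -40,"dz": 20,"ax": 0,"ay": 0,"az": 0,"fingers": 0.6},{"dx": -20,"dy": -40,"dz": 30,"ax": 0,"ay": 0,"az": 0,"fingers": 0.6},{"dx": 0,"dy": 0,"dz": 30,"ax": 0,"ay": 0,"az": 1,"fingers": 0.5},{"dx": 0,"dy": 0,"dz": 30,"ax": 0,"ay": 0,"az": 1.5,"fingers": 0.5}])

```text
clock: 38.12
tool_pos: [0.537, -0.1116, 0.293]
orientation: [-90.0, 42.7, 80.0]
force: [0.4, -0.1, -0.3]
opening: 0.0445
```

Request:
send_rows(deltas=[{"dx": 0,"dy": 0,"dz": 20,"ax": 0,"ay": 0,"az": 1.5,"fingers": 0.4},{"dx": 0,"dy": 0,"dz": 20,"ax": 0,"ay": 0,"az": 1.6,"fingers": 0.4},{"dx": 0,"dy": 0,"dz": 0,"ax": 0,"ay": 0,"az": 1.6,"fingers": 0.4},{"dx": 0,"dy": 0,"dz": 0,"ax": 0,"ay": 0,"az": 1.6,"fingers": 0.4},{"dx": 0,"dy": 0,"dz": 0,"ax": 0,"ay": 0,"az": 1.6,"fingers": 0.4},{"dx": 0,"dy": 0,"dz": 0,"ax": 0,"ay": 0,"az": 1.6,"fingers": 0.4},{"dx": 0,"dy": 0,"dz": 0,"ax": 0,"ay": 0,"az": 0,"fingers": 0.4},{"dx": 0,"dy": 0,"dz": 0,"ax": 0,"ay": 0,"az": 0,"fingers": 0.4}])

```text
clock: 39.12
tool_pos: [0.4988, -0.1027, 0.293]
orientation: [-103.0, 89.8, 67.1]
force: [0.9, 0.4, 1.0]
opening: 0.0349
```

```bash
python3 - <<'E'
from h import *
st()
w=snap('wrist','w19'); snap('scene','s19')
hsv=cv2.cvtColor(w["image"],cv2.COLOR_BGR2HSV)
Rd=((hsv[...,0]<=6)|(hsv[...,0]>174))&(hsv[...,1]>140); Rd[260:]=0
for z in (.059,.048): c,u=driver(w,Rd,z)
tp,R=lie([.4693,-.2427],[.151,-.988],.037,s=112,th=30,back=.08);print(tp);delta(tp,R)
E
```

```text
t 39.12 p [ 0.4988 -0.1027  0.293 ] x [ 0.001  0.002 -1.   ] z [-0.985  0.171 -0.001] F [0.9 0.4 1. ] op 0.0349 q [ 10.4   3.2 -16.   -0.1 -70.6 -20.2]
c [ 469.3 -241.8] size [21.2 79.5] axis(-y way) [ 0.153 -0.988]
c [ 468.8 -243.8] size [21.8 81.8] axis(-y way) [ 0.153 -0.988]
[ 0.46099062 -0.18833131  0.13417818]
pos [ 0.4989 -0.1032  0.2927] shift in present axes [158.3  90.7  22.7] turn [-3.64  0.96  5.97] | shift in target axes [176.5 -11.4  50.3]
```

View pics/w19.png

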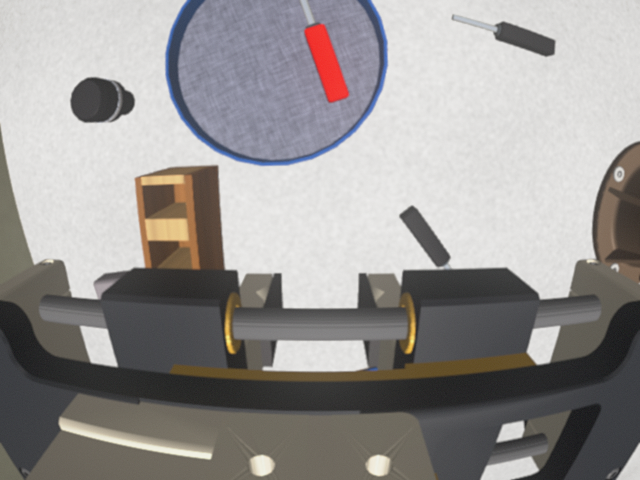

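View pics/s19.png

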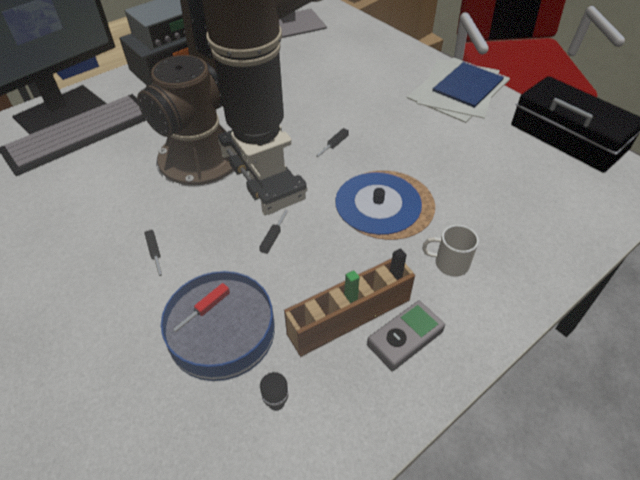

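The lid has been knocked and now lies off-centre on the mat at (378,200). I'll find it again before picking it up. Green and black are standing, so red is next.

Request:
send_rows(deltas=[{"dx": 0,"dy": 0,"dz": 0,"ax": -0.91,"ay": 0.24,"az": 1.49,"fingers": 0.38},{"dx": 0,"dy": 0,"dz": 0,"ax": -0.91,"ay": 0.24,"az": 1.49,"fingers": 0.38},{"dx": 0,"dy": 0,"dz": 0,"ax": -0.91,"ay": 0.24,"az": 1.49,"fingers": 0.38},{"dx": 0,"dy": 0,"dz": 0,"ax": -0.91,"ay": 0.24,"az": 1.49,"fingers": 0.38},{"dx": 44,"dy": -3,"dz": 12,"ax": 0,"ay": 0,"az": 0,"fingers": 0.38},{"dx": 44,"dy": -3,"dz": 13,"ax": 0,"ay": 0,"az": 0,"fingers": 0.38},{"dx": 44,"dy": -3,"dz": 12,"ax": 0,"ay": 0,"az": 0,"fingers": 0.38},{"dx": 44,"dy": -2,"dz": 13,"ax": 0,"ay": 0,"az": 0,"fingers": 0.38},{"dx": 0,"dy": 0,"dz": 0,"ax": 0,"ay": 0,"az": 0,"fingers": 0.38},{"dx": 0,"dy": 0,"dz": 0,"ax": 0,"ay": 0,"az": 0,"fingers": 0.38}])

```text
clock: 40.48
tool_pos: [0.4623, -0.1882, 0.1356]
orientation: [90.0, 60.0, -81.3]
force: [0.6, 0.7, 0.1]
opening: 0.0331
```

```bash
python3 - <<'E'
from h import *
st()
w=snap('wrist','w20'); s=snap('scene','s20')
hsv=cv2.cvtColor(w["image"],cv2.COLOR_BGR2HSV)
Rd=((hsv[...,0]<=6)|(hsv[...,0]>174))&(hsv[...,1]>140); Rd[300:]=0
for z in (.059,): c,u=driver(w,Rd,z)
tp,R=lie([.4693,-.2427],[.152,-.988],.037,s=112,th=30,back=0);delta(tp,R)
E
```

```text
t 40.48 p [ 0.4623 -0.1882  0.1356] x [ 0.076 -0.495 -0.866] z [-0.989 -0.151 -0.   ] F [0.6 0.7 0.1] op 0.0331 q [ 14.9   8.  -56.1  49.4 -41.  -48.5]
c [ 468.9 -241.6] size [20.9 78.8] axis(-y way) [ 0.149 -0.989]
pos [ 0.463  -0.1872  0.1359] shift in present axes [81.9 -0.1  2.4] turn [-0.   -0.02 -0.  ] | shift in target axes [81.9 -0.1  2.2]
```

View pics/w20.png

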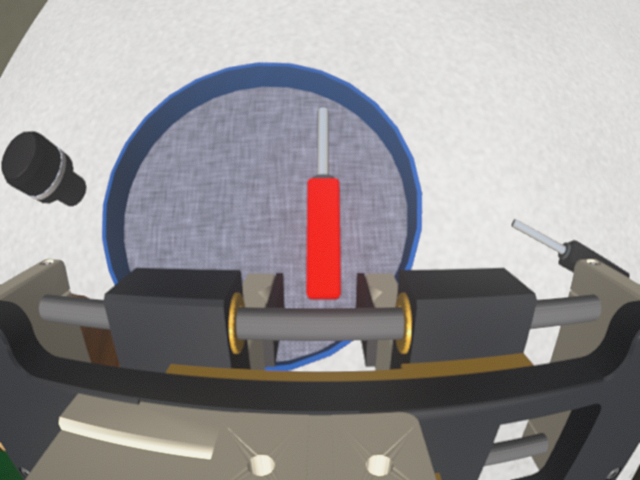

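View pics/s20.png

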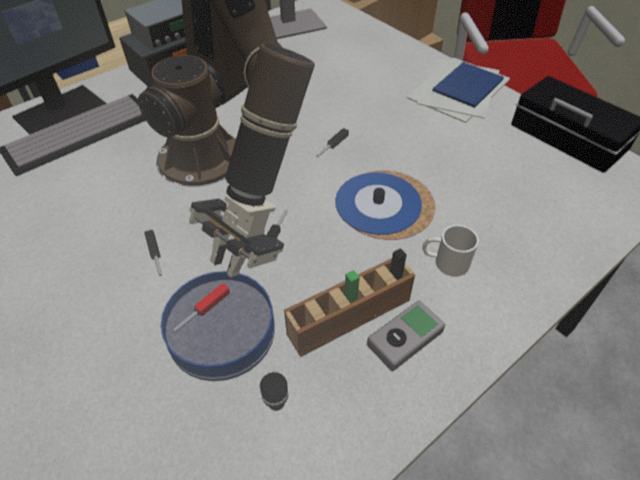

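```bash
cat > kin.py <<'E'
import json,numpy as np
from scipy.optimize import least_squares, brentq
def W(q,k):
    L1,L2,h,T,lat=k; q1,q2,q3=np.radians(q[:3]); B=q2-q3
    r=L1*np.sin(q2)+L2*np.cos(B); z=h+L1*np.cos(q2)-L2*np.sin(B)
    return np.array([np.cos(q1)*r-np.sin(q1)*lat,np.sin(q1)*r+np.cos(q1)*lat,z])
def fitk():
    L=[json.loads(l) for l in open("log.jsonl")]
    f=lambda k: np.concatenate([W(q,k)+k[3]*np.array(R)[:,0]-p for q,p,R in L])
    s=least_squares(f,[.6,.46,.2,.35,-.19]); return s.x,np.abs(s.fun).max()
def arm(tp,a,k):
    L1,L2,h,T,lat=k; w=np.array(tp)-T*np.array(a); rho=np.hypot(w[0],w[1])
    r=np.sqrt(rho**2-lat**2); q1=np.arctan2(w[1],w[0])-np.arctan2(lat,r)
    z=w[2]-h; D=np.hypot(r,z); g=np.arctan2(z,r)
    A=np.arccos((L1**2+D**2-L2**2)/(2*L1*D)); el=g+A # upper arm elevation
    q2=np.pi/2-el; e=np.array([L1*np.cos(el),L1*np.sin(el)]); f=np.array([r,z])-e
    B=-np.arctan2(f[1],f[0]); return np.degrees([q1,q2,q2-B]),w
E
python3 - <<'E'
from h import *; from kin import *
k,e=fitk(); print(k.round(4),e)
print(arm(*(lambda o:(o[0],o[1][:,0]))(pose()),k))
for th in (30,25,20,10,0):
  for b in (0,.08):
    tp,R=lie([.4693,-.2427],[.152,-.988],.037,s=112,th=th,back=b); print(th,b,[x.round(3) for x in arm(tp,R[:,0],k)])
E
```

```text
[ 0.689   0.414   0.06    0.3561 -0.1625] 0.12585666885087693
(array([ 20.43628529,   9.49917357, -35.99882871]), array([ 0.43519469, -0.0112815 ,  0.44431891]))
30 0 [array([ 14.797,  15.976, -41.517]), array([ 0.44 , -0.052,  0.373])]
30 0.08 [array([ 20.36 ,   9.526, -36.305]), array([ 0.434, -0.012,  0.443])]
25 0 [array([ 10.952,  15.198, -39.306]), array([ 0.444, -0.08 ,  0.388])]
25 0.08 [array([ 15.598,   8.848, -33.794]), array([ 0.439, -0.046,  0.46 ])]
20 0 [array([  7.03 ,  14.871, -37.074]), array([ 0.449, -0.108,  0.4  ])]
20 0.08 [array([ 10.704,   8.713, -31.255]), array([ 0.444, -0.081,  0.475])]
10 0 [array([ -0.769,  15.436, -32.609]), array([ 0.458, -0.169,  0.416])]
10 0.08 [array([  0.954,   9.903, -26.153]), array([ 0.456, -0.155,  0.495])]
0 0 [array([ -8.116,  17.375, -28.225]), array([ 0.467, -0.231,  0.422])]
0 0.08 [array([ -8.116,  12.697, -21.114]), array([ 0.467, -0.231,  0.502])]
```

```bash
cat > kin.py <<'E'
import json,numpy as np
from scipy.optimize import least_squares
from scipy.spatial.transform import Rotation as Ro
AX=['z','y','y','x','y','x']; SG=np.array([1,1,-1,1,-1,1.])
def fk(q,k,sg=SG):
    T=k.reshape(7,3); p=T[0].copy(); R=np.eye(3)
    for i in range(6):
        R=R@Ro.from_euler(AX[i],sg[i]*q[i],degrees=True).as_matrix(); p=p+R@T[i+1]
    return p,R
def load():
    L=[json.loads(l) for l in open("log.jsonl")]
    return [(np.array(q),np.array(p),np.array(R)) for q,p,R in L]
def fit(sg):
    L=load(); k0=np.zeros((7,3)); k0[1]=[0,-.1,.2];k0[2]=[0,0,.6];k0[3]=[.46,0,0];k0[5]=[.1,-.1,0];k0[6]=[.2,0,0]
    f=lambda k: np.concatenate([fk(q,k,sg)[0]-p for q,p,R in L]+[1e-3*(k-k0.ravel())])
    s=least_squares(f,k0.ravel()); return s.x,max(np.linalg.norm(fk(q,s.x,sg)[0]-p) for q,p,R in L)
E
python3 - <<'E'
from kin import *
L=load(); print(len(L))
for s4 in (1,-1):
  for s6 in (1,-1):
    sg=SG.copy(); sg[3]=s4; sg[5]=s6
    k,e=fit(sg); 
    C=[R.T@fk(q,k,sg)[1] for q,p,R in L]; D=Ro.from_matrix(C); m=D.mean(); print(s4,s6,"poserr",e,"orient spread deg",np.degrees((m.inv()*D).magnitude()).max()); print(k.reshape(7,3).round(3).tolist())
E
```

```text
32
1 1 poserr 0.13171993348769623 orient spread deg 175.05584619296667
[[0.0, -0.044, -0.111], [0.379, -0.078, 0.089], [0.09, 0.021, 0.356], [0.375, 0.021, -0.345], [-0.082, -0.01, 0.492], [-0.01, -0.109, -0.313], [0.089, 0.012, -0.006]]
1 -1 poserr 0.1344023713390717 orient spread deg 101.293587346366
[[0.008, -0.039, -0.114], [0.363, -0.08, 0.086], [0.094, 0.018, 0.377], [0.38, 0.019, -0.361], [-0.08, -0.005, 0.494], [-0.012, -0.105, -0.323], [0.089, -0.002, -0.0]]
-1 1 poserr 3.1159782511570875e-08 orient spread deg 151.3357629151387
[[0.0, 0.0, -0.001], [-0.0, -0.067, 0.199], [0.0, 0.033, 0.602], [0.462, 0.033, 0.0], [0.002, -0.046, -0.0], [0.127, -0.146, 0.0], [0.227, -0.0, 0.0]]
-1 -1 poserr 2.842093376466409e-08 orient spread deg 4.7660852054789066e-14
[[-0.0, 0.0, -0.001], [-0.0, -0.067, 0.199], [0.0, 0.033, 0.602], [0.462, 0.033, 0.0], [0.002, -0.046, -0.0], [0.127, -0.146, 0.0], [0.227, -0.0, 0.0]]
```

The kinematic fit is exact, with a position error around 1e-8. I use it to check the joint limits along the planned path.

```bash
cat >> kin.py <<'E'
SGN=SG.copy(); SGN[3]=-1; SGN[5]=-1
K,_=fit(SGN)
_q,_p,_R=load()[0]; CF=fk(_q,K,SGN)[1].T@_R
LIM=np.array([[-176.03,176.03],[-82.01,121.73],[-58.28,71.71],[-173.87,95.51],[-174.79,-.11],[-173.66,173.66]])
def ik(tp,R,q0):
    def f(q):
        p,r=fk(q,K,SGN); return np.r_[(p-tp)*10,Ro.from_matrix((r@CF).T@R).as_rotvec()]
    s=least_squares(f,np.clip(q0,LIM[:,0]+.01-1e3,LIM[:,1]+1e3),x_scale=np.full(6,10.)); return s.x,np.abs(s.fun).max()
E
python3 - <<'E'
from h import *; from kin import *
q0=ctrl.get_obs()["joint_pos"]
for th in (30,25,20,15):
  for b in (.08,0):
    tp,R=lie([.4693,-.2427],[.152,-.988],.037,s=112,th=th,back=b); q,e=ik(tp,R,q0); print(th,b,q.round(1),round(e,5))
E
```

```text
30 0.08 [ 14.8   8.  -56.3  49.7 -40.7 -48.7] 0.0
30 0 [ -1.6  14.9 -62.1  77.7 -30.2 -63.9] 0.0
25 0.08 [ 12.9   7.3 -52.7  41.3 -39.7 -38.6] 0.0
25 0 [ -0.3  14.2 -59.6  65.7 -27.2 -53.2] 0.0
20 0.08 [ 10.5   7.1 -48.3  32.2 -39.9 -27.7] 0.0
20 0 [  1.7  14.2 -55.7  50.1 -26.2 -39.6] 0.0
15 0.08 [  7.5   7.6 -43.2  23.1 -41.3 -16.5] 0.0
15 0 [  2.6  14.7 -50.1  33.7 -27.7 -24.2] 0.0
```

```bash
python3 - <<'E'
from h import *; from kin import *
q0=ctrl.get_obs()["joint_pos"]
tp,R=lie([.4693,-.2427],[.152,-.988],.037,s=98,th=0,back=.06,up=.0207);delta(tp,R)
tp,R=lie([.4693,-.2427],[.152,-.988],.037,s=98,th=0,back=.0,up=.0207); print(ik(tp,R,q0)[0].round(1))
E
```

```text
pos [ 0.463  -0.1872  0.1359] shift in present axes [39.5 44.   2.3] turn [ 0.   -0.02 -6.  ] | shift in target axes [12.2 57.9  2.2]
[ -6.3  18.6 -30.8  -0.  -40.6  15. ]
```

Request:
send_rows(deltas=[{"dx": 0,"dy": 0,"dz": 0,"ax": 0,"ay": 0,"az": -1.5,"fingers": 0.38},{"dx": 0,"dy": 0,"dz": 0,"ax": 0,"ay": 0,"az": -1.5,"fingers": 0.38},{"dx": 0,"dy": 0,"dz": 0,"ax": 0,"ay": 0,"az": -1.5,"fingers": 0.38},{"dx": 0,"dy": 0,"dz": 0,"ax": 0,"ay": 0,"az": -1.5,"fingers": 0.38},{"dx": 0,"dy": 29,"dz": 1,"ax": 0,"ay": 0,"az": 0,"fingers": 0.38},{"dx": 12,"dy": 29,"dz": 1,"ax": 0,"ay": 0,"az": 0,"fingers": 0.38},{"dx": 0,"dy": 0,"dz": 0,"ax": 0,"ay": 0,"az": 0,"fingers": 0.38},{"dx": 0,"dy": 0,"dz": 0,"ax": 0,"ay": 0,"az": 0,"fingers": 0.38}])

```text
clock: 41.58
tool_pos: [0.469, -0.2444, 0.1231]
orientation: [-151.2, 90.0, 37.6]
force: [-0.6, 0.1, 0.1]
opening: 0.0333
```

```bash
python3 - <<'E'
from h import *
st(); w=snap('wrist','w21')
tp,R=lie([.4693,-.2427],[.152,-.988],.037,s=98,th=0,back=.0,up=.0207);delta(tp,R)
E
```

```text
t 41.58 p [ 0.469  -0.2444  0.1231] x [ 0.  0. -1.] z [-0.988 -0.154 -0.   ] F [-0.6  0.1  0.1] op 0.0333 q [ -6.3  13.9 -27.4  -0.  -48.6  15.1]
pos [ 0.4689 -0.2443  0.1232] shift in present axes [59.5  0.5 -0.7] turn [ 0.02 -0.   -0.  ] | shift in target axes [59.5  0.5 -0.7]
```

View pics/w21.png

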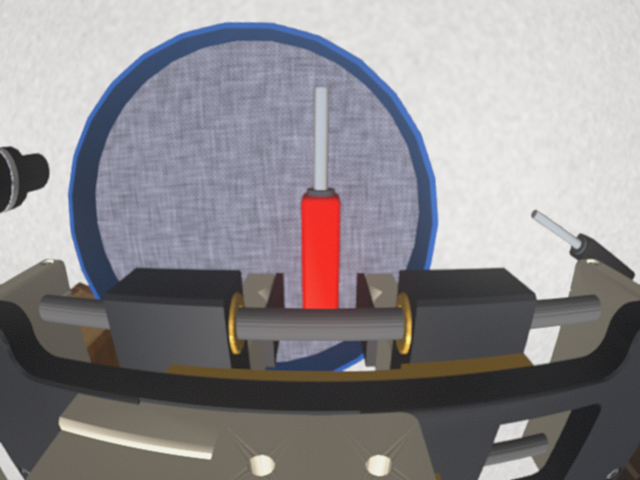

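The red handle is centred between the jaws at column 321, so I descend and grip.

Request:
send_rows(deltas=[{"dx": 20,"dy": 0,"dz": 0,"ax": 0,"ay": 0,"az": 0,"fingers": 0.38},{"dx": 20,"dy": 0,"dz": 0,"ax": 0,"ay": 0,"az": 0,"fingers": 0.38},{"dx": 12,"dy": 0,"dz": 0,"ax": 0,"ay": 0,"az": 0,"fingers": 0.38},{"dx": 7,"dy": 0,"dz": 0,"ax": 0,"ay": 0,"az": 0,"fingers": 0.38},{"dx": 0,"dy": 0,"dz": 0,"ax": 0,"ay": 0,"az": 0,"fingers": 0.38},{"dx": 0,"dy": 0,"dz": 0,"ax": 0,"ay": 0,"az": 0,"fingers": 0.38}])

```text
clock: 42.38
tool_pos: [0.4685, -0.2452, 0.0639]
orientation: [49.3, 90.0, -121.8]
force: [0.1, -0.0, -0.4]
opening: 0.0331
```

Request:
send_rows(deltas=[{"dx": 0,"dy": 0,"dz": 0,"ax": 0,"ay": 0,"az": 0,"fingers": 0.2},{"dx": 0,"dy": 0,"dz": 0,"ax": 0,"ay": 0,"az": 0,"fingers": 0},{"dx": 0,"dy": 0,"dz": 0,"ax": 0,"ay": 0,"az": 0,"fingers": 0},{"dx": 0,"dy": 0,"dz": 0,"ax": 0,"ay": 0,"az": 0,"fingers": 0},{"dx": -10,"dy": 0,"dz": 0,"ax": 0,"ay": 0,"az": 0,"fingers": 0},{"dx": -30,"dy": 0,"dz": 0,"ax": 0,"ay": 0,"az": 0,"fingers": 0},{"dx": -40,"dy": 0,"dz": 0,"ax": 0,"ay": 0,"az": 0,"fingers": 0},{"dx": -40,"dy": 0,"dz": 0,"ax": 0,"ay": 0,"az": 0,"fingers": 0},{"dx": -30,"dy": 0,"dz": 0,"ax": 0,"ay": 0,"az": 0,"fingers": 0},{"dx": 0,"dy": 0,"dz": 0,"ax": 0,"ay": 0,"az": 0,"fingers": 0},{"dx": 0,"dy": 0,"dz": 0,"ax": 0,"ay": 0,"az": 0,"fingers": 0}])

```text
clock: 43.75
tool_pos: [0.4677, -0.2449, 0.2129]
orientation: [-20.2, 89.9, 168.6]
force: [-0.6, -0.2, -1.8]
opening: 0.0217
```

```bash
python3 - <<'E'
from h import *
st()
tp,R=lie([.5286,.0222],[-.022,-1],0,s=98,th=0,up=.20);delta(tp,R)
w=snap('wrist','w22')
E
```

```text
t 43.75 p [ 0.4677 -0.2449  0.2129] x [-0.002  0.    -1.   ] z [-0.988 -0.153  0.002] F [-0.6 -0.2 -1.8] op 0.0217 q [ -6.3   8.5 -20.9  -0.  -60.7  15.1]
pos [ 0.4677 -0.2449  0.2129] shift in present axes [   6.9 -252.7 -100.7] turn [2.01 0.02 0.01] | shift in target axes [   6.9 -266.4  -55. ]
```

View pics/w22.png

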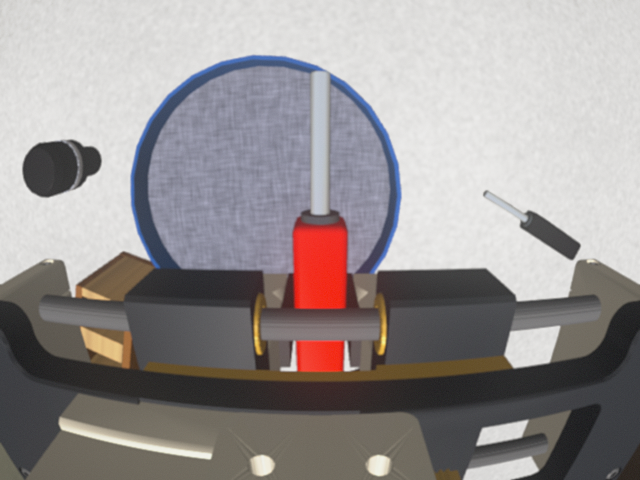

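Request:
send_rows(deltas=[{"dx": 0,"dy": -20,"dz": -5,"ax": 1,"ay": 0,"az": 0,"fingers": 0},{"dx": 0,"dy": -41,"dz": -8,"ax": 1,"ay": 0,"az": 0,"fingers": 0},{"dx": 0,"dy": -45,"dz": -10,"ax": 0,"ay": 0,"az": 0,"fingers": 0},{"dx": 0,"dy": -45,"dz": -10,"ax": 0,"ay": 0,"az": 0,"fingers": 0},{"dx": 0,"dy": -45,"dz": -10,"ax": 0,"ay": 0,"az": 0,"fingers": 0},{"dx": 0,"dy": -45,"dz": -8,"ax": 0,"ay": 0,"az": 0,"fingers": 0},{"dx": 0,"dy": -20,"dz": -4,"ax": 0,"ay": 0,"az": 0,"fingers": 0},{"dx": 0,"dy": 0,"dz": 0,"ax": 0,"ay": 0,"az": 0,"fingers": 0},{"dx": 0,"dy": 0,"dz": 0,"ax": 0,"ay": 0,"az": 0,"fingers": 0}])

```text
clock: 44.92
tool_pos: [0.5211, 0.0152, 0.2127]
orientation: [17.2, 89.8, -164.0]
force: [0.1, -1.4, -0.7]
opening: 0.0218
```

```bash
python3 - <<'E'
from h import *
st()
tp,R=lie([.5286,.0222],[-.022,-1],0,s=98,th=0,up=.0207);delta(tp,R)
E
```

```text
t 44.92 p [0.5211 0.0152 0.2127] x [-0.003 -0.001 -1.   ] z [-1.     0.021  0.003] F [ 0.1 -1.4 -0.7] op 0.0218 q [ 23.2   7.9 -21.7  -0.  -60.6 -24.5]
pos [0.5211 0.0152 0.2127] shift in present axes [185.9  -5.3  -7.8] turn [ 0.01  0.03 -0.01] | shift in target axes [186.   -5.1  -7.4]
```

Request:
send_rows(deltas=[{"dx": 30,"dy": -3,"dz": -4,"ax": 0,"ay": 0,"az": 0,"fingers": 0},{"dx": 40,"dy": -2,"dz": -3,"ax": 0,"ay": 0,"az": 0,"fingers": 0},{"dx": 40,"dy": 0,"dz": 0,"ax": 0,"ay": 0,"az": 0,"fingers": 0},{"dx": 35,"dy": 0,"dz": 0,"ax": 0,"ay": 0,"az": 0,"fingers": 0},{"dx": 25,"dy": 0,"dz": 0,"ax": 0,"ay": 0,"az": 0,"fingers": 0},{"dx": 12,"dy": 0,"dz": 0,"ax": 0,"ay": 0,"az": 0,"fingers": 0},{"dx": 0,"dy": 0,"dz": 0,"ax": 0,"ay": 0,"az": 0,"fingers": 0},{"dx": 0,"dy": 0,"dz": 0,"ax": 0,"ay": 0,"az": 0,"fingers": 0}])

```text
clock: 45.92
tool_pos: [0.5292, 0.0207, 0.0322]
orientation: [-143.1, 90.0, 35.7]
force: [0.4, -0.5, -0.5]
opening: 0.0219
```

Request:
send_rows(deltas=[{"dx": 4,"dy": 0,"dz": 0,"ax": 0,"ay": 0,"az": 0,"fingers": 0},{"dx": 0,"dy": 0,"dz": 0,"ax": 0,"ay": 0,"az": 0,"fingers": 0},{"dx": 0,"dy": 0,"dz": 0,"ax": 0,"ay": 0,"az": 0,"fingers": 0.4},{"dx": 0,"dy": 0,"dz": 0,"ax": 0,"ay": 0,"az": 0,"fingers": 0.6},{"dx": -10,"dy": 0,"dz": 0,"ax": 0,"ay": 0,"az": 0,"fingers": 0.6},{"dx": -30,"dy": 0,"dz": 0,"ax": 0,"ay": 0,"az": 0,"fingers": 0.6},{"dx": -40,"dy": 0,"dz": 0,"ax": 0,"ay": 0,"az": 0,"fingers": 0.6},{"dx": 0,"dy": -14,"dz": 0,"ax": 0,"ay": 0,"az": 1.5,"fingers": 0.6},{"dx": 0,"dy": -14,"dz": 0,"ax": 0,"ay": 0,"az": 1.5,"fingers": 0.6},{"dx": 0,"dy": -14,"dz": 0,"ax": 0,"ay": 0,"az": 1.5,"fingers": 0.6},{"dx": 0,"dy": -14,"dz": 0,"ax": 0,"ay": 0,"az": 1.5,"fingers": 0.6},{"dx": 0,"dy": 0,"dz": 0,"ax": 0,"ay": 0,"az": 0,"fingers": 0.6}])

```text
clock: 47.42
tool_pos: [0.5298, 0.0769, 0.0957]
orientation: [89.8, 59.8, -91.2]
force: [-0.3, 0.7, -0.1]
opening: 0.0526
```

Request:
send_rows(deltas=[{"dx": 0,"dy": 0,"dz": 0,"ax": 0,"ay": 0,"az": 0,"fingers": 0.6}])

```text
clock: 47.55
tool_pos: [0.5296, 0.0752, 0.0966]
orientation: [89.8, 60.0, -91.3]
force: [-0.2, -0.4, 0.6]
opening: 0.0526
```

```bash
python3 - <<'E'
from h import *
st()
w=snap('wrist','w23')
hsv=cv2.cvtColor(w["image"],cv2.COLOR_BGR2HSV)
G=((hsv[...,0]<=6)|(hsv[...,0]>174))&(hsv[...,1]>140); G[305:]=0;G[:,:230]=0
c,u=driver(w,G,.022)
ys,xs=np.nonzero(G); print("junction row",ys.min(),onplane(w,[[xs[ys==ys.min()].mean(),ys.min()]],.022))
tp,R=lie(c,u,0,s=112,th=30);delta(tp,R)
E
```

```text
t 47.55 p [0.5296 0.0752 0.0966] x [-0.012 -0.499 -0.866] z [-1.     0.021  0.001] F [-0.2 -0.4  0.6] op 0.0526 q [ 42.3  24.  -33.4  25.5 -57.  -62.1]
c [529.   24.5] size [78.4 20.1] axis(-y way) [-0.016 -1.   ]
junction row 181 [[ 0.52847002 -0.01473338  0.022     ]]
pos [0.5297 0.0748 0.0969] shift in present axes [77.4 -3.8 -0.4] turn [-0.05  0.04  0.01] | shift in target axes [77.4 -3.8 -0.2]
```

View pics/w23.png

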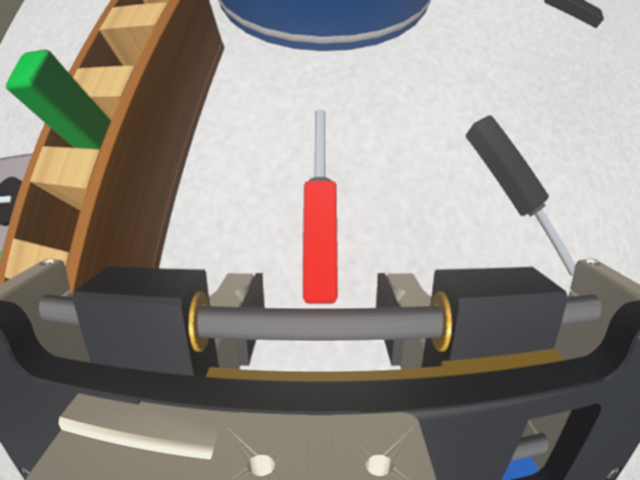

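Request:
send_rows(deltas=[{"dx": 20,"dy": -4,"dz": 0,"ax": 0,"ay": 0,"az": 0,"fingers": 0.6},{"dx": 25,"dy": 0,"dz": 0,"ax": 0,"ay": 0,"az": 0,"fingers": 0.6},{"dx": 19,"dy": 0,"dz": 0,"ax": 0,"ay": 0,"az": 0,"fingers": 0.6},{"dx": 14,"dy": 0,"dz": 0,"ax": 0,"ay": 0,"az": 0,"fingers": 0.6},{"dx": 0,"dy": 0,"dz": 0,"ax": 0,"ay": 0,"az": 0,"fingers": 0.6},{"dx": 0,"dy": 0,"dz": 0,"ax": 0,"ay": 0,"az": 0,"fingers": 0.6}])

```text
clock: 48.35
tool_pos: [0.5292, 0.0396, 0.0275]
orientation: [90.0, 60.0, -91.3]
force: [0.1, -0.2, -1.2]
opening: 0.0525
```

Request:
send_rows(deltas=[{"dx": 0,"dy": 0,"dz": 0,"ax": 0,"ay": 0,"az": 0,"fingers": 0.3},{"dx": 0,"dy": 0,"dz": 0,"ax": 0,"ay": 0,"az": 0,"fingers": 0.1},{"dx": 0,"dy": 0,"dz": 0,"ax": 0,"ay": 0,"az": 0,"fingers": 0},{"dx": 0,"dy": 0,"dz": 0,"ax": 0,"ay": 0,"az": 0,"fingers": 0},{"dx": 0,"dy": 0,"dz": 0,"ax": 0,"ay": 0,"az": 0,"fingers": 0},{"dx": -10,"dy": 6,"dz": 0,"ax": 0,"ay": 0,"az": 0,"fingers": 0},{"dx": -30,"dy": 17,"dz": 0,"ax": 0,"ay": 0,"az": 0,"fingers": 0},{"dx": -40,"dy": 23,"dz": 0,"ax": 0,"ay": 0,"az": 0,"fingers": 0},{"dx": -40,"dy": 23,"dz": 0,"ax": 0,"ay": 0,"az": 0,"fingers": 0},{"dx": -40,"dy": 23,"dz": 0,"ax": 0,"ay": 0,"az": 0,"fingers": 0},{"dx": -30,"dy": 17,"dz": 0,"ax": 0,"ay": 0,"az": 0,"fingers": 0},{"dx": 0,"dy": 0,"dz": 0,"ax": 0,"ay": 0,"az": 0,"fingers": 0}])

```text
clock: 49.85
tool_pos: [0.5299, 0.0409, 0.2491]
orientation: [90.4, 60.2, -90.9]
force: [-0.8, -0.5, -1.3]
opening: 0.0219
```

Request:
send_rows(deltas=[{"dx": 0,"dy": 0,"dz": 0,"ax": 0,"ay": 0,"az": -1.5,"fingers": 0},{"dx": 0,"dy": 0,"dz": 0,"ax": 0,"ay": 0,"az": -1.5,"fingers": 0},{"dx": 0,"dy": 0,"dz": 0,"ax": 0,"ay": 0,"az": -1.5,"fingers": 0},{"dx": 0,"dy": 0,"dz": 0,"ax": 0,"ay": 0,"az": -1.5,"fingers": 0},{"dx": 0,"dy": 0,"dz": 0,"ax": 0,"ay": 0,"az": -1.5,"fingers": 0},{"dx": 0,"dy": 0,"dz": 0,"ax": 0,"ay": 0,"az": -1.5,"fingers": 0},{"dx": 0,"dy": 0,"dz": 0,"ax": 0,"ay": 0,"az": -1.5,"fingers": 0},{"dx": 0,"dy": 0,"dz": 0,"ax": 0,"ay": 0,"az": -1.5,"fingers": 0},{"dx": 0,"dy": 0,"dz": 0,"ax": 0,"ay": 0,"az": 0,"fingers": 0},{"dx": 0,"dy": 0,"dz": 0,"ax": 0,"ay": 0,"az": 0,"fingers": 0}])

```text
clock: 51.1
tool_pos: [0.5289, 0.0398, 0.2455]
orientation: [-89.7, 60.1, 89.0]
force: [-0.6, -0.4, -0.5]
opening: 0.0219
```

```bash
python3 - <<'E'
from h import *; from kin import *
st()
delta(*place(-112,.125)); w=snap('wrist','w24'); p,R=w["pose"]; print("tip pred",proj(w,p+R@TIP))
q0=ctrl.get_obs()["joint_pos"]
print(ik(*place(-112,.125),q0)[0].round(1),ik(*place(-112,.013),q0)[0].round(1))
cv2.imwrite("pics/w24c.png",w["image"][60:380,160:480])
E
```

```text
t 51.1 p [0.5289 0.0398 0.2455] x [ 0.009  0.498 -0.867] z [-1.     0.022  0.002] F [-0.6 -0.4 -0.5] op 0.0219 q [  3.   10.4  -7.7 -31.4 -72.4   5.5]
pos [0.5289 0.0398 0.2455] shift in present axes [ -91.4  169.7 -117.3] turn [ 1.22  1.25 -6.01] | shift in target axes [-146.9   91.2 -144.9]
tip pred [[320.95710917  98.65402139]]
[-29.4  34.   17.8 -55.5 -97.9  23.9] [-29.2  40.9  14.1 -54.8 -91.8  32.6]
```

View pics/w24.png

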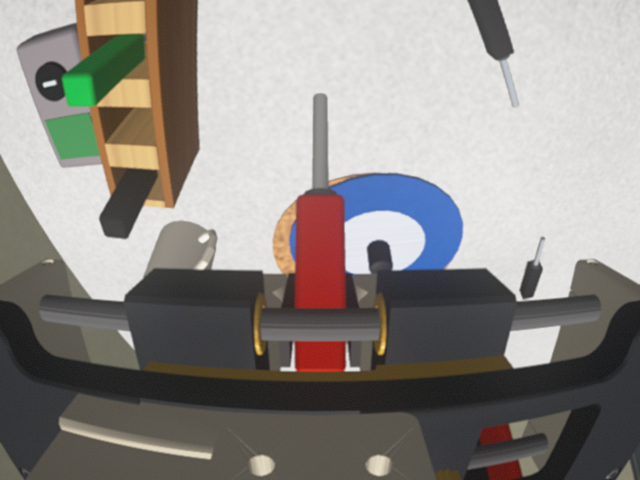

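Request:
send_rows(deltas=[{"dx": 0,"dy": 0,"dz": 0,"ax": 0.25,"ay": 0.25,"az": -1.2,"fingers": 0},{"dx": 0,"dy": 0,"dz": 0,"ax": 0.25,"ay": 0.25,"az": -1.2,"fingers": 0},{"dx": 0,"dy": 0,"dz": 0,"ax": 0.24,"ay": 0.25,"az": -1.2,"fingers": 0},{"dx": 0,"dy": 0,"dz": 0,"ax": 0.24,"ay": 0.25,"az": -1.2,"fingers": 0},{"dx": 0,"dy": 0,"dz": 0,"ax": 0.24,"ay": 0.25,"az": -1.2,"fingers": 0},{"dx": -30,"dy": 18,"dz": -24,"ax": 0,"ay": 0,"az": 0,"fingers": 0},{"dx": -30,"dy": 18,"dz": -24,"ax": 0,"ay": 0,"az": 0,"fingers": 0},{"dx": -30,"dy": 18,"dz": -24,"ax": 0,"ay": 0,"az": 0,"fingers": 0},{"dx": -30,"dy": 18,"dz": -24,"ax": 0,"ay": 0,"az": 0,"fingers": 0},{"dx": -27,"dy": 19,"dz": -24,"ax": 0,"ay": 0,"az": 0,"fingers": 0},{"dx": 0,"dy": 0,"dz": -24,"ax": 0,"ay": 0,"az": 0,"fingers": 0},{"dx": 0,"dy": 0,"dz": 0,"ax": 0,"ay": 0,"az": 0,"fingers": 0}])

```text
clock: 52.65
tool_pos: [0.6425, -0.1534, 0.2397]
orientation: [-90.0, 30.0, 80.3]
force: [-1.4, 0.1, -1.7]
opening: 0.0217
```

Request:
send_rows(deltas=[{"dx": 0,"dy": 0,"dz": 0,"ax": 0,"ay": 0,"az": 0,"fingers": 0}])

```text
clock: 52.78
tool_pos: [0.6412, -0.1532, 0.2405]
orientation: [-90.0, 30.0, 80.3]
force: [-0.7, -0.4, -0.6]
opening: 0.0222
```

```bash
python3 - <<'E'
from h import *
st()
delta(*place(-112,.125)); w=snap('wrist','w25'); p,R=w["pose"]; print("tip pred",proj(w,p+R@TIP))
for y in (-84,-95,-129): print(y,[proj(w,[*(C0+CY*y/1000+CX*x),.095])[0].round(0) for x in (-.031,-.023,.023,.031)])
E
```

```text
t 52.77 p [ 0.6412 -0.1532  0.2405] x [ 0.146  0.854 -0.5  ] z [-0.986  0.169  0.   ] F [-0.7 -0.4 -0.6] op 0.0222 q [-29.2  33.9  17.7 -55.5 -98.   24. ]
pos [ 0.6412 -0.1532  0.2405] shift in present axes [-1.5  1.5 -1.1] turn [ 0.02  0.03 -0.  ] | shift in target axes [-1.5  1.5 -1.1]
tip pred [[321.0924735   98.30910955]]
-84 [array([367.,  84.]), array([355.,  84.]), array([283.,  83.]), array([271.,  84.])]
-95 [array([369.,  74.]), array([356.,  73.]), array([282.,  73.]), array([269.,  73.])]
-129 [array([376.,  36.]), array([361.,  36.]), array([277.,  35.]), array([262.,  36.])]
```

View pics/w25.png

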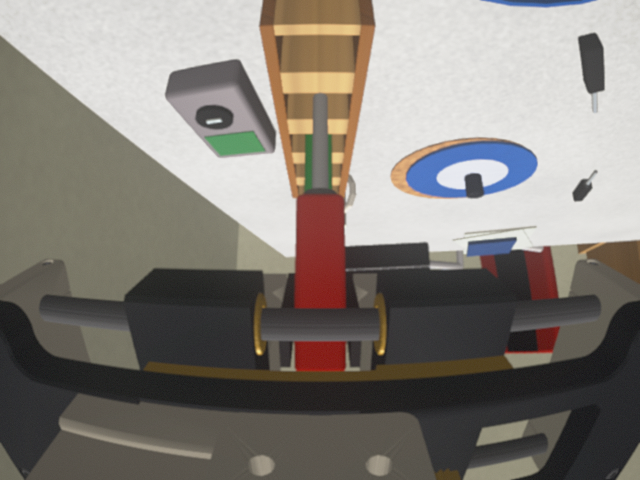

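Request:
send_rows(deltas=[{"dx": -1.5,"dy": 1.5,"dz": -1,"ax": 0,"ay": 0,"az": 0,"fingers": 0},{"dx": 10,"dy": 17.3,"dz": 0,"ax": 0,"ay": 0,"az": 0,"fingers": 0},{"dx": 10,"dy": 17.3,"dz": 0,"ax": 0,"ay": 0,"az": 0,"fingers": 0},{"dx": 10,"dy": 17.3,"dz": 0,"ax": 0,"ay": 0,"az": 0,"fingers": 0},{"dx": 10,"dy": 17.3,"dz": 0,"ax": 0,"ay": 0,"az": 0,"fingers": 0},{"dx": 0,"dy": 0,"dz": 0,"ax": 0,"ay": 0,"az": 0,"fingers": 0},{"dx": 0,"dy": 0,"dz": 0,"ax": 0,"ay": 0,"az": 0,"fingers": 0}])

```text
clock: 53.7
tool_pos: [0.6424, -0.157, 0.1603]
orientation: [-90.1, 30.0, 80.1]
force: [0.6, 0.0, 0.4]
opening: 0.0211
```

```bash
python3 - <<'E'
from h import *
st()
delta(*place(-112,.0150))
E
```

```text
t 53.7 p [ 0.6424 -0.157   0.1603] x [ 0.149  0.853 -0.499] z [-0.985  0.171 -0.001] F [0.6 0.  0.4] op 0.0211 q [-29.4  38.9  15.1 -54.9 -93.6  30.2]
pos [ 0.6424 -0.157   0.1603] shift in present axes [16.4 25.5  0.8] turn [0.02 0.   0.01] | shift in target axes [16.4 25.5  0.7]
```

Request:
send_rows(deltas=[{"dx": 5,"dy": 8,"dz": 0.4,"ax": 0,"ay": 0,"az": 0,"fingers": 0},{"dx": 5,"dy": 8,"dz": 0.4,"ax": 0,"ay": 0,"az": 0,"fingers": 0},{"dx": 4,"dy": 6,"dz": 0,"ax": 0,"ay": 0,"az": 0,"fingers": 0},{"dx": 2.4,"dy": 3.5,"dz": 0,"ax": 0,"ay": 0,"az": 0,"fingers": 0},{"dx": 0,"dy": 0,"dz": 0,"ax": 0,"ay": 0,"az": 0,"fingers": 0},{"dx": 0,"dy": 0,"dz": 0,"ax": 0,"ay": 0,"az": 0,"fingers": 0}])

```text
clock: 54.45
tool_pos: [0.6418, -0.1553, 0.1301]
orientation: [-90.1, 30.0, 80.1]
force: [-0.1, -0.7, -0.3]
opening: 0.0219
```

Request:
send_rows(deltas=[{"dx": 0.5,"dy": 1,"dz": 0,"ax": 0,"ay": 0,"az": 0,"fingers": 0},{"dx": 0,"dy": 0,"dz": 0,"ax": 0,"ay": 0,"az": 0,"fingers": 0.4},{"dx": 0,"dy": 0,"dz": 0,"ax": 0,"ay": 0,"az": 0,"fingers": 0.5},{"dx": 0,"dy": 0,"dz": 0,"ax": 0,"ay": 0,"az": 0,"fingers": 0.6},{"dx": -10,"dy": 0,"dz": 0,"ax": 0,"ay": 0,"az": 0,"fingers": 0.6},{"dx": -25,"dy": 0,"dz": 0,"ax": 0,"ay": 0,"az": 0,"fingers": 0.6},{"dx": -30,"dy": 0,"dz": 0,"ax": 0,"ay": 0,"az": 0,"fingers": 0.6},{"dx": -20,"dy": -30,"dz": 10,"ax": 0,"ay": 0,"az": 0,"fingers": 0.6},{"dx": 0,"dy": -40,"dz": 30,"ax": 0,"ay": 0,"az": 0,"fingers": 0.6},{"dx": 0,"dy": -40,"dz": 30,"ax": 0,"ay": 0,"az": 0,"fingers": 0.8},{"dx": 0,"dy": 0,"dz": 30,"ax": 0,"ay": 0,"az": 1,"fingers": 1},{"dx": 0,"dy": 0,"dz": 30,"ax": 0,"ay": 0,"az": 1.5,"fingers": 1}])

```text
clock: 55.95
tool_pos: [0.5091, -0.1537, 0.2671]
orientation: [-90.1, 42.7, 79.9]
force: [-0.1, 0.8, 0.4]
opening: 0.0769
```

Request:
send_rows(deltas=[{"dx": 0,"dy": 0,"dz": 0,"ax": 0,"ay": 0,"az": 1.5,"fingers": 1},{"dx": 0,"dy": 0,"dz": 0,"ax": 0,"ay": 0,"az": 1.6,"fingers": 1},{"dx": 0,"dy": 0,"dz": 0,"ax": 0,"ay": 0,"az": 1.6,"fingers": 1},{"dx": 0,"dy": 0,"dz": 0,"ax": 0,"ay": 0,"az": 1.6,"fingers": 1},{"dx": 0,"dy": 0,"dz": 0,"ax": 0,"ay": 0,"az": 1.6,"fingers": 1},{"dx": 0,"dy": 0,"dz": 0,"ax": 0,"ay": 0,"az": 1.6,"fingers": 1},{"dx": 0,"dy": 0,"dz": 0,"ax": 0,"ay": 0,"az": 0,"fingers": 1},{"dx": 0,"dy": 0,"dz": 0,"ax": 0,"ay": 0,"az": 0,"fingers": 1}])

```text
clock: 56.95
tool_pos: [0.5104, -0.1518, 0.2672]
orientation: [-124.5, 89.8, 45.6]
force: [0.3, -0.3, 0.2]
opening: 0.0874
```

```bash
python3 - <<'E'
from h import *
st()
s=snap('scene','s26')
def circ(P):
    A=np.c_[2*P,np.ones(len(P))]; c=np.linalg.lstsq(A,(P**2).sum(1),rcond=None)[0]
    return c[:2].round(4),np.sqrt(c[2]+c[0]**2+c[1]**2).round(4)
hsv=cv2.cvtColor(s["image"],cv2.COLOR_BGR2HSV)
blue=((hsv[...,0]>100)&(hsv[...,0]<130)&(hsv[...,1]>110)).astype(np.uint8); blue[:,:325]=0
cs,hi=cv2.findContours(blue,cv2.RETR_CCOMP,cv2.CHAIN_APPROX_NONE)
best=max([i for i in range(len(cs)) if hi[0][i][3]>=0],key=lambda i:cv2.contourArea(cs[i]))
c,r=circ(onplane(s,cs[best][:,0],.014)[:,:2]); print(c,r)
delta([c[0],c[1],.25])
E
```

```text
t 56.95 p [ 0.5104 -0.1518  0.2672] x [ 0.002  0.002 -1.   ] z [-0.985  0.172 -0.002] F [ 0.3 -0.3  0.2] op 0.0874 q [  4.5   6.4 -15.9  -0.1 -67.6 -14.3]
[0.4596 0.2538] 0.0649
pos [ 0.5104 -0.1522  0.267 ] shift in present axes [  17.7 -391.1  120.1] turn [0. 0. 0.] | shift in target axes [  17.7 -391.1  120.1]
```

View pics/s26.png

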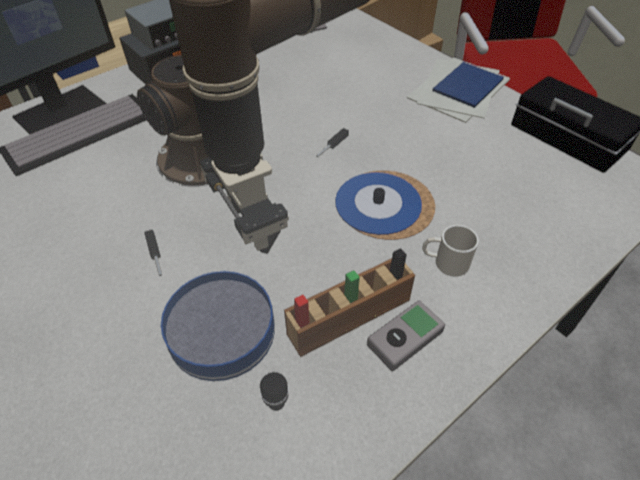

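All three drivers stand at (302,310), (352,285) and (398,263), and the tin is empty. Now I fetch the lid.

Request:
send_rows(deltas=[{"dx": 0,"dy": -40,"dz": 12,"ax": 0,"ay": 0,"az": 0,"fingers": 1},{"dx": 0,"dy": -40,"dz": 12,"ax": 0,"ay": 0,"az": 0,"fingers": 1},{"dx": 0,"dy": -40,"dz": 12,"ax": 0,"ay": 0,"az": 0,"fingers": 1},{"dx": 0,"dy": -40,"dz": 12,"ax": 0,"ay": 0,"az": 0,"fingers": 1},{"dx": 0,"dy": -40,"dz": 12,"ax": 0,"ay": 0,"az": 0,"fingers": 1},{"dx": 0,"dy": -40,"dz": 12,"ax": 0,"ay": 0,"az": 0,"fingers": 1},{"dx": 0,"dy": -40,"dz": 12,"ax": 0,"ay": 0,"az": 0,"fingers": 1},{"dx": 0,"dy": -40,"dz": 12,"ax": 0,"ay": 0,"az": 0,"fingers": 1},{"dx": 0,"dy": -40,"dz": 12,"ax": 0,"ay": 0,"az": 0,"fingers": 1},{"dx": 0,"dy": -45,"dz": 12,"ax": 0,"ay": 0,"az": 0,"fingers": 1},{"dx": 0,"dy": 0,"dz": 0,"ax": 0,"ay": 0,"az": 0,"fingers": 1},{"dx": 0,"dy": 0,"dz": 0,"ax": 0,"ay": 0,"az": 0,"fingers": 1}])

```text
clock: 58.5
tool_pos: [0.4618, 0.2673, 0.2665]
orientation: [-97.6, 90.0, 72.5]
force: [-0.3, 0.6, -0.1]
opening: 0.0877
```

```bash
cat >> h.py <<'E'
def circ(P):
    A=np.c_[2*P,np.ones(len(P))]; c=np.linalg.lstsq(A,(P**2).sum(1),rcond=None)[0]
    return c[:2].round(4),np.sqrt(c[2]+c[0]**2+c[1]**2).round(4)
def disc(s,z):
    hsv=cv2.cvtColor(s["image"],cv2.COLOR_BGR2HSV)
    blue=((hsv[...,0]>100)&(hsv[...,0]<130)&(hsv[...,1]>110)).astype(np.uint8)
    cs,hi=cv2.findContours(blue,cv2.RETR_CCOMP,cv2.CHAIN_APPROX_NONE)
    best=max([i for i in range(len(cs)) if hi[0][i][3]>=0],key=lambda i:cv2.contourArea(cs[i]))
    return circ(onplane(s,cs[best][:,0],z)[:,:2])
E
python3 - <<'E'
from h import *
st()
w=snap('wrist','w27'); c,r=disc(w,.014); print(c,r); delta([c[0],c[1],.0443])
E
```

```text
t 58.5 p [0.4618 0.2673 0.2665] x [ 0.     0.001 -1.   ] z [-0.985  0.172 -0.   ] F [-0.3  0.6 -0.1] op 0.0877 q [ 51.1   6.6 -15.8  -0.  -67.5 -61. ]
[0.4614 0.2517] 0.0613
pos [0.4618 0.2669 0.2665] shift in present axes [222.2  15.2  -2.2] turn [0. 0. 0.] | shift in target axes [222.2  15.2  -2.2]
```

View pics/w27.png

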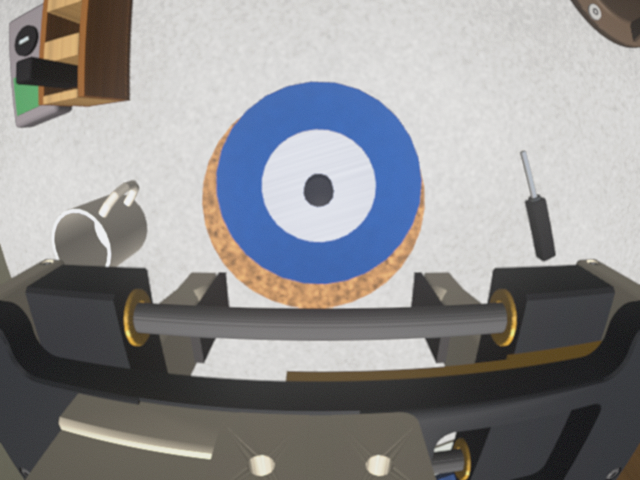

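Request:
send_rows(deltas=[{"dx": 30,"dy": 8,"dz": -2,"ax": 0,"ay": 0,"az": 0,"fingers": 1},{"dx": 45,"dy": 7,"dz": 0,"ax": 0,"ay": 0,"az": 0,"fingers": 1},{"dx": 45,"dy": 0,"dz": 0,"ax": 0,"ay": 0,"az": 0,"fingers": 1},{"dx": 45,"dy": 0,"dz": 0,"ax": 0,"ay": 0,"az": 0,"fingers": 0.8},{"dx": 30,"dy": 0,"dz": 0,"ax": 0,"ay": 0,"az": 0,"fingers": 0.6},{"dx": 17,"dy": 0,"dz": 0,"ax": 0,"ay": 0,"az": 0,"fingers": 0.6},{"dx": 9,"dy": 0,"dz": 0,"ax": 0,"ay": 0,"az": 0,"fingers": 0.5},{"dx": 0,"dy": 0,"dz": 0,"ax": 0,"ay": 0,"az": 0,"fingers": 0.5},{"dx": 0,"dy": 0,"dz": 0,"ax": 0,"ay": 0,"az": 0,"fingers": 0.5}])

```text
clock: 59.68
tool_pos: [0.4614, 0.2532, 0.0464]
orientation: [-131.0, 89.9, 39.1]
force: [-0.5, 0.1, -0.6]
opening: 0.0439
```

Request:
send_rows(deltas=[{"dx": 1.5,"dy": 0,"dz": 0,"ax": 0,"ay": 0,"az": 0,"fingers": 0.3},{"dx": 0,"dy": 0,"dz": 0,"ax": 0,"ay": 0,"az": 0,"fingers": 0},{"dx": 0,"dy": 0,"dz": 0,"ax": 0,"ay": 0,"az": 0,"fingers": 0},{"dx": 0,"dy": 0,"dz": 0,"ax": 0,"ay": 0,"az": 0,"fingers": 0},{"dx": 0,"dy": 0,"dz": 0,"ax": 0,"ay": 0,"az": 0,"fingers": 0},{"dx": -10,"dy": 0,"dz": 0,"ax": 0,"ay": 0,"az": 0,"fingers": 0},{"dx": -30,"dy": 0,"dz": 0,"ax": 0,"ay": 0,"az": 0,"fingers": 0},{"dx": -45,"dy": 0,"dz": 0,"ax": 0,"ay": 0,"az": 0,"fingers": 0},{"dx": -50,"dy": 0,"dz": 0,"ax": 0,"ay": 0,"az": 0,"fingers": 0},{"dx": -50,"dy": 0,"dz": 0,"ax": 0,"ay": 0,"az": 0,"fingers": 0},{"dx": -30,"dy": 0,"dz": 0,"ax": 0,"ay": 0,"az": 0,"fingers": 0},{"dx": 0,"dy": 0,"dz": 0,"ax": 0,"ay": 0,"az": 0,"fingers": 0}])

```text
clock: 61.18
tool_pos: [0.4613, 0.2536, 0.2619]
orientation: [-126.3, 89.7, 43.8]
force: [0.4, -0.3, -2.4]
opening: 0.0295
```

Request:
send_rows(deltas=[{"dx": 0,"dy": 0,"dz": 0,"ax": 0,"ay": 0,"az": 0,"fingers": 0}])

```text
clock: 61.3
tool_pos: [0.46, 0.2525, 0.2582]
orientation: [12.6, 90.0, -177.2]
force: [-0.2, 0.1, -2.8]
opening: 0.0291
```

```bash
python3 - <<'E'
from h import *
st(); p=pose()[0]
zt=p[2]-.0413+.011+.0
s=snap('wrist','w28'); hsv=cv2.cvtColor(s["image"],cv2.COLOR_BGR2HSV)
blue=((hsv[...,0]>100)&(hsv[...,0]<130)&(hsv[...,1]>110)).astype(np.uint8)
cn=max(cv2.findContours(blue,cv2.RETR_EXTERNAL,cv2.CHAIN_APPROX_NONE)[0],key=cv2.contourArea)[:,0]
cn=cn[(cn[:,1]<255)]
P=onplane(s,cn,zt)[:,:2]; P=P[np.hypot(*(P-p[:2]).T)>.09]
c,r=circ(P); print("lid in hand offset",(c-p[:2]).round(4),r, "tool axes",(pose()[1].T@[*(c-p[:2]),0]).round(4))
# tin centre from top+scene, inside-rim
for n in ("top","scene"):
    v=snap(n,n+"28"); hsv=cv2.cvtColor(v["image"],cv2.COLOR_BGR2HSV)
    b=((hsv[...,0]>100)&(hsv[...,0]<130)&(hsv[...,1]>90)).astype(np.uint8)
    b[:, :370]=0 if n=="top" else b[:,:370]
    if n=="scene": b[:,300:]=0; b[:250]=0
    cn=max(cv2.findContours(b,cv2.RETR_EXTERNAL,cv2.CHAIN_APPROX_NONE)[0],key=cv2.contourArea)
    e=cv2.fitEllipse(cn); print(n,np.round(e[0],1),np.round(e[1],1),onplane(v,[e[0]],.065)[0].round(4))
E
```

```text
t 61.3 p [0.46   0.2525 0.2582] x [-0. -0. -1.] z [-0.985  0.171  0.   ] F [-0.2  0.1 -2.8] op 0.0291 q [ 50.2   6.1 -17.5  -0.  -66.4 -60. ]
lid in hand offset [ 0.0002 -0.0021] 0.1089 tool axes [ 0.      0.002  -0.0006]
top [429.8 231.3] [92.4 95.4] [ 0.5164 -0.2566  0.065 ]
scene [216.5 319. ] [ 90.7 112.1] [ 0.5263 -0.2638  0.065 ]
```

View pics/w28.png

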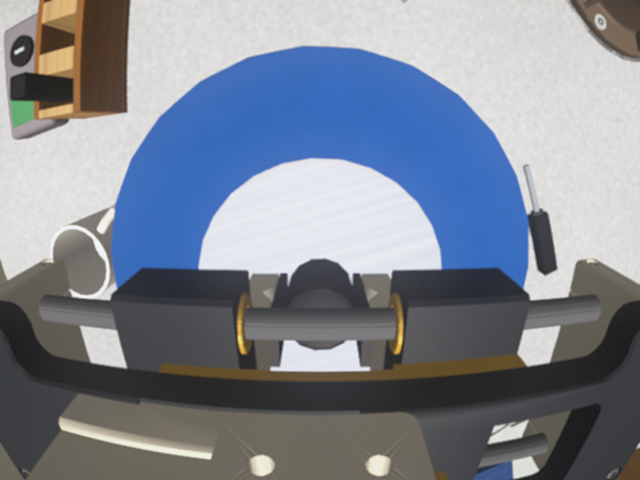

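View pics/top28.png

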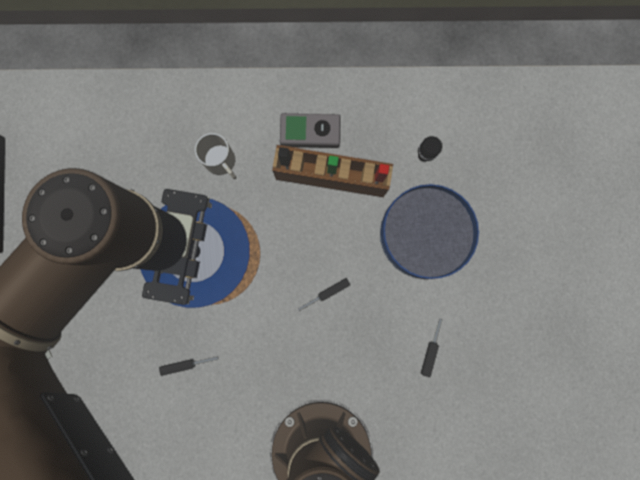

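```bash
python3 - <<'E'
from h import *
s=snap('wrist')
for f,p,z in (("w21",[.469,-.2444,.1231],[-.988,-.154,0]),("w22",[.4677,-.2449,.2129],[-.988,-.153,.002]),("w15",[.559,-.231,.2121],[-.986,-.169,-.003]),("w14",[.5614,-.2314,.1259],[-.985,-.17,-.004]),("w13",[.5332,-.1448,.2508],[-.986,.168,-.002])):
    v=dict(s); v["image"]=cv2.imread(f"pics/{f}.png"); v["pose"]=(np.array(p),aim([.003 if f in("w15","w13","w14") else 0,0,-1],z))
    hsv=cv2.cvtColor(v["image"],cv2.COLOR_BGR2HSV)
    b=((hsv[...,0]>100)&(hsv[...,0]<130)&(hsv[...,1]>140)).astype(np.uint8); b[265:]=0
    cn=max(cv2.findContours(b,cv2.RETR_EXTERNAL,cv2.CHAIN_APPROX_NONE)[0],key=cv2.contourArea)[:,0]
    P=onplane(v,cn,.065)[:,:2]
    k=(cn[:,1]<262)&(cn[:,1]>2)
    P=P[k]
    for it in range(8):
        c,r=circ(P); d=np.hypot(*(P-c).T)-r
        P=P[d>-.003] if it<7 else P
    print(f,c,r,len(P))
E
```

```text
w21 [ 0.5189 -0.2596] 0.1086 1251
w22 [ 0.5191 -0.2595] 0.1087 633
w15 [ 0.5194 -0.2594] 0.1088 622
w14 [ 0.5192 -0.2595] 0.1087 1225
w13 [ 0.519  -0.2594] 0.1087 1041
```

```bash
python3 - <<'E'
from h import *; from kin import *
delta([.519,-.2585,.25])
o=ctrl.get_obs(); print(ik(np.array([.519,-.2585,.25]),pose()[1],o["joint_pos"])[0].round(1))
E
```

```text
pos [0.4603 0.2526 0.2578] shift in present axes [   8.4  493.5 -145.3] turn [0. 0. 0.] | shift in target axes [   8.4  493.5 -145.3]
[ -7.1  11.7 -11.8   0.1 -66.5  -2.8]
```

Request:
send_rows(deltas=[{"dx": 0,"dy": 25,"dz": -7,"ax": 0,"ay": 0,"az": 0,"fingers": 0},{"dx": 0,"dy": 45,"dz": -13,"ax": 0,"ay": 0,"az": 0,"fingers": 0},{"dx": 0,"dy": 45,"dz": -13,"ax": 0,"ay": 0,"az": 0,"fingers": 0},{"dx": 0,"dy": 45,"dz": -13,"ax": 0,"ay": 0,"az": 0,"fingers": 0},{"dx": 0,"dy": 45,"dz": -13,"ax": 0,"ay": 0,"az": 0,"fingers": 0},{"dx": 0,"dy": 45,"dz": -13,"ax": 0,"ay": 0,"az": 0,"fingers": 0},{"dx": 0,"dy": 45,"dz": -13,"ax": 0,"ay": 0,"az": 0,"fingers": 0},{"dx": 0,"dy": 45,"dz": -13,"ax": 0,"ay": 0,"az": 0,"fingers": 0},{"dx": 0,"dy": 45,"dz": -13,"ax": 0,"ay": 0,"az": 0,"fingers": 0},{"dx": 0,"dy": 45,"dz": -13,"ax": 0,"ay": 0,"az": 0,"fingers": 0},{"dx": 0,"dy": 43,"dz": -13,"ax": 0,"ay": 0,"az": 0,"fingers": 0},{"dx": 0,"dy": 20,"dz": -8,"ax": 0,"ay": 0,"az": 0,"fingers": 0}])

```text
clock: 63.0
tool_pos: [0.5189, -0.2597, 0.2576]
orientation: [-19.5, 89.9, 150.5]
force: [0.4, 1.8, -2.0]
opening: 0.0297
```

Request:
send_rows(deltas=[{"dx": 0,"dy": 0,"dz": 0,"ax": 0,"ay": 0,"az": 0,"fingers": 0},{"dx": 0,"dy": 0,"dz": 0,"ax": 0,"ay": 0,"az": 0,"fingers": 0},{"dx": 0,"dy": 0,"dz": 0,"ax": 0,"ay": 0,"az": 0,"fingers": 0}])

```text
clock: 63.38
tool_pos: [0.5192, -0.2568, 0.2587]
orientation: [-128.4, 89.9, 41.8]
force: [-0.3, -0.1, -3.2]
opening: 0.0293
```

```bash
python3 - <<'E'
from h import *
st(); delta([.519,-.2585,.12]); snap('wrist','w29'); snap('scene','s29')
E
```

```text
t 63.38 p [ 0.5192 -0.2568  0.2587] x [ 0.001  0.001 -1.   ] z [-0.985  0.17  -0.001] F [-0.3 -0.1 -3.2] op 0.0293 q [ -7.   11.3 -11.1  -0.  -67.5  -2.8]
pos [ 0.5192 -0.2568  0.2587] shift in present axes [138.7   1.8   0. ] turn [0. 0. 0.] | shift in target axes [138.7   1.8   0. ]
```

View pics/w29.png

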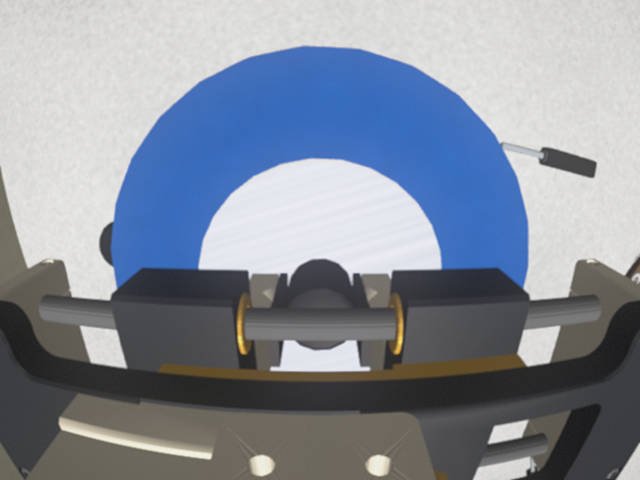

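View pics/s29.png

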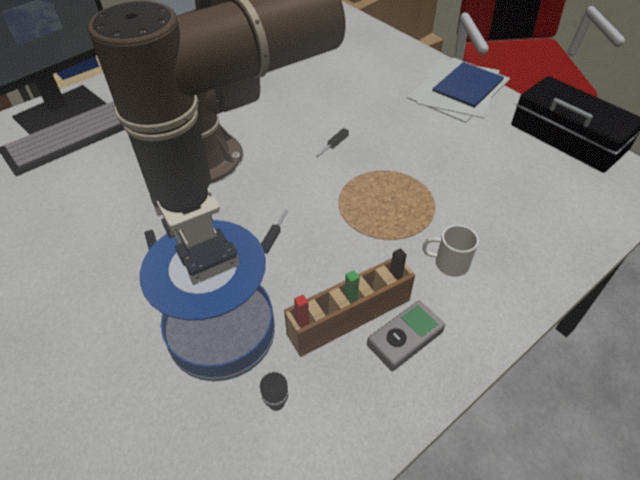

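Request:
send_rows(deltas=[{"dx": 30,"dy": 1.5,"dz": 0,"ax": 0,"ay": 0,"az": 0,"fingers": 0},{"dx": 40,"dy": 0,"dz": 0,"ax": 0,"ay": 0,"az": 0,"fingers": 0},{"dx": 40,"dy": 0,"dz": 0,"ax": 0,"ay": 0,"az": 0,"fingers": 0},{"dx": 28,"dy": 0,"dz": 0,"ax": 0,"ay": 0,"az": 0,"fingers": 0},{"dx": 0,"dy": 0,"dz": 0,"ax": 0,"ay": 0,"az": 0,"fingers": 0},{"dx": 0,"dy": 0,"dz": 0,"ax": 0,"ay": 0,"az": 0,"fingers": 0}])

```text
clock: 64.22
tool_pos: [0.5201, -0.259, 0.1222]
orientation: [-173.9, 89.9, -3.7]
force: [-0.2, -0.2, -1.7]
opening: 0.0297
```

```bash
python3 - <<'E'
from h import *
st(); delta([.519,-.2585,.102]); s=snap('scene'); cv2.imwrite("pics/s30c.png",cv2.resize(s["image"][240:400,120:320],None,fx=3.5,fy=3.5))
E
```

```text
t 64.22 p [ 0.5201 -0.259   0.1222] x [ 0.003 -0.    -1.   ] z [-0.985  0.17  -0.003] F [-0.2 -0.2 -1.7] op 0.0297 q [ -7.2  18.4 -21.1  -0.  -50.4  -2.6]
pos [ 0.5201 -0.259   0.1222] shift in present axes [20.2 -0.3  1.2] turn [0. 0. 0.] | shift in target axes [20.2 -0.3  1.2]
```

View pics/s30c.png

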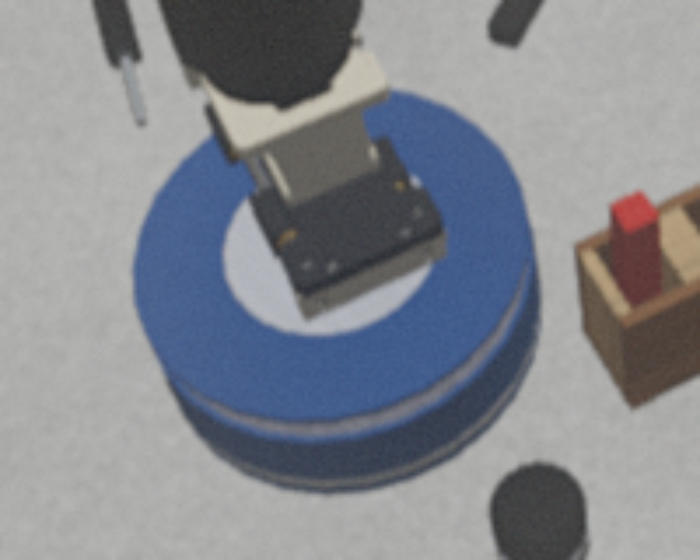

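Request:
send_rows(deltas=[{"dx": 8,"dy": 0,"dz": 1,"ax": 0,"ay": 0,"az": 0,"fingers": 0},{"dx": 6,"dy": 0,"dz": 0,"ax": 0,"ay": 0,"az": 0,"fingers": 0},{"dx": 4,"dy": 0,"dz": 0,"ax": 0,"ay": 0,"az": 0,"fingers": 0},{"dx": 1.5,"dy": 0,"dz": 0,"ax": 0,"ay": 0,"az": 0,"fingers": 0},{"dx": 0,"dy": 0,"dz": 0,"ax": 0,"ay": 0,"az": 0,"fingers": 0},{"dx": 0,"dy": 0,"dz": 0,"ax": 0,"ay": 0,"az": 0,"fingers": 0}])

```text
clock: 65.03
tool_pos: [0.5181, -0.2588, 0.1015]
orientation: [-137.8, 89.9, 32.3]
force: [-1.6, 1.1, 0.3]
opening: 0.0293
```

Request:
send_rows(deltas=[{"dx": 0,"dy": 0,"dz": 0,"ax": 0,"ay": 0,"az": 0,"fingers": 0.5},{"dx": 0,"dy": 0,"dz": 0,"ax": 0,"ay": 0,"az": 0,"fingers": 0.7},{"dx": 0,"dy": 0,"dz": 0,"ax": 0,"ay": 0,"az": 0,"fingers": 0.8},{"dx": -10,"dy": 0,"dz": 0,"ax": 0,"ay": 0,"az": 0,"fingers": 0.8},{"dx": -30,"dy": 0,"dz": 0,"ax": 0,"ay": 0,"az": 0,"fingers": 1},{"dx": -45,"dy": 0,"dz": 0,"ax": 0,"ay": 0,"az": 0,"fingers": 1},{"dx": -45,"dy": 0,"dz": 0,"ax": 0,"ay": 0,"az": 0,"fingers": 1},{"dx": -40,"dy": 0,"dz": 40,"ax": 0,"ay": 0,"az": 0,"fingers": 1},{"dx": 0,"dy": 0,"dz": 40,"ax": 0,"ay": 0,"az": 0,"fingers": 1},{"dx": 0,"dy": 0,"dz": 0,"ax": 0,"ay": 0,"az": 0,"fingers": 1},{"dx": 0,"dy": 0,"dz": 0,"ax": 0,"ay": 0,"az": 0,"fingers": 1}])

```text
clock: 66.4
tool_pos: [0.4395, -0.2453, 0.272]
orientation: [-166.3, 89.9, 3.8]
force: [0.9, -0.5, -0.3]
opening: 0.0881
```

```bash
python3 - <<'E'
from h import *
st(); w=snap('wrist','w31'); s=snap('scene','s31')
print("disc",disc(w,.071)); 
hsv=cv2.cvtColor(w["image"],cv2.COLOR_BGR2HSV)
b=((hsv[...,0]>100)&(hsv[...,0]<130)&(hsv[...,1]>110)).astype(np.uint8)
cv2.imwrite("pics/s31c.png",cv2.resize(s["image"][225:425,140:440],None,fx=2.6,fy=2.6,interpolation=cv2.INTER_CUBIC))
E
```

```text
t 66.4 p [ 0.4395 -0.2453  0.272 ] x [ 0.002  0.    -1.   ] z [-0.985  0.171 -0.002] F [ 0.9 -0.5 -0.3] op 0.0881 q [ -6.8   3.3 -18.7  -0.  -67.8  -3. ]
disc (array([ 0.5185, -0.2603]), np.float64(0.0611))
```

View pics/w31.png

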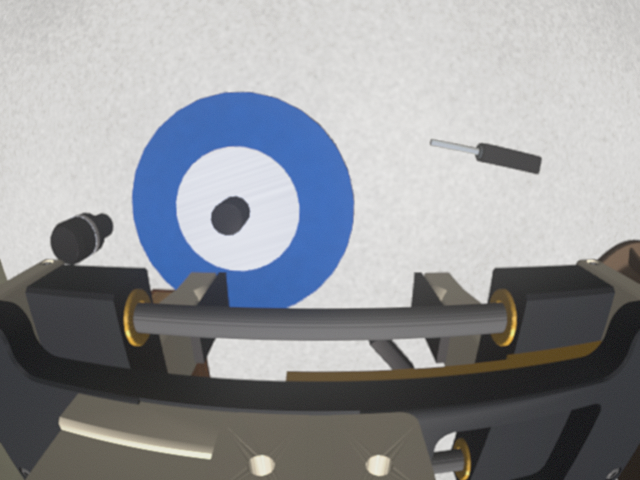

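View pics/s31c.png

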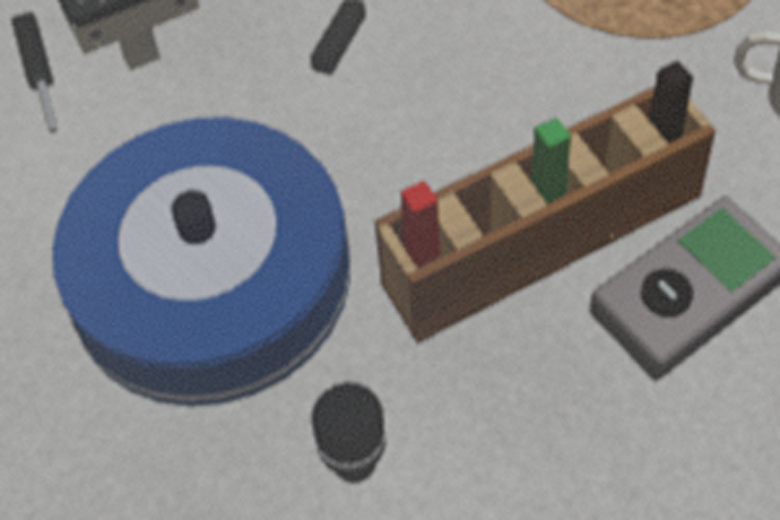

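```bash
python3 - <<'E'
from h import *
s=snap('scene','s32'); print("scene disc now",disc(s,.071)," (start 0.5182,-0.2574 r .0633)")
a=cv2.imread("pics/scene0.png"); 
cv2.imwrite("pics/cmp.png",np.hstack([cv2.resize(i[255:395,145:290],None,fx=2.7,fy=2.7,interpolation=cv2.INTER_CUBIC) for i in (a,s["image"])]))
st()
E
```

```text
scene disc now (array([ 0.5169, -0.2591]), np.float64(0.0633))  (start 0.5182,-0.2574 r .0633)
t 66.55 p [ 0.4398 -0.2453  0.2709] x [ 0.  0. -1.] z [-0.985  0.171 -0.   ] F [ 0.2  0.5 -0.8] op 0.0876 q [ -6.8   3.5 -18.7  -0.  -67.8  -3. ]
```

View pics/cmp.png

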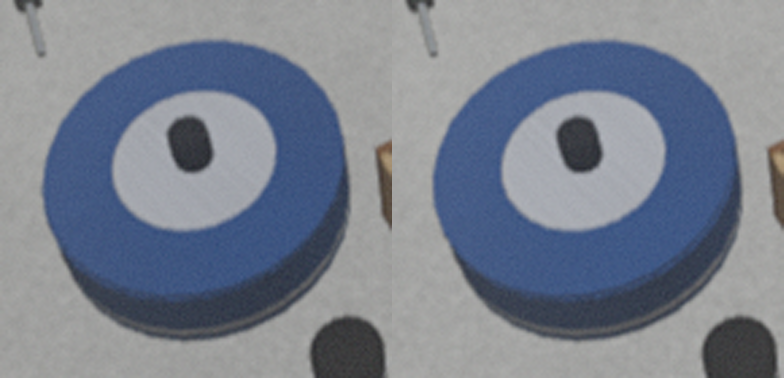

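The lid is seated just as it was at the start, within about 2 mm. I hand the job in.

```bash
python3 -c "
from plant import ctrl
print(ctrl.close_job())"
```

```text
the job is handed in; nothing more can be done
None
```

The job is done and was handed in at about 66.6 s of the 210 s allowed. I lifted the lid and set it knob up on the cork mat. The three drivers that were there (black, green and red) now stand tip down in the holder, and the lid is back on the tin.

- **Drivers present:** yellow and orange were not in the scene. Of the four black look-alikes, I took the one farthest from the base, at about (0.529, 0.022).
- **Green and red:** I lifted both straight up out of the tin and laid them briefly on the desk. There I re-gripped them tilted and stood them up. A tilted grasp inside the tin would have hit the holder (green) or passed a joint limit (red).
- **Lid on the mat:** I set it down centred to about 3 mm. Something later knocked it aside by about 2–3 cm while the robot was away. I did not re-centre it; I located it again and picked it up from where it lay.
- **Last checks:** All three drivers stand in their pockets, and the tin was empty before I closed it. The lid's centre agrees with the tin's to about 1 mm by the wrist camera, and it looks seated exactly as at the start. The mug, eyepiece and meter were not touched, and the gripper was clear of everything.
- **Disagreements:** The scene and top cameras gave positions 5–12 mm apart for the mat and the tin, so I used the wrist camera for the close fits. The wrist camera showed circles about 2–3% too small.

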